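Pack the class kit on the louvred panel and lock it for the trolley

ROBOT

A 6-joint arm with a two-finger parallel gripper is mounted at the origin on the work surface. World frame = base frame: x ahead of the robot, y to its left, z up, the work surface at z = 0. Lengths are in mm, angles in rad, forces in N, time in s.
With the tool pointing down it reaches from about 400 to 925 mm from the base axis. Payload 3.4 kg.
Tool frame: the origin (TCP) lies at the very end of the fingers, on their centre line; the grasp point (between the pads) lies 19 mm behind it; x points along the fingers, y is the direction in which the jaws open and shut, and the axes are right-handed (so a half turn about x gives the same grasp; the last joint's range is limited). The gripper opens to 85 mm and grips with 20 to 120 N. Pads are 22 mm wide; open, the fingers measure 114 mm over their backs; the gripper's body (76 mm by 85 mm) begins 54 mm behind the grasp point. The pads swing forward as they close: fully open they stand 13 mm farther back than shut.
Start: joints at [-1.401, 0.307, 1.506, -0, 1.328, -0.073], TCP at [138.217, -558.146, 231.305] pointing down, gripper open.
Joint ranges: [-3.12, 3.12], [-1.05, 2.28], [0.14, 2.33], [-1.42, 4.57], [0.1, 2.73], [-2.68, 2.68]. Speed limits (rad/s): [2.57, 2.57, 3.14, 3.14, 3.14, 3.14].

INTERFACE

Orientations are given as a unit quaternion [x, y, z, w].
In Python, from station import get_obs, cams, job gives the robot as it stands.
- The arm moves only by the shell command python3 -m handwheel 'ROWS' [FORCE]. ROWS is JSON, a list of rows, each a list of 3 entries, a list of its own where there are three numbers: the opening, from 0 (shut) to 1 (fully open), then the shift along the tool's x, y, z in mm, then the turn, a rotation vector about the tool's x, y, z in degrees. A call has 1 to 12 rows; each row is the pose to reach, as a shift and turn from the pose measured when the call began, along the tool's axes at that moment; what a row does not reach only later rows make up. A row lasts 1/10 s, in which the tool goes at most 50 mm and 8.59 degrees, less where a joint would pass 70% of its speed; a pose out of reach is approached as far as the arm can. A call with a gripper value outside its range is refused whole. The fingers move at their own pace and stop on an object; FORCE is the grip in N (left out, the last holds). Time passes only in rows, so rows that repeat a pose let the fingers close. It gives the time, the measured TCP pose, the force and the opening at its end, in the units of the state.
- get_obs(): the state, without advancing time (a new reading comes with each control period).
- cams.capture(name): name is "side" or "top" or "wrist"; returns a dict with "pixels" (400x640x3 uint8, red, green, blue), "depth" (400x640 float32, mm along the optical axis (not along the pixel's ray), 0 where there is no reading), "fov_y" (degrees; the focal length in pixels is half the picture's height over the tangent of half this angle, whatever the lens; pixels are square), "cx", "cy" (the principal point, pixels), "R" (3x3) and "t" (3): a world point X has camera coordinates R X + t; the wrist camera has in their place "tool_from_camera" (4x4, takes a point from camera to tool coordinates, whose origin is the TCP and whose axes are the tool frame's). Camera axes: x right, y down, z forward; pixel columns grow to the right and rows downward; lengths in mm; the calibration is good to about 2 mm. A picture is of the moment at which its call begins: read the wrist's pose just before it.
- job.hand_in(): hands the job in, once; it reports no verdict.
The state is a dict: "clock": time; "q": joint angles; "qvel": joint speeds; "joint_efforts": joint torques, N m; "ee_pos": TCP position; "tool_rot": TCP orientation; "force": force on the tool from outside, world axes, zero at the start; "wrist_torque": the same for the moment, N m; "gripper_width": finger opening in mm.
Only numpy, scipy, OpenCV 4.12 (cv2) and the standard library are available. Lean on these libraries where they do the work, as an engineer would, in place of code of your own. Each camera call takes 0.05 s, during which the arm holds its last target.

TASK

Pack the class kit away: put every board eraser lying on the counter into the two bins (either bin will do), and hang both bins side by side on the panel's top louvre by their back lips, right way up and fully dropped on. With the bins hung, lock them: feed the long rod part way into the square tube at the end of the panel, let go of it, take a fresh hold further back and push it fully home over the bins until its collar meets the mouth of the tube. Leave the pineapple, the pencil cup and the tablet where they are.

Things in the scene. Friction and masses are not known exactly. Their poses are not given: they have to be found in the camera images.
- louvre_top (a point): middle of the top edge of the top louvre of the grey fixed louvred panel (280 mm wide along y, 205 mm high, front towards -x of this frame, z up). The edge: 260 mm long along y, 160 mm above the counter, an upturned strip 3 mm thick; the gap behind it, to the sheet, is 16 mm wide and 24 mm deep. Two bins fit side by side, their middles 60 mm either side of this point (65 at most)
- louvre_low (a point): middle of the top edge of the next louvre row, 60 mm below the top one and just as far out; a hung bin leans its back against it and so tips up about 5 degrees in front
- bore_mouth (a point): middle of the flared mouth of the square steel tube on the panel's -y end; the tube runs along +y of this frame (the panel's axes). Bore 16 mm square, 70 mm deep, behind a flare 12 mm long that is about 28 mm wide at this mouth. The bore's line is 180 mm above the counter and 2.5 mm in front of the louvre's edge, so the rod passes 10 mm above the lips of hung bins
- far_ring (a point): middle of the steel ring at the panel's other end, on the bore's line, 350 to 362 mm past the tube's mouth; 24 mm square opening, flared; it takes the rod's tip
- rod: retaining rod, aluminium, 12 mm thick, 437 mm long, 0.2 kg, lying on the counter. Origin on its axis at the balance point, 238 mm behind the tip; the tip points along its +y. From the tip: shaft 369 mm, black square collar (32 mm square, 8 mm thick), black square handle (18 mm thick, 60 mm long). Home, the tip is 369 mm past the mouth. Let go part way in, it stays and droops a few degrees
- rod_tip (a point): the tip of the rod (on its axis)
- bin1_c (a point): plastic picking bin, empty at first, 160 g, 130 mm deep (x) by 106 wide (y) by 75 high (z), front at -x; this point is its centre, 37.5 mm above its underside. Floor and sides 3 mm. Inside it runs from 55 mm before the centre to 61 mm behind it. Sides are 48 mm high in front, 75 mm from 10 mm before the centre to the back. Both bins are alike.
- bin1_front (a point): middle of the top edge of that bin's low front wall: 10 mm thick (x), 48 mm high, 60 mm in front of the bin's centre and 10.5 mm above it; the place to pinch it from above, one finger inside the bin
- bin1_hook (a point): that bin's hanging lip at the back: this point is the middle of the roof of the slot between back wall and lip, 69 mm behind the bin's centre and 33.5 mm above it. Slot 8 mm wide (x). The lip is 90 mm wide (y), 4 mm thick and hangs 18 mm below this point; the plastic above is 4 mm thick. Hung, this point rests on the louvre's edge.
- bin2_c (a point): plastic picking bin, empty at first, 160 g, 130 mm deep (x) by 106 wide (y) by 75 high (z), front at -x; this point is its centre, 37.5 mm above its underside. Floor and sides 3 mm. Inside it runs from 55 mm before the centre to 61 mm behind it. Sides are 48 mm high in front, 75 mm from 10 mm before the centre to the back. Both bins are alike.
- bin2_front (a point): middle of the top edge of that bin's low front wall: 10 mm thick (x), 48 mm high, 60 mm in front of the bin's centre and 10.5 mm above it; the place to pinch it from above, one finger inside the bin
- bin2_hook (a point): that bin's hanging lip at the back: this point is the middle of the roof of the slot between back wall and lip, 69 mm behind the bin's centre and 33.5 mm above it. Slot 8 mm wide (x). The lip is 90 mm wide (y), 4 mm thick and hangs 18 mm below this point; the plastic above is 4 mm thick. Hung, this point rests on the louvre's edge.
- eraser1_c (a point): board eraser (may be absent: None), wooden back over grey felt, a block 80 mm (its x) by 36 mm (y) by 30 mm high (z), 60 g; this point is its centre. All the erasers are alike.
- eraser2_c (a point): board eraser (may be absent: None), wooden back over grey felt, a block 80 mm (its x) by 36 mm (y) by 30 mm high (z), 60 g; this point is its centre. All the erasers are alike.
- eraser3_c (a point): board eraser (may be absent: None), wooden back over grey felt, a block 80 mm (its x) by 36 mm (y) by 30 mm high (z), 60 g; this point is its centre. All the erasers are alike.
- eraser4_c (a point): board eraser (may be absent: None), wooden back over grey felt, a block 80 mm (its x) by 36 mm (y) by 30 mm high (z), 60 g; this point is its centre. All the erasers are alike.
- pineapple: bystander: a pineapple standing on the counter, 92 mm thick, 205 mm high; origin under its centre
- cup: bystander: white cup of pencils, 76 mm wide, cup 100 mm and pencils 185 mm high; origin under its centre
- tablet: bystander: black tablet leaning on its folding stand, about 250 mm wide (its y), 140 mm deep, 170 mm high; origin under its centre
Not all that is in view belongs to the job. What is shaped like the part that bears bin1_c but yellow is not meant. Leave any black look-alike of the part that bears eraser2_c alone.

How it is judged (in metres and radians):
On the way, in this order (a step that is already met when the one before it is completed fails the run):
1. both bins hang on the top louvre by their lips (x of bin1_c in the frame of louvre_top between -0.082 and -0.056 m and y of bin1_c in the frame of louvre_top between -0.075 and 0.075 m and z of bin1_c in the frame of louvre_top between -0.04 and -0.02 m and angle between each of bin1_c, bin2_c's own z axis and vertical below 0.16 rad and angle between the x axis of each of bin1_c, bin2_c and the x axis of louvre_top, either way round below 0.17 rad and x of bin2_c in the frame of louvre_top between -0.082 and -0.056 m and y of bin2_c in the frame of louvre_top between -0.075 and 0.075 m and z of bin2_c in the frame of louvre_top between -0.04 and -0.02 m), for 0.3 s.
2. the rod is 30 to 270 mm into the mouth of the tube and let go (y of rod_tip in the frame of bore_mouth between 0.03 and 0.27 m and x of rod_tip in the frame of bore_mouth between -0.016 and 0.016 m and z of rod_tip in the frame of bore_mouth between -0.016 and 0.016 m and angle between the y axis of rod and the y axis of bore_mouth, either way round below 0.12 rad and contact force between the fingers and rod below 0.05 N), for 0.2 s.
3. the rod is pushed home, its collar within 4.5 mm of the tube's mouth (y of rod_tip in the frame of bore_mouth between 0.3645 and 0.386 m and x of rod_tip in the frame of bore_mouth between -0.016 and 0.016 m and z of rod_tip in the frame of bore_mouth between -0.016 and 0.016 m and angle between the y axis of rod and the y axis of bore_mouth, either way round below 0.08 rad), for 0.2 s.
At the end, for the whole second after the job is handed in: Every eraser that is present lies inside one of the bins; both bins hang level (within 9 degrees) by their lips on the top louvre within the width of the panel; the rod is home in the tube with its collar within 4.5 mm of the mouth and its tip through the far ring (all of step 1 and all of step 3 and ((x of eraser1_c in the frame of bin1_c between -0.062 and 0.062 m and y of eraser1_c in the frame of bin1_c between -0.05 and 0.05 m and z of eraser1_c in the frame of bin1_c between -0.037 and 0.045 m) or (x of eraser1_c in the frame of bin2_c between -0.062 and 0.062 m and y of eraser1_c in the frame of bin2_c between -0.05 and 0.05 m and z of eraser1_c in the frame of bin2_c between -0.037 and 0.045 m)) and ((x of eraser2_c in the frame of bin1_c between -0.062 and 0.062 m and y of eraser2_c in the frame of bin1_c between -0.05 and 0.05 m and z of eraser2_c in the frame of bin1_c between -0.037 and 0.045 m) or (x of eraser2_c in the frame of bin2_c between -0.062 and 0.062 m and y of eraser2_c in the frame of bin2_c between -0.05 and 0.05 m and z of eraser2_c in the frame of bin2_c between -0.037 and 0.045 m)) and ((x of eraser3_c in the frame of bin1_c between -0.062 and 0.062 m and y of eraser3_c in the frame of bin1_c between -0.05 and 0.05 m and z of eraser3_c in the frame of bin1_c between -0.037 and 0.045 m) or (x of eraser3_c in the frame of bin2_c between -0.062 and 0.062 m and y of eraser3_c in the frame of bin2_c between -0.05 and 0.05 m and z of eraser3_c in the frame of bin2_c between -0.037 and 0.045 m)) and ((x of eraser4_c in the frame of bin1_c between -0.062 and 0.062 m and y of eraser4_c in the frame of bin1_c between -0.05 and 0.05 m and z of eraser4_c in the frame of bin1_c between -0.037 and 0.045 m) or (x of eraser4_c in the frame of bin2_c between -0.062 and 0.062 m and y of eraser4_c in the frame of bin2_c between -0.05 and 0.05 m and z of eraser4_c in the frame of bin2_c between -0.037 and 0.045 m))); the robot touches nothing.
It fails at once if the pineapple is moved more than 30 mm (distance of pineapple from where it was at the start of the episode above 0.03 m).
It fails at once if the cup is moved more than 30 mm (distance of cup from where it was at the start of the episode above 0.03 m).
It fails at once if the tablet is moved more than 30 mm (distance of tablet from where it was at the start of the episode above 0.03 m).
Of eraser1, eraser2, eraser3, eraser4 only 2 to 4 are there at a start; the rules pass over those that are not, and their reading is None.
At some moment in a run one of eraser1, eraser2, eraser3, eraser4 may be knocked a few centimetres aside while the robot is not near it.
It also fails if it takes over 210 s, if anything falls off the work surface, if the arm or the gripper's body presses on something with over 40 N, if the wrist force passes 120 N, or if a joint passes its speed limit or range.

## Working session

There is one attempt and no reset: what is moved stays moved. The work goes in short steps, Python scripts to look and compute and a shell command to move; the robot and the scene stay as the last step left them, time stands still between calls to the robot, and variables do not carry over. Pictures are saved under pics/ and viewed, and the job is handed in when it is done.

```bash
ls -la; mkdir -p pics; cat > h.py <<'E'
import numpy as np, cv2, sys
from station import get_obs, cams, job
from scipy.spatial.transform import Rotation as Rot
def cap(n):
    o=get_obs(); c=cams.capture(n)
    c['o']=o
    f=200/np.tan(np.radians(c['fov_y'])/2); c['f']=f
    if n=='wrist':
        T=np.array(c['tool_from_camera']); Rt=Rot.from_quat(o['tool_rot']).as_matrix()
        c['Rw']=Rt@T[:3,:3]; c['tw']=Rt@T[:3,3]+np.array(o['ee_pos'])
    else:
        R=np.array(c['R']); c['Rw']=R.T; c['tw']=-R.T@np.array(c['t'])
    return c
def save(c,name,crop=None,scale=1):
    im=c['pixels'][:,:,::-1]
    if crop: x0,y0,x1,y1=crop; im=im[y0:y1,x0:x1]
    im=cv2.resize(im,None,fx=scale,fy=scale,interpolation=cv2.INTER_CUBIC)
    cv2.imwrite('pics/'+name+'.png',im)
def ray(c,u,v):
    d=np.array([(u-c['cx'])/c['f'],(v-c['cy'])/c['f'],1.0]); return c['Rw']@d
def onz(c,u,v,z):
    d=ray(c,u,v); return c['tw']+d*(z-c['tw'][2])/d[2]
def pt(c,u,v):
    return c['tw']+ray(c,u,v)*float(c['depth'][int(round(v)),int(round(u))])
def cloud(c):
    v,u=np.mgrid[0:400,0:640]; z=c['depth']
    P=np.stack([(u-c['cx'])/c['f']*z,(v-c['cy'])/c['f']*z,z],-1)
    return P@c['Rw'].T+c['tw']
def proj(c,X):
    p=c['Rw'].T@(np.array(X)-c['tw']); return p[:2]/p[2]*c['f']+[c['cx'],c['cy']]
E
python3 - <<'E'
from h import *
print(get_obs())
for n in ['side','top','wrist']:
    c=cap(n); save(c,n+'0'); print(n,c['f'],c['cx'],c['cy'],c['tw'].round(1),c['Rw'].round(3).tolist())
    if n=='wrist':print(c['tool_from_camera'])
E
```

```text
total 12
drwxr-xr-x  3 agent agent 4096 Dec  6 04:38 .
drwxr-xr-x 23 root  root  4096 Dec  6 04:38 ..
drwxr-xr-x  2 agent agent 4096 Dec  6 04:38 pics
{'clock': 0.0, 'q': array([-1.40149944e+00,  3.07593079e-01,  1.50763732e+00, -1.04550517e-06,
        1.32841782e+00, -7.34925142e-02]), 'qvel': array([-6.01525516e-05, -7.77060641e-04,  2.48010550e-04, -5.44419525e-04,
       -5.21748338e-04,  2.04555116e-04]), 'joint_efforts': array([-5.38059357e-04, -4.57566047e+01, -2.51923817e+01, -1.16223682e-04,
        1.32050825e-02, -1.25794824e-05]), 'ee_pos': array([ 138.1009459 , -557.46532904,  230.38315364]), 'tool_rot': array([-0.70186744, -0.08635429,  0.70193775, -0.08490248]), 'force': array([-0.70653886, -0.41297131, -0.29805565]), 'wrist_torque': array([0.01166343, 0.03723431, 0.02064375]), 'gripper_width': 85.27039921739214}
side 398.9417251740169 318.7467536672541 197.7809798214382 [ 219.5 1067.1 1152.5] [[-0.972, -0.144, 0.187], [-0.235, 0.659, -0.715], [-0.02, -0.738, -0.674]]
top 380.144165392845 321.3675783564611 199.74549649909514 [ 325.7  -21.3 1353.7] [[0.026, -0.987, 0.159], [-0.999, -0.029, -0.016], [0.02, -0.159, -0.987]]
wrist 309.2558213632207 321.8973936293951 195.73736604254523 [ 203.  -541.1  373.9] [[0.241, -0.937, -0.254], [-0.971, -0.233, -0.061], [-0.002, 0.261, -0.965]]
[[-1.22962091e-04 -2.61617934e-01  9.65171509e-01 -1.43408759e+02]
 [ 9.99999900e-01  3.81781893e-04  2.30884425e-04 -6.70607509e-01]
 [-4.28888512e-04  9.65171441e-01  2.61617862e-01 -6.69320434e+01]
 [ 0.00000000e+00  0.00000000e+00  0.00000000e+00  1.00000000e+00]]
```

View pics/top0.png

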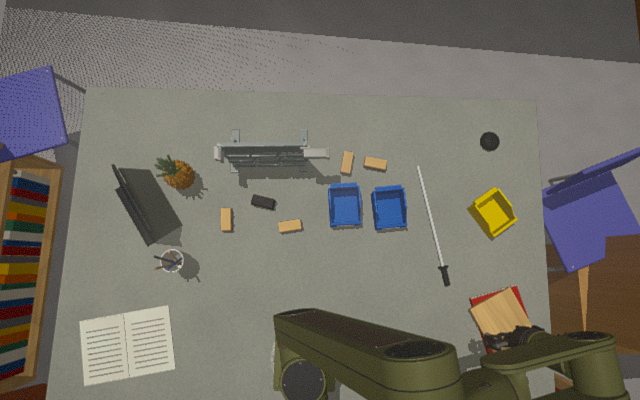

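View pics/side0.png

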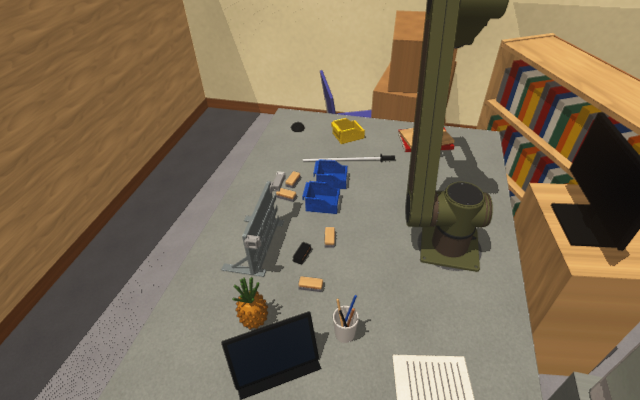

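View pics/wrist0.png

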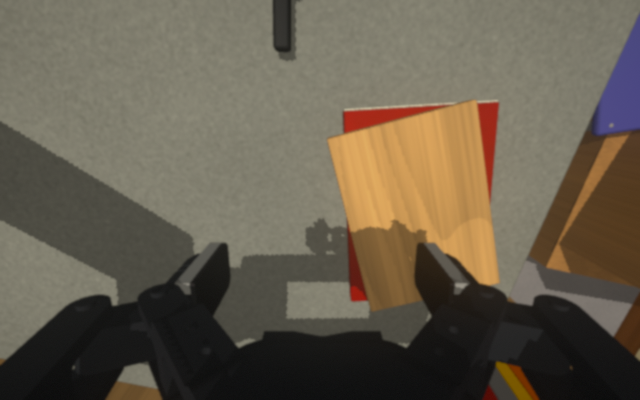

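The top view shows four tan erasers at about (347,162), (375,163), (226,219) and (290,226). The black look-alike is at (263,202). The blue bins are at (345,204) and (389,207), with the yellow decoy bin at (493,212). The rod runs from tip (419,167) to handle (446,285). The panel is at (265,150) with its tube end on the right at (315,154). I'll measure these from the masks next.

```bash
cat > meas.py <<'E'
from h import *
c=cap('top'); P=cloud(c); hsv=cv2.cvtColor(c['pixels'],cv2.COLOR_RGB2HSV)
np.save('topP.npy',P)
def blobs(m,amin=40):
    n,l,s,ce=cv2.connectedComponentsWithStats(m.astype(np.uint8))
    return [(i,l==i,s[i]) for i in range(1,n) if s[i][4]>amin]
on=(P[...,0]>250)&(P[...,0]<1000)&(abs(P[...,1])<700)
H,S,V=[hsv[...,i].astype(int) for i in range(3)]
print('counter z',np.median(P[250:260,340:400,2]))
for nm,m in [('tan',(H>8)&(H<22)&(S>90)&(V>110)),('blue',(H>105)&(H<122)&(S>150)),('blk',(V<45))]:
    for i,b,s in blobs(m&on):
        v,u=np.nonzero(b)
        q=P[b]; z=np.percentile(q[:,2],50)
        r=cv2.minAreaRect(np.stack([u,v],1).astype(np.float32))
        box=cv2.boxPoints(r)
        zz=30 if nm!='blue' else 60
        w=np.array([onz(c,a,b2,zz)[:2] for a,b2 in box]); ctr=w.mean(0)
        e=w[1]-w[0]; e2=w[2]-w[1]; L=e if np.linalg.norm(e)>np.linalg.norm(e2) else e2
        print(nm,(s[:4]).tolist(),s[4],'ctr',ctr.round(0),'medz',z.round(0),'ang',np.degrees(np.arctan2(L[1],L[0])).round(1),'sides',np.linalg.norm(e).round(0),np.linalg.norm(e2).round(0))
save(c,'topcrop',(180,110,480,300),2.6)
E
python3 meas.py
```

```text
counter z -0.5115158793764749
tan [341, 151, 12, 23] 213 ctr [ 679. -130.] medz 29.0 ang -8.2 sides 80.0 37.0
tan [364, 157, 23, 13] 217 ctr [ 679. -232.] medz 30.0 ang -99.9 sides 36.0 79.0
tan [175, 160, 14, 13] 83 ctr [648. 461.] medz 101.0 ang -104.5 sides 36.0 49.0
tan [164, 171, 21, 14] 112 ctr [602. 479.] medz 104.0 ang -68.9 sides 70.0 39.0
tan [220, 208, 11, 23] 233 ctr [462. 291.] medz 29.0 ang -176.3 sides 35.0 77.0
tan [278, 219, 24, 14] 243 ctr [446.  66.] medz 29.0 ang -78.9 sides 78.0 37.0
blue [374, 185, 33, 44] 924 ctr [ 518. -280.] medz 4.0 ang -175.6 sides 111.0 144.0
blue [329, 189, 32, 37] 684 ctr [ 514. -121.] medz 3.0 ang -176.1 sides 104.0 126.0
```

View pics/topcrop.png

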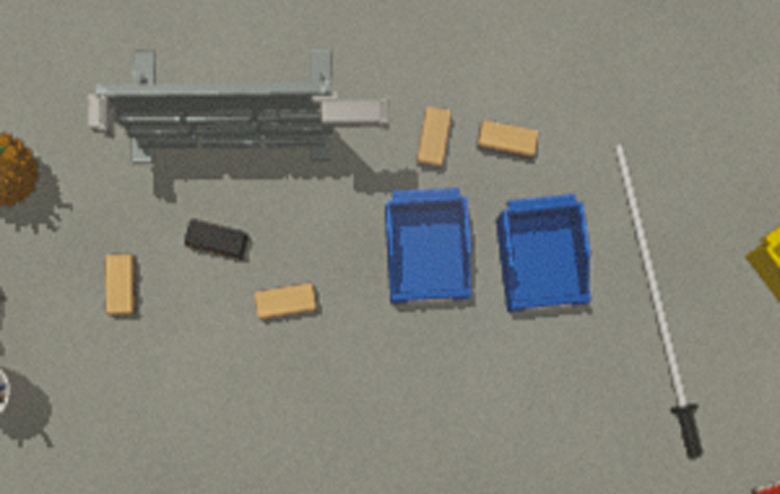

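```bash
python3 - <<'E'
from h import *
P=np.load('topP.npy'); c=cap('top')
print('tool axes',Rot.from_quat(get_obs()['tool_rot']).as_matrix().round(3).tolist())
m=(P[...,2]>140)&(P[...,2]<215)&(P[...,0]>600)&(P[...,0]<820)&(P[...,1]>-120)&(P[...,1]<380)
v,u=np.nonzero(m)
for lo,hi in [(140,155),(155,165),(165,180),(180,200),(200,212)]:
    q=P[m&(P[...,2]>lo)&(P[...,2]<=hi)]
    if len(q): print(lo,hi,len(q),q.min(0).round(0),q.max(0).round(0),np.median(q,0).round(0))
for uu in range(214,332,6):
    col=P[140:170,uu]; k=(col[:,2]>100)
    print(uu,[tuple(x.round(0).astype(int)) for x in col[k]][:14])
E
```

```text
tool axes [[-0.0, 0.24, -0.971], [0.001, -0.971, -0.24], [-1.0, -0.001, -0.0]]
140 155 198 [652.  23. 140.] [683. 279. 155.] [672. 149. 147.]
155 165 181 [630. -49. 155.] [683. 288. 165.] [662. 176. 160.]
165 180 167 [630. -62. 165.] [684. 300. 180.] [674. 152. 172.]
180 200 511 [630. -61. 180.] [690. 302. 200.] [671.  19. 193.]
200 212 408 [631. -60. 200.] [697. 290. 211.] [683. 163. 204.]
214 [(np.int64(674), np.int64(302), np.int64(194)), (np.int64(670), np.int64(301), np.int64(196)), (np.int64(668), np.int64(302), np.int64(193)), (np.int64(663), np.int64(300), np.int64(198)), (np.int64(660), np.int64(300), np.int64(196)), (np.int64(656), np.int64(300), np.int64(198)), (np.int64(653), np.int64(299), np.int64(198)), (np.int64(650), np.int64(299), np.int64(197)), (np.int64(647), np.int64(299), np.int64(197)), (np.int64(644), np.int64(299), np.int64(195)), (np.int64(641), np.int64(299), np.int64(197)), (np.int64(638), np.int64(299), np.int64(193)), (np.int64(635), np.int64(299), np.int64(192))]
220 [(np.int64(684), np.int64(281), np.int64(205)), (np.int64(681), np.int64(281), np.int6
[... 11114 characters left out ...]
(653), np.int64(-39), np.int64(192)), (np.int64(653), np.int64(-39), np.int64(180)), (np.int64(652), np.int64(-39), np.int64(170))]
328 [(np.int64(681), np.int64(-57), np.int64(198)), (np.int64(677), np.int64(-57), np.int64(199)), (np.int64(674), np.int64(-57), np.int64(199)), (np.int64(672), np.int64(-57), np.int64(194)), (np.int64(669), np.int64(-57), np.int64(193)), (np.int64(666), np.int64(-57), np.int64(193)), (np.int64(662), np.int64(-57), np.int64(195)), (np.int64(659), np.int64(-57), np.int64(194)), (np.int64(656), np.int64(-57), np.int64(195)), (np.int64(653), np.int64(-58), np.int64(191)), (np.int64(651), np.int64(-58), np.int64(189)), (np.int64(652), np.int64(-58), np.int64(174))]
```

```bash
cat >> h.py <<'E'
def Rd(a):
    a=np.radians(a); return np.array([[0,np.cos(a),np.sin(a)],[0,np.sin(a),-np.cos(a)],[-1,0,0]])
def go(p,a,R=None):
    o=get_obs(); R0=Rot.from_quat(o['tool_rot']).as_matrix(); T=Rd(a) if R is None else R
    s=R0.T@(np.array(p,float)-o['ee_pos']); r=Rot.from_matrix(R0.T@T).as_rotvec(degrees=True)
    print('shift',s.round(1).tolist(),'turn',r.round(2).tolist(),'rows>=',max(np.linalg.norm(s)/50,np.linalg.norm(r)/8.59).round(1))
def where():
    o=get_obs(); R0=Rot.from_quat(o['tool_rot']).as_matrix()
    print('t',round(o['clock'],2),'pos',o['ee_pos'].round(1),'a',np.degrees(np.arctan2(R0[1,1],R0[0,1])).round(2),'tilt',np.degrees(np.arccos(-R0[2,0])).round(2),'F',o['force'].round(1),'w',round(o['gripper_width'],1))
E
python3 -c "
from h import *
go([500,-170,300],0)"
```

```text
shift [-68.8, -289.5, -444.5] turn [-76.09, -0.04, 0.04] rows>= 10.7
```

```bash
python3 -m handwheel '[[1,[-69,-289,-444],[-76,0,0]],[1,[-69,-289,-444],[-76,0,0]],[1,[-69,-289,-444],[-76,0,0]],[1,[-69,-289,-444],[-76,0,0]],[1,[-69,-289,-444],[-76,0,0]],[1,[-69,-289,-444],[-76,0,0]],[1,[-69,-289,-444],[-76,0,0]],[1,[-69,-289,-444],[-76,0,0]],[1,[-69,-289,-444],[-76,0,0]],[1,[-69,-289,-444],[-76,0,0]],[1,[-69,-289,-444],[-76,0,0]],[1,[-69,-289,-444],[-76,0,0]]]'
python3 -m handwheel '[[1,[0,0,0],[0,0,0]]]'
python3 - <<'E'
from h import *
where(); c=cap('wrist'); save(c,'w1'); t=cap('top'); save(t,'t1')
E
```

```text
clock: 1.45
ee_pos: [502.8, -167.5, 300.7]
tool_rot: [0.5, 0.501, -0.498, 0.501]
force: [-1.0, 0.3, -0.2]
gripper_width: 85.2
clock: 1.55
ee_pos: [502.8, -167.0, 300.4]
tool_rot: [0.499, 0.501, -0.498, 0.501]
force: [0.1, -0.5, -0.5]
gripper_width: 85.4
t 1.55 pos [ 502.8 -167.   300.4] a 0.33 tilt 0.13 F [ 0.1 -0.5 -0.5] w 85.4
```

View pics/w1.png

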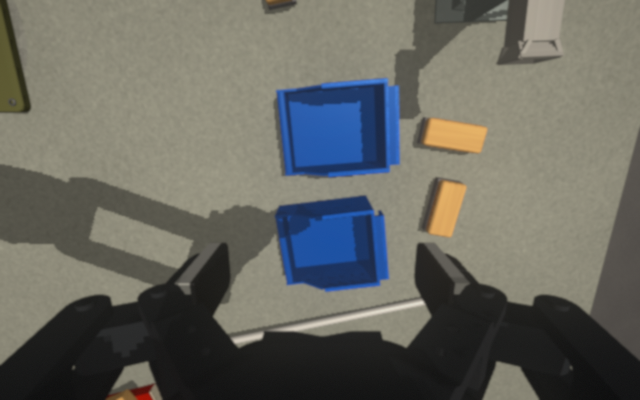

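```bash
cat > bins.py <<'E'
from h import *
def bins(c):
    P=cloud(c); hsv=cv2.cvtColor(c['pixels'],cv2.COLOR_RGB2HSV)
    m=(hsv[...,0]>103)&(hsv[...,0]<125)&(hsv[...,1]>130)&(c['depth']>0)
    n,l,s,ce=cv2.connectedComponentsWithStats(m.astype(np.uint8))
    for i in range(1,n):
        if s[i][4]<800: continue
        b=l==i; q=P[b]; q=q[q[:,2]>-5]
        f=q[(q[:,2]>44)&(q[:,2]<52)]; t=q[(q[:,2]>70)&(q[:,2]<82)]
        a=q[q[:,2]>15]
        r=cv2.minAreaRect(q[:,:2].astype(np.float32))
        print(s[i].tolist(),'all rect',np.round(r[0],1),np.round(r[1],1),round(r[2],1),'z top',np.percentile(t[:,2],[10,50,90]).round(1))
        print('  front lvl: n',len(f),'x',np.percentile(f[:,0],[0.5,50,99.5]).round(1),'y',np.percentile(f[:,1],[1,50,99]).round(1))
        print('  top lvl: x',t[:,0].min().round(1),t[:,0].max().round(1),'y',np.percentile(t[:,1],[1,50,99]).round(1))
        np.save(f'bin{i}.npy',q)
if __name__=='__main__': bins(cap('wrist')); where()
E
python3 bins.py
```

```text
[277, 78, 123, 99, 10498] all rect [ 532.4 -127.8] [159.7 122. ] 4.9 z top [74.4 75.7 76.7]
  front lvl: n 871 x [449.3 458.6 580.1] y [-177.5 -128.4  -72.2]
  top lvl: x 497.5 595.3 y [-172.9 -112.4  -64.6]
[276, 197, 113, 94, 8629] all rect [ 517.  -276.9] [140.5 107.6] 7.3 z top [74.4 75.6 76.6]
  front lvl: n 893 x [443.  460.  576.5] y [-335.8 -287.6 -218.5]
  top lvl: x 488.6 591.6 y [-329.5 -264.4 -218.4]
t 1.7 pos [ 502.  -168.1  300.4] a 0.16 tilt 0.15 F [-0.2 -1.3  0.2] w 85.6
```

```bash
cat > bins2.py <<'E'
from h import *
# pose from top-level + front-level points: yaw from lip back edge / front wall
def fit(q):
    f=q[(q[:,2]>45)&(q[:,2]<51)]; f=f[f[:,0]<np.percentile(f[:,0],50)+12]
    for _ in range(3):
        k=np.polyfit(f[:,1],f[:,0],1); f=f[abs(f[:,0]-np.polyval(k,f[:,1]))<9]
    yaw=-np.degrees(np.arctan(k[0]))   # y axis=( -sin,cos)
    a=np.radians(yaw); ex=np.array([np.cos(a),np.sin(a)]); ey=np.array([-np.sin(a),np.cos(a)])
    fx=f[:,:2]@ex; fy=f[:,:2]@ey
    t=q[(q[:,2]>70)&(q[:,2]<82)]; tx=t[:,:2]@ex; ty=t[:,:2]@ey
    fr=[np.percentile(fx,2),np.percentile(fx,98)]; fyr=[np.percentile(fy,.5),np.percentile(fy,99.5)]
    lip=t[tx>tx.max()-9]; ly=lip[:,:2]@ey
    print(' yaw',yaw.round(2),'front x',np.round(fr,1),'front y',np.round(fyr,1),'sides y',np.percentile(ty,[.5,99.5]).round(1),'lip back',np.percentile(tx,99.5).round(1),'lip y',np.percentile(ly,[1,99]).round(1))
    ycm=(np.percentile(ty,.5)+np.percentile(ty,99.5))/2
    cf=np.mean(fr)*ex+ycm*ey; print(' front mid world',cf.round(1), 'hook from lip back',((np.percentile(tx,99.5)-8)*ex+ycm*ey).round(1))
if __name__=='__main__':
    c=cap('wrist'); P=cloud(c); hsv=cv2.cvtColor(c['pixels'],cv2.COLOR_RGB2HSV)
    m=(hsv[...,0]>103)&(hsv[...,0]<125)&(hsv[...,1]>130)&(c['depth']>0)
    n,l,s,ce=cv2.connectedComponentsWithStats(m.astype(np.uint8))
    for i in range(1,n):
        if s[i][4]>800: print(s[i][:4].tolist()); fit(P[l==i])
    where()
E
python3 bins2.py
```

```text
[277, 78, 123, 98]
 yaw 4.76 front x [440.3 450. ] front y [-216.2 -112.3] sides y [-216.8 -110.5] lip back 580.4 lip y [-206.7 -120.3]
 front mid world [ 457.2 -126.2] hook from lip back [ 584.  -115.6]
[277, 196, 112, 95]
 yaw 6.79 front x [410.8 421.5] front y [-388.7 -284.3] sides y [-389.2 -282.1] lip back 550.7 lip y [-379.3 -291.3]
 front mid world [ 452.9 -284.1] hook from lip back [ 578.6 -269.2]
t 1.75 pos [ 502.  -168.3  300.5] a 0.13 tilt 0.15 F [ 0.4 -0.5 -0.2] w 85.5
```

```bash
python3 -c "
from h import *
go([457,-126,120],4.8)"
```

```text
shift [180.5, -45.2, -42.1] turn [-4.67, -0.1, -0.11] rows>= 3.8
```

```bash
python3 -m handwheel '[[0.8,[180,-45,-42],[-4.7,0,0]],[0.8,[180,-45,-42],[-4.7,0,0]],[0.8,[180,-45,-42],[-4.7,0,0]],[0.8,[180,-45,-42],[-4.7,0,0]],[0.8,[180,-45,-42],[-4.7,0,0]],[0.8,[180,-45,-42],[-4.7,0,0]],[0.8,[180,-45,-42],[-4.7,0,0]]]' 60
python3 - <<'E'
from h import *
where(); go([457,-126,18],4.8); c=cap('wrist'); save(c,'w2')
E
```

```text
clock: 2.45
ee_pos: [460.0, -127.9, 122.7]
tool_rot: [0.48, 0.518, -0.477, 0.522]
force: [-0.0, 0.1, -0.3]
gripper_width: 68.1
t 2.45 pos [ 460.  -127.9  122.7] a 4.77 tilt 0.4 F [-0.   0.1 -0.3] w 68.1
shift [104.7, -3.6, -2.2] turn [-0.03, 0.05, -0.4] rows>= 2.1
```

View pics/w2.png

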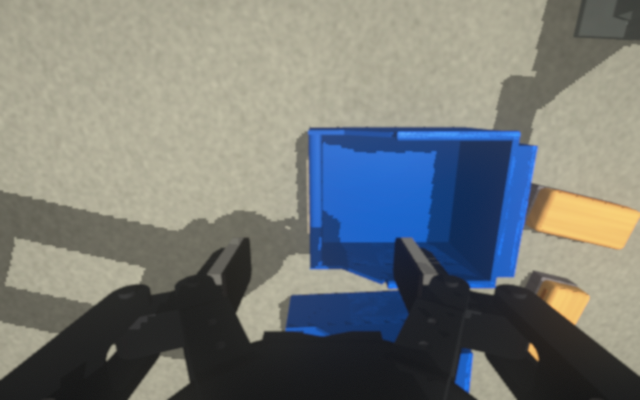

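```bash
python3 -m handwheel '[[0.8,[60,-3.5,-2],[0,0,-0.4]],[0.8,[60,-3.5,-2],[0,0,-0.4]],[0.8,[60,-3.5,-2],[0,0,-0.4]],[0.8,[60,-3.5,-2],[0,0,-0.4]]]' 60
python3 - <<'E'
from h import *
where(); go([457,-126,18],4.8); c=cap('wrist'); print(proj(c,[457,-126,48])); save(c,'w3')
E
python3 bins2.py
```

```text
clock: 2.9
ee_pos: [458.4, -126.7, 64.3]
tool_rot: [0.479, 0.519, -0.479, 0.522]
force: [0.4, 0.6, 1.3]
gripper_width: 68.5
t 2.9 pos [ 458.4 -126.7   64.3] a 4.77 tilt 0.2 F [0.4 0.6 1.3] w 68.5
shift [46.3, -1.4, -1.0] turn [-0.03, 0.12, -0.16] rows>= 0.9
[318.107719   235.19462525]
[307, 134, 325, 209]
 yaw 4.7 front x [440.4 451.2] front y [-215.  -110.1] sides y [-200.4 -108.9] lip back 581.5 lip y [-201.4 -118.2]
 front mid world [ 457.  -117.6] hook from lip back [ 584.2 -107.2]
t 3.0 pos [ 458.6 -126.7   64.6] a 4.78 tilt 0.26 F [ 0.3 -0.8 -0.5] w 68.5
```

View pics/w3.png

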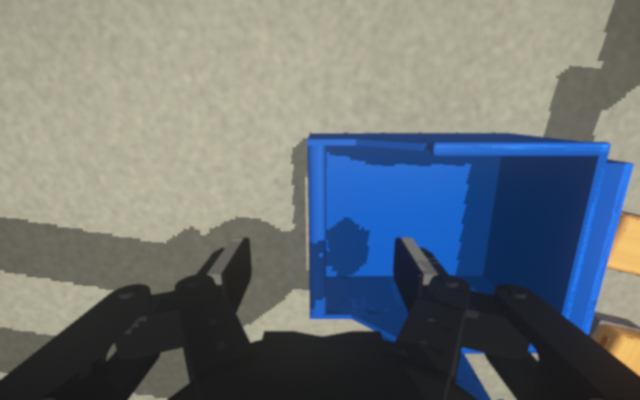

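```bash
python3 -m handwheel '[[0.8,[25,-1,-1],[0,0,0]],[0.8,[46,-1,-1],[0,0,0]],[0.8,[46,-1,-1],[0,0,0]],[0.8,[46,-1,-1],[0,0,0]],[0,[46,-1,-1],[0,0,0]],[0,[46,-1,-1],[0,0,0]],[0,[46,-1,-1],[0,0,0]],[0,[46,-1,-1],[0,0,0]],[0,[46,-1,-1],[0,0,0]],[0,[46,-1,-1],[0,0,0]],[0,[46,-1,-1],[0,0,0]]]' 60
python3 - <<'E'
from h import *
where()
E
```

```text
clock: 4.1
ee_pos: [457.6, -126.0, 19.2]
tool_rot: [0.479, 0.519, -0.478, 0.522]
force: [-1.0, -0.1, 5.8]
gripper_width: 8.7
t 4.1 pos [ 457.6 -126.    19.2] a 4.79 tilt 0.28 F [-1.  -0.1  5.8] w 8.7
```

```bash
python3 -m handwheel '[[0,[-60,0,0],[0,0,0]],[0,[-140,0,0],[0,0,0]],[0,[-140,0,0],[0,0,0]],[0,[-140,0,0],[0,0,0]],[0,[-140,0,0],[0,0,0]],[0,[-140,0,0],[0,0,0]]]' 60
python3 - <<'E'
from h import *
where(); go([470,205,165],2.8);c=cap('wrist'); save(c,'w4')
E
```

```text
clock: 4.7
ee_pos: [455.3, -125.0, 157.7]
tool_rot: [0.479, 0.52, -0.479, 0.521]
force: [-0.4, -0.1, -2.2]
gripper_width: 8.9
t 4.7 pos [ 455.3 -125.   157.7] a 4.78 tilt 0.09 F [-0.4 -0.1 -2.2] w 8.9
shift [-7.7, 42.1, -327.6] turn [1.98, 0.08, -0.04] rows>= 6.6
```

View pics/w4.png

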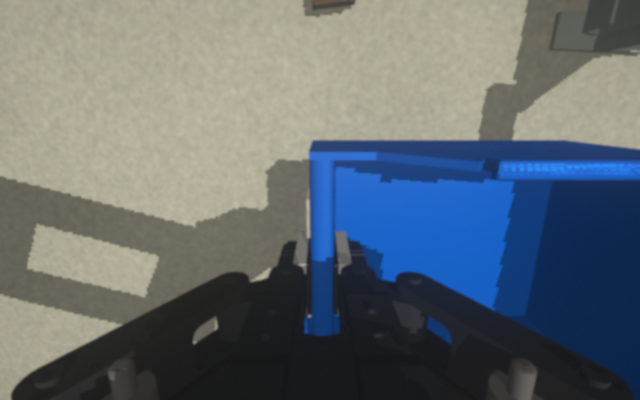

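```bash
python3 -c "
from h import *
go([500,110,300],2.8)"
```

```text
shift [-142.9, 64.3, -230.3] turn [1.98, 0.06, 0.01] rows>= 5.6
```

```bash
python3 -m handwheel '[[0,[-35,0,-25],[0,0,0]],[0,[-70,30,-70],[2,0,0]],[0,[-105,45,-115],[2,0,0]],[0,[-143,64,-150],[2,0,0]],[0,[-143,64,-195],[2,0,0]],[0,[-143,64,-230],[2,0,0]],[0,[-143,64,-230],[2,0,0]],[0,[-143,64,-230],[2,0,0]],[0,[-143,64,-230],[2,0,0]]]' 60
python3 - <<'E'
from h import *
where(); c=cap('wrist'); save(c,'w5'); t=cap('side'); save(t,'s5',(200,80,480,290),2.8)
np.savez('w5.npz',P=cloud(c))
E
```

```text
clock: 5.65
ee_pos: [498.9, 108.9, 298.2]
tool_rot: [0.486, 0.512, -0.489, 0.512]
force: [-0.2, -0.2, -1.6]
gripper_width: 8.8
t 5.65 pos [498.9 108.9 298.2] a 2.78 tilt 0.26 F [-0.2 -0.2 -1.6] w 8.8
```

View pics/w5.png

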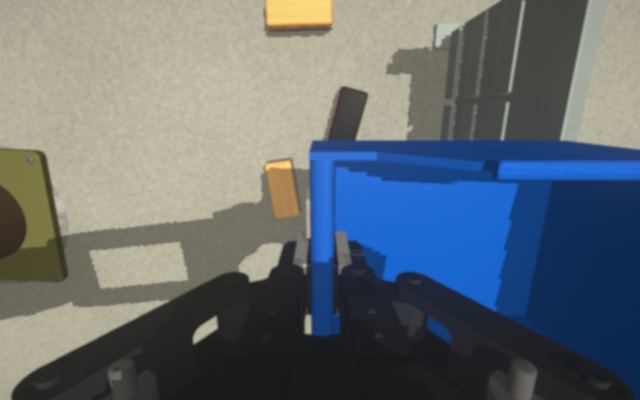

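View pics/s5.png

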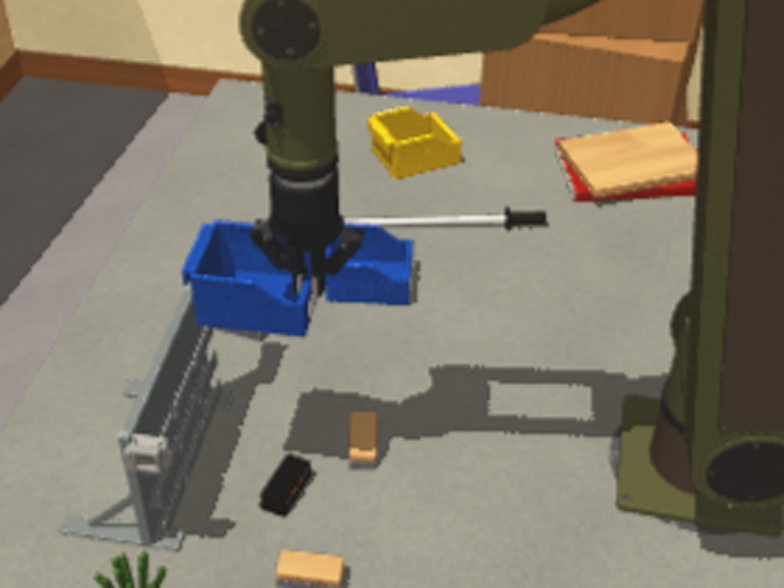

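```bash
python3 - <<'E'
import numpy as np
P=np.load('w5.npz')['P']
for v in (20,120):
    print(v,[tuple(int(round(t)) for t in P[v,u]) for u in range(440,612,3)])
E
```

```text
20 [(640, 296, 0), (645, 296, -1), (647, 295, 3), (652, 296, 1), (655, 296, 1), (659, 296, 2), (664, 297, -1), (667, 297, 2), (671, 297, 1), (675, 297, 0), (669, 291, 24), (650, 276, 78), (651, 275, 83), (651, 273, 90), (650, 271, 98), (652, 270, 101), (669, 279, 71), (669, 278, 77), (669, 276, 83), (670, 275, 88), (670, 273, 94), (651, 261, 138), (652, 260, 142), (651, 259, 148), (652, 258, 151), (651, 256, 156), (651, 255, 161), (654, 255, 161), (670, 262, 137), (670, 261, 142), (670, 260, 145), (670, 259, 149), (670, 258, 154), (671, 257, 157), (671, 256, 161), (671, 255, 165), (671, 254, 169), (671, 253, 171), (671, 252, 176), (671, 252, 178), (670, 250, 184), (671, 250, 185), (670, 249, 190), (672, 248, 191), (671, 248, 194), (671, 247, 198), (671, 246, 200), (671, 245, 204), (672, 245, 205), (673, 245, 206), (676, 245, 206), (677, 245, 206), (679, 245, 207), (683, 245, 205), (683, 245, 206), (850, 306, 0), (854, 306, 0), (858, 306, 0)]
120 [(659, 172, 0), (655, 173, 22), (655, 173, 31), (656, 173, 39), (672, 173, 8), (674, 173, 14), (674, 174, 23), (655, 174, 76), (655, 174, 85), (655, 175, 91), (655, 175, 99), (657, 175, 101), (674, 175, 71), (674, 175, 80), (673, 175, 88), (675, 175, 91), (655, 176, 135), (656, 176, 140), (655, 176, 147), (655, 176, 152), (655, 176, 157), (655, 176, 161), (674, 177, 133), (673, 177, 139), (675, 177, 140), (674, 177, 147), (674, 177, 152), (675, 177, 155), (674, 177, 160), (674, 177, 165), (674, 177, 169), (674, 178, 173), (674, 178, 176), (674, 178, 180), (674, 178, 184), (675, 178, 185), (674, 178, 191), (674, 178, 193), (674, 178, 196), (673, 178, 200), (675, 178, 201), (674, 178, 206), (676, 179, 206), (679, 179, 205), (682, 179, 204), (683, 179, 206), (686, 179, 205), (853, 182, 0), (857, 182, 1), (861, 182, 1), (864, 182, 2), (869, 183, 1), (873, 183, 1), (878, 183, 1), (882, 183, 1), (885, 183, 1), (890, 184, 1), (893, 184, 2)]
```

```bash
python3 - <<'E'
import numpy as np
for P in (np.load('w5.npz')['P'],np.load('topP.npy')):
    s=P[(P[...,2]>198)&(P[...,2]<210)&(P[...,0]>665)&(P[...,0]<705)&(P[...,1]>-20)&(P[...,1]<310)]
    print('sheet y',np.percentile(s[:,1],[0,.5,99.5,100]).round(1))
    s=P[(P[...,2]>140)&(P[...,2]<166)&(P[...,0]>640)&(P[...,0]<668)&(P[...,1]>-80)&(P[...,1]<330)]
    print('louvre y',np.percentile(s[:,1],[0,.5,99.5,100]).round(1))
    s=P[(P[...,2]>170)&(P[...,2]<200)&(P[...,0]>625)&(P[...,0]<668)&(P[...,1]>200)&(P[...,1]<330)]
    if len(s):print('ring',s.min(0).round(1),s.max(0).round(1))
P=np.load('topP.npy')
print([tuple(int(round(t)) for t in P[150,u]) for u in range(210,226)])
print([tuple(int(round(t)) for t in P[145,u]) for u in range(212,226)])
print([tuple(int(round(t)) for t in P[146,u]) for u in range(298,310)])
E
```

```text
sheet y [163.7 164.6 257.1 258.5]
louvre y [158.1 159.5 273.5 275.1]
sheet y [ 12.8  12.9 290.4 297.5]
louvre y [-48.8 -41.4 285.8 286.6]
ring [630.2 277.7 170.2] [667.7 301.7 200. ]
[(717, 369, -1), (717, 366, -2), (717, 363, -3), (716, 358, 1), (660, 300, 196), (661, 297, 195), (662, 296, 190), (660, 290, 198), (662, 289, 192), (660, 284, 198), (659, 280, 203), (666, 283, 179), (669, 282, 169), (670, 280, 164), (326, -21, 1354), (672, 275, 160)]
[(735, 363, 1), (734, 358, 4), (736, 356, -2), (737, 354, -5), (735, 348, 3), (674, 289, 206), (674, 286, 205), (674, 284, 205), (675, 281, 203), (674, 277, 207), (675, 274, 204), (675, 271, 204), (676, 269, 202), (675, 265, 205)]
[(681, 38, 197), (683, 35, 193), (683, 32, 193), (683, 29, 194), (682, 25, 196), (683, 22, 193), (682, 19, 196), (682, 16, 196), (683, 13, 194), (682, 10, 198), (683, 7, 194), (683, 3, 196)]
```

```bash
cat > held.py <<'E'
from h import *
c=cap('wrist'); P=cloud(c); o=c['o']; R0=Rot.from_quat(o['tool_rot']).as_matrix()
hsv=cv2.cvtColor(c['pixels'],cv2.COLOR_RGB2HSV)
m=(hsv[...,0]>103)&(hsv[...,0]<125)&(hsv[...,1]>130)&(c['depth']>0)
q=(P[m]-o['ee_pos'])@R0   # tool coords: x down, y fwd, z right(-y)
q=q[(q[:,1]>-20)&(q[:,1]<160)&(abs(q[:,2])<75)]
for y0 in range(-10,130,10):
    s=q[(q[:,1]>=y0)&(q[:,1]<y0+10)]
    if len(s)<10: continue
    e=s[s[:,2]<s[:,2].min()+4] # -z = +y side rim
    print(y0,'floor',np.percentile(s[:,0],95).round(1),'rim top',np.percentile(s[:,0],2).round(1),'z min',np.percentile(s[:,2],1).round(1))
E
python3 held.py; python3 -c "
from h import *
where()"
```

```text
-10 floor -27.3 rim top -30.7 z min -53.0
0 floor 15.4 rim top -37.4 z min -53.1
10 floor 16.3 rim top -30.5 z min -53.1
20 floor 16.4 rim top -44.6 z min -53.1
30 floor 16.4 rim top -52.7 z min -53.1
40 floor 16.4 rim top -61.5 z min -53.1
50 floor 16.4 rim top -58.3 z min -53.7
60 floor 16.4 rim top -57.4 z min -53.8
70 floor 16.5 rim top -57.2 z min -53.8
80 floor 16.5 rim top -57.2 z min -53.7
90 floor 16.7 rim top -55.9 z min -53.1
100 floor 16.7 rim top -37.8 z min -53.1
110 floor 16.8 rim top -28.2 z min -53.1
120 floor 12.7 rim top -44.6 z min -38.6
t 5.8 pos [499.5 108.2 299.2] a 2.66 tilt 0.14 F [ 0.2 -0.7 -1.6] w 9.1
```

```bash
python3 -c "
from h import *
go([480,203,160],2.6)"
```

```text
shift [139.1, -14.8, -95.8] turn [0.06, 0.08, 0.11] rows>= 3.4
```

```bash
python3 -m handwheel '[[0,[20,-15,-30],[0,0,0]],[0,[50,-15,-65],[0,0,0]],[0,[90,-15,-96],[0,0,0]],[0,[125,-15,-96],[0,0,0]],[0,[139,-15,-96],[0,0,0]],[0,[139,-15,-96],[0,0,0]],[0,[139,-15,-96],[0,0,0]]]' 60
python3 - <<'E'
from h import *
where(); go([526.2,205.2,142],2.6)
c=cap('wrist'); save(c,'w6'); np.savez('w6.npz',P=cloud(c))
P=cloud(c)
for lo,hi in [(150,166)]:
    s=P[(P[...,2]>157)&(P[...,2]<164)&(P[...,0]>640)&(P[...,0]<662)&(P[...,1]>200)&(P[...,1]<290)]
    print(len(s)); 
    if len(s): k=np.polyfit(s[:,1],s[:,0],1); print(k,s.min(0),s.max(0))
E
python3 held.py | tail -6
```

```text
clock: 6.5
ee_pos: [480.5, 202.4, 160.3]
tool_rot: [0.488, 0.511, -0.49, 0.511]
force: [1.1, -0.1, -2.1]
gripper_width: 9.1
t 6.5 pos [480.5 202.4 160.3] a 2.56 tilt 0.14 F [ 1.1 -0.1 -2.1] w 9.1
shift [18.2, 45.9, -0.8] turn [-0.04, 0.09, 0.11] rows>= 1.0
0
70 floor 16.5 rim top -57.2 z min -53.8
80 floor 16.6 rim top -57.2 z min -53.8
90 floor 16.7 rim top -55.8 z min -53.1
100 floor 16.7 rim top -37.1 z min -53.1
110 floor 16.8 rim top -27.9 z min -53.1
120 floor 12.8 rim top -44.5 z min -39.5
```

View pics/w6.png

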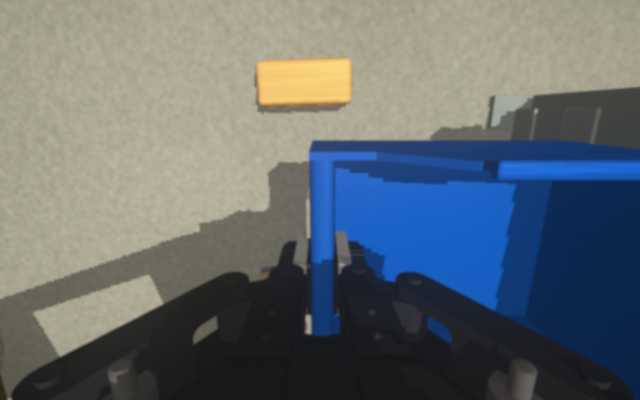

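```bash
python3 -m handwheel '[[0,[5,20,0],[0,0,0]],[0,[12,40,-1],[0,0,0]],[0,[20,46,-1],[0,0,0]],[0,[20,46,-1],[0,0,0]],[0,[20,46,-1],[0,0,0]],[0,[20,46,-1],[0,0,0]],[0,[20,46,-1],[0,0,0]],[0,[20,46,-1],[0,0,0]]]' 60
python3 - <<'E'
from h import *
where(); go([526.2,205.2,112],2.6)
c=cap('side'); save(c,'s6',(230,170,350,270),6)
E
```

```text
clock: 7.4
ee_pos: [527.3, 206.0, 142.0]
tool_rot: [0.489, 0.511, -0.488, 0.512]
force: [-0.4, -0.4, -2.9]
gripper_width: 8.8
t 7.4 pos [527.3 206.  142. ] a 2.59 tilt 0.11 F [-0.4 -0.4 -2.9] w 8.8
shift [30.0, -1.2, 0.8] turn [-0.01, 0.03, -0.11] rows>= 0.6
```

View pics/s6.png

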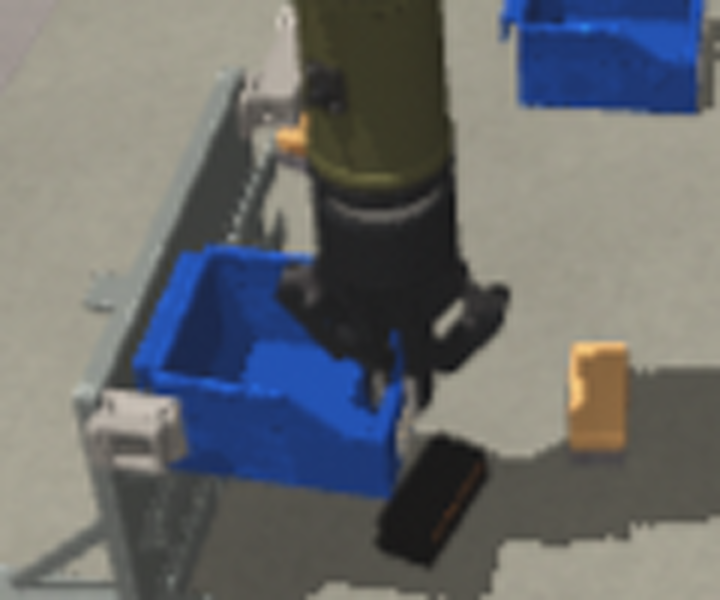

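```bash
python3 -m handwheel '[[0,[8,-1,0],[0,0,0]],[0,[16,-1,0],[0,0,0]],[0,[24,-1,0],[0,0,0]],[0,[29,-1,0],[0,0,0]],[0,[29,-1,0],[0,0,0]],[0,[29,-1,0],[0,0,0]]]' 60
python3 -c "
from h import *
where()"
```

```text
clock: 8.05
ee_pos: [526.3, 205.9, 112.5]
tool_rot: [0.489, 0.511, -0.488, 0.512]
force: [0.3, -0.2, -2.6]
gripper_width: 9.1
t 8.05 pos [526.3 205.9 112.5] a 2.59 tilt 0.07 F [ 0.3 -0.2 -2.6] w 9.1
```

```bash
python3 -m handwheel '[[0,[2,0,0],[0,0,0]],[0,[4,0,0],[0,0,0]],[0,[6,0,0],[0,0,0]],[0,[6,0,0],[0,0,0]],[0,[6,0,0],[0,0,0]]]' 60
python3 -c "
from h import *
where()
c=cap('side'); save(c,'s7',(230,170,350,270),6)"
```

```text
clock: 8.55
ee_pos: [526.9, 206.1, 107.2]
tool_rot: [0.489, 0.51, -0.488, 0.512]
force: [-1.0, 0.0, 1.6]
gripper_width: 9.2
t 8.55 pos [526.9 206.1 107.2] a 2.59 tilt 0.16 F [-1.   0.   1.6] w 9.2
```

View pics/s7.png

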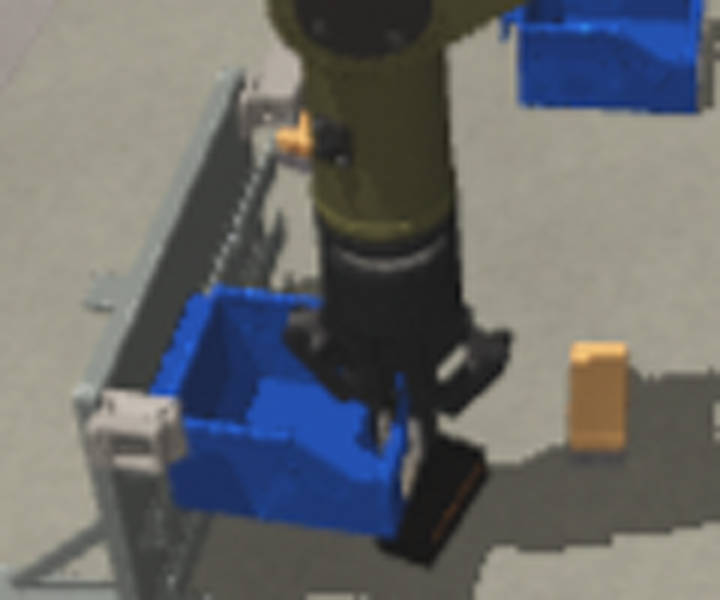

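```bash
python3 -m handwheel '[[0.3,[0,0,0],[0,0,0]],[0.6,[0,0,0],[0,0,0]],[0.6,[0,0,0],[0,0,0]],[0.6,[0,0,0],[0,0,0]],[0.6,[0,0,0],[0,0,0]],[0.6,[-20,0,0],[0,0,0]],[0.6,[-60,0,0],[0,0,0]],[0.6,[-100,0,0],[0,0,0]],[0.6,[-100,0,0],[0,0,0]],[0.6,[-100,-30,0],[0,0,0]],[0.6,[-100,-60,0],[0,0,0]],[0.6,[-100,-60,0],[0,0,0]]]' 60
python3 -c "
from h import *
where()
c=cap('side'); save(c,'s8',(230,170,350,270),6); c=cap('wrist'); save(c,'w8'); np.savez('w8.npz',P=cloud(c))"
```

```text
clock: 9.8
ee_pos: [461.7, 202.5, 206.1]
tool_rot: [0.487, 0.512, -0.489, 0.511]
force: [-0.4, -1.0, -0.4]
gripper_width: 51.2
t 9.8 pos [461.7 202.5 206.1] a 2.64 tilt 0.17 F [-0.4 -1.  -0.4] w 51.2
```

View pics/s8.png

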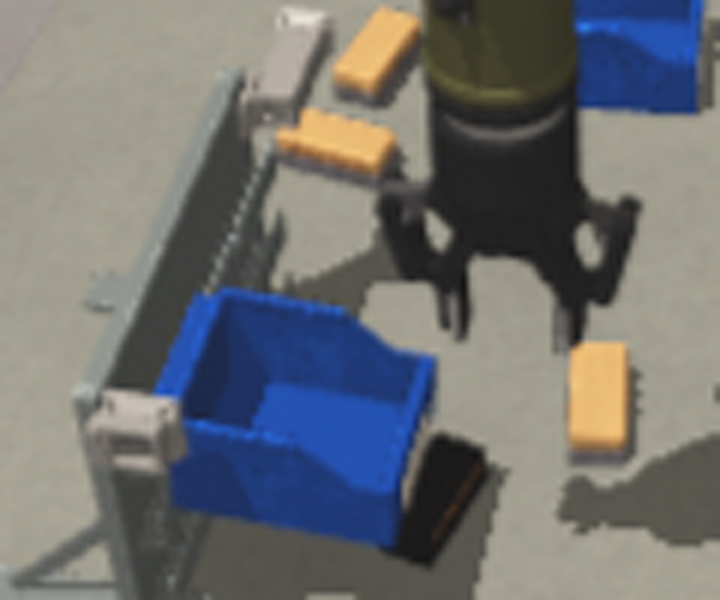

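View pics/w8.png

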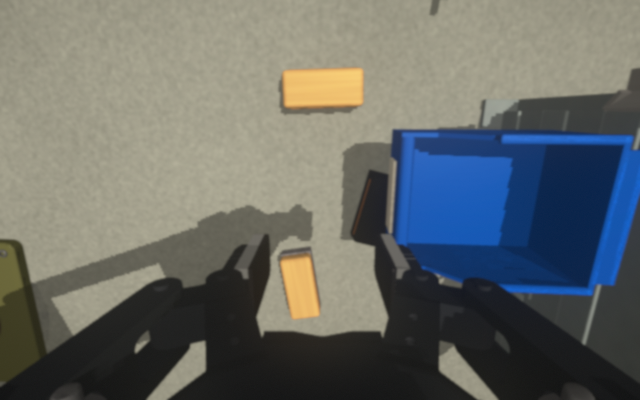

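Bin A hangs on the louvre; in the wrist view its lip is at (620,210). I'll check its pitch and position from the depth data.

```bash
cat > hung.py <<'E'
from h import *
import sys
c=cap('wrist'); P=cloud(c); hsv=cv2.cvtColor(c['pixels'],cv2.COLOR_RGB2HSV)
m=(hsv[...,0]>103)&(hsv[...,0]<125)&(hsv[...,1]>130)&(c['depth']>0)
q=P[m]; q=q[q[:,0]>440]
ylo,yhi=float(sys.argv[1]),float(sys.argv[2]); q=q[(q[:,1]>ylo)&(q[:,1]<yhi)]
print('y range',np.percentile(q[:,1],[.5,99.5]).round(1))
a=np.radians(2.6); s=(q[:,0]-656.7)*np.cos(a)+(q[:,1]-176)*np.sin(a) # panel x from louvre edge
for s0 in range(-150,15,10):
    k=(s>=s0)&(s<s0+10)
    if k.sum()>10: print(s0,'top z',np.percentile(q[k,2],99).round(1),'low',np.percentile(q[k,2],2).round(1),'y',np.percentile(q[k,1],[1,99]).round(1))
E
python3 hung.py 100 320
```

```text
y range [156.6 263.8]
-150 top z 260.4 low 223.6 y [212.9 218.9]
-140 top z 264.2 low 106.2 y [178.8 258.5]
-130 top z 129.9 low 124.1 y [175.6 259.3]
-120 top z 130.6 low 83.4 y [156.9 259.8]
-110 top z 138.4 low 83.8 y [156.2 260.1]
-100 top z 148.2 low 84.4 y [155.9 260.6]
-90 top z 158.7 low 85.2 y [157.4 261.2]
-80 top z 160.1 low 85.9 y [158.  262.1]
-70 top z 161.0 low 86.6 y [158.4 262.5]
-60 top z 161.8 low 87.5 y [157.2 262.9]
-50 top z 162.6 low 88.1 y [157.2 263. ]
-40 top z 163.3 low 88.8 y [157.9 263.5]
-30 top z 163.9 low 89.5 y [158.3 264. ]
-20 top z 165.0 low 90.5 y [159.9 264.3]
-10 top z 165.6 low 91.7 y [161.4 258.3]
0 top z 166.4 low 163.5 y [167.5 255.9]
10 top z 155.5 low 84.5 y [108.3 239.9]
```

```bash
python3 -c "
from h import *
go([453,-284,140],6.8)"
```

```text
shift [67.0, -36.6, 486.4] turn [-4.2, 0.02, -0.22] rows>= 9.8
```

```bash
python3 -m handwheel '[[0.8,[0,-36,50],[0,0,0]],[0.8,[20,-36,150],[0,0,0]],[0.8,[67,-36,486],[-4.2,0,0]],[0.8,[67,-36,486],[-4.2,0,0]],[0.8,[67,-36,486],[-4.2,0,0]],[0.8,[67,-36,486],[-4.2,0,0]],[0.8,[67,-36,486],[-4.2,0,0]],[0.8,[67,-36,486],[-4.2,0,0]],[0.8,[67,-36,486],[-4.2,0,0]],[0.8,[67,-36,486],[-4.2,0,0]],[0.8,[67,-36,486],[-4.2,0,0]],[0.8,[67,-36,486],[-4.2,0,0]]]' 60
python3 -m handwheel '[[0.8,[0,0,0],[0,0,0]],[0.8,[0,0,0],[0,0,0]]]'
python3 bins2.py
python3 -c "
from h import *
go([453,-284,65],6.8); c=cap('wrist'); save(c,'w9')"
```

```text
clock: 11.15
ee_pos: [454.0, -285.6, 139.2]
tool_rot: [0.471, 0.527, -0.469, 0.529]
force: [0.1, 0.7, 0.7]
gripper_width: 68.6
clock: 11.35
ee_pos: [454.2, -284.7, 139.1]
tool_rot: [0.471, 0.528, -0.469, 0.529]
force: [0.1, 0.1, 0.7]
gripper_width: 68.4
[310, 130, 211, 150]
 yaw 7.41 front x [407. 417.] front y [-394.2 -289.1] sides y [-394.4 -288.1] lip back 547.5 lip y [-386.  -297.7]
 front mid world [ 452.6 -285.2] hook from lip back [ 579.  -268.8]
t 11.4 pos [ 454.3 -284.5  139.3] a 6.7 tilt 0.21 F [-0.2 -0.1 -0.7] w 68.3
shift [74.3, -1.5, -0.7] turn [-0.1, -0.01, -0.2] rows>= 1.5
```

View pics/w9.png

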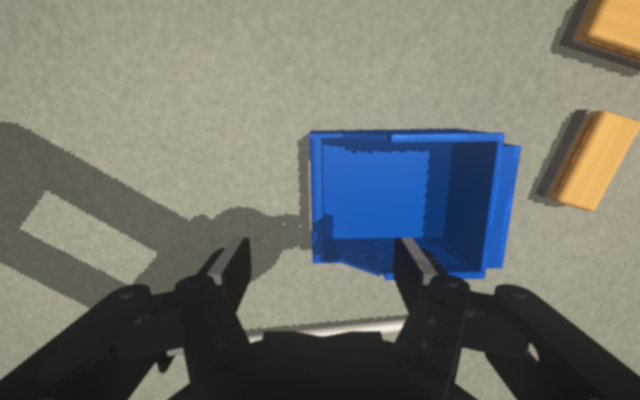

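```bash
python3 -m handwheel '[[0.8,[40,-1.5,0],[-0.5,0,-0.2]],[0.8,[80,-1.5,0],[-0.5,0,-0.2]],[0.8,[121,-1.5,0],[-0.5,0,-0.2]],[0.8,[121,-1.5,0],[-0.5,0,-0.2]],[0.8,[121,-1.5,0],[-0.5,0,-0.2]],[0,[121,-1.5,0],[-0.5,0,-0.2]],[0,[121,-1.5,0],[-0.5,0,-0.2]],[0,[121,-1.5,0],[-0.5,0,-0.2]],[0,[121,-1.5,0],[-0.5,0,-0.2]],[0,[121,-1.5,0],[-0.5,0,-0.2]],[0,[121,-1.5,0],[-0.5,0,-0.2]],[0,[121,-1.5,0],[-0.5,0,-0.2]]]' 60
python3 -m handwheel '[[0,[-60,0,0],[0,0,0]],[0,[-140,0,0],[0,0,0]],[0,[-140,0,0],[0,0,0]],[0,[-140,0,0],[0,0,0]],[0,[-140,0,0],[0,0,0]],[0,[-140,0,0],[0,0,0]]]' 60
python3 held.py
python3 -c "
from h import *
where();go([485,85,160],2.6);c=cap('wrist'); save(c,'w10')"
```

```text
clock: 12.65
ee_pos: [453.5, -285.1, 19.8]
tool_rot: [0.468, 0.53, -0.468, 0.531]
force: [-1.7, 0.3, 7.2]
gripper_width: 8.9
clock: 13.25
ee_pos: [451.9, -283.9, 158.3]
tool_rot: [0.468, 0.531, -0.468, 0.53]
force: [-1.0, 0.4, -1.3]
gripper_width: 9.0
-10 floor -26.5 rim top -30.1 z min -52.2
0 floor 16.0 rim top -37.8 z min -52.3
10 floor 16.9 rim top -29.8 z min -52.3
20 floor 16.9 rim top -45.6 z min -52.3
30 floor 16.9 rim top -52.6 z min -52.3
40 floor 17.0 rim top -61.9 z min -52.3
50 floor 16.9 rim top -57.3 z min -53.0
60 floor 16.9 rim top -56.8 z min -53.0
70 floor 17.0 rim top -56.7 z min -53.1
80 floor 17.0 rim top -56.7 z min -53.1
90 floor 17.1 rim top -55.6 z min -52.4
100 floor 17.1 rim top -38.1 z min -52.3
110 floor 17.2 rim top -28.8 z min -52.3
120 floor 13.2 rim top -44.5 z min -37.8
t 13.3 pos [ 451.8 -283.8  157.8] a 7.2 tilt 0.14 F [ 0.1  0.9 -1.8] w 8.9
shift [-1.7, 79.2, -361.7] turn [4.6, -0.09, 0.11] rows>= 7.4
```

View pics/w10.png

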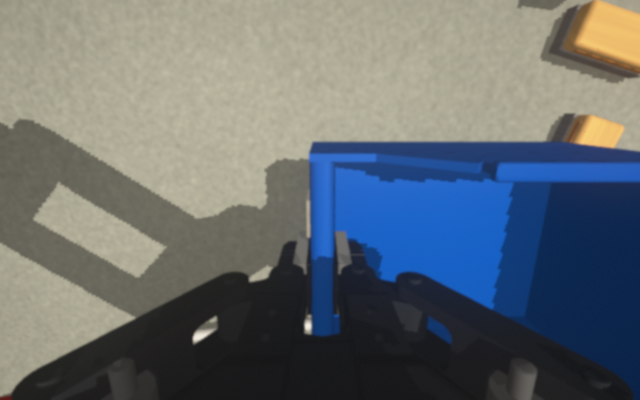

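```bash
python3 -m handwheel '[[0,[0,0,-40],[0,0,0]],[0,[-2,40,-180],[4.6,0,0]],[0,[-2,75,-361],[4.6,0,0]],[0,[-2,75,-361],[4.6,0,0]],[0,[-2,75,-361],[4.6,0,0]],[0,[-2,75,-361],[4.6,0,0]],[0,[-2,75,-361],[4.6,0,0]],[0,[-2,75,-361],[4.6,0,0]],[0,[-2,75,-361],[4.6,0,0]],[0,[-2,75,-361],[4.6,0,0]]]' 60
python3 -c "
from h import *
where();go([531.6,85.2,142],2.6)"
```

```text
clock: 14.35
ee_pos: [479.9, 84.2, 158.8]
tool_rot: [0.487, 0.513, -0.489, 0.51]
force: [0.8, -0.9, -1.8]
gripper_width: 9.0
t 14.35 pos [479.9  84.2 158.8] a 2.74 tilt 0.32 F [ 0.8 -0.9 -1.8] w 9.0
shift [16.5, 51.8, 1.5] turn [0.14, -0.07, 0.31] rows>= 1.1
```

```bash
python3 -m handwheel '[[0,[4,20,1],[0,0,0.3]],[0,[10,40,1],[0,0,0.3]],[0,[17,51.5,1.5],[0.1,0,0.3]],[0,[17,51.5,1.5],[0.1,0,0.3]],[0,[17,51.5,1.5],[0.1,0,0.3]],[0,[17,51.5,1.5],[0.1,0,0.3]],[0,[17,51.5,1.5],[0.1,0,0.3]],[0,[17,51.5,1.5],[0.1,0,0.3]]]' 60
python3 -c "
from h import *
where();go([531.6,85.2,112],2.6)"
```

```text
clock: 15.15
ee_pos: [531.3, 85.2, 141.9]
tool_rot: [0.489, 0.512, -0.488, 0.511]
force: [-0.2, 0.4, -2.1]
gripper_width: 9.0
t 15.15 pos [531.3  85.2 141.9] a 2.65 tilt 0.08 F [-0.2  0.4 -2.1] w 9.0
shift [29.9, 0.3, 0.1] turn [0.05, -0.07, -0.04] rows>= 0.6
```

```bash
python3 -m handwheel '[[0,[8,0,0],[0,0,0]],[0,[16,0,0],[0,0,0]],[0,[24,0,0],[0,0,0]],[0,[28,0,0],[0,0,0]],[0,[30,0,0],[0,0,0]],[0,[32,0,0],[0,0,0]],[0,[34,0,0],[0,0,0]],[0,[34,0,0],[0,0,0]],[0,[34,0,0],[0,0,0]]]' 60
python3 -c "
from h import *
where(); c=cap('side'); save(c,'s11',(230,150,350,250),6)"
```

```text
clock: 16.05
ee_pos: [531.6, 85.3, 108.4]
tool_rot: [0.489, 0.511, -0.488, 0.511]
force: [-0.5, 0.2, -0.7]
gripper_width: 8.8
t 16.05 pos [531.6  85.3 108.4] a 2.64 tilt 0.12 F [-0.5  0.2 -0.7] w 8.8
```

View pics/s11.png

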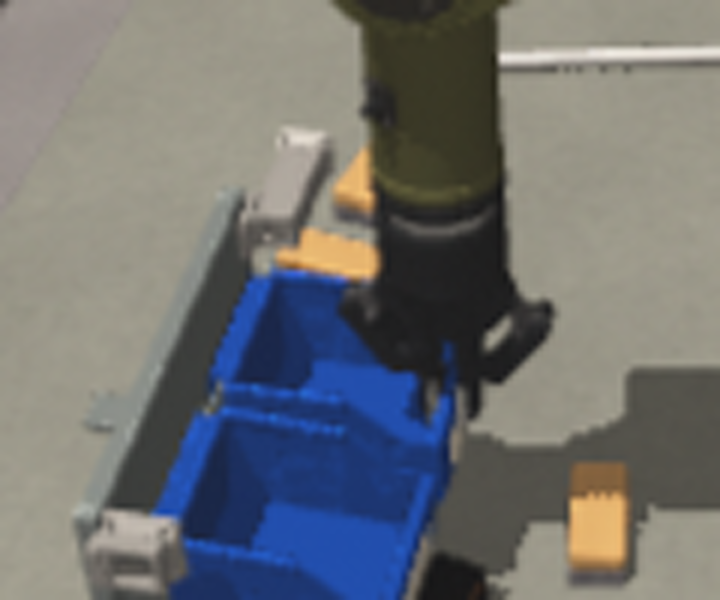

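```bash
python3 -m handwheel '[[0.3,[1,0,0],[0,0,0]],[0.6,[1,0,0],[0,0,0]],[0.6,[1,0,0],[0,0,0]],[0.6,[1,0,0],[0,0,0]],[0.6,[1,0,0],[0,0,0]],[0.6,[-20,0,0],[0,0,0]],[0.6,[-60,0,0],[0,0,0]],[0.6,[-100,0,0],[0,0,0]],[0.6,[-120,0,0],[0,0,0]],[0.6,[-120,-30,0],[0,0,0]],[0.6,[-120,-60,0],[0,0,0]],[0.6,[-120,-60,0],[0,0,0]]]' 60
python3 hung.py 10 150
python3 -c "
from h import *
where()
c=cap('wrist'); save(c,'w12'); c=cap('top'); save(c,'t12',(180,110,480,300),2.6)"
```

```text
clock: 17.3
ee_pos: [466.8, 82.2, 228.0]
tool_rot: [0.488, 0.512, -0.489, 0.511]
force: [0.3, 0.7, 0.8]
gripper_width: 51.1
y range [ 35.1 142.6]
-140 top z 129.7 low 99.5 y [ 47.5 137.4]
-130 top z 129.9 low 122.4 y [ 45.5 137.9]
-120 top z 130.7 low 83.4 y [ 34.1 138.5]
-110 top z 138.7 low 83.7 y [ 34.2 138.8]
-100 top z 148.2 low 84.4 y [ 34.8 139.3]
-90 top z 159.1 low 85.2 y [ 35.4 139.8]
-80 top z 160.4 low 85.8 y [ 34.5 140.5]
-70 top z 161.2 low 86.6 y [ 35.5 141.1]
-60 top z 161.8 low 87.3 y [ 36.  141.4]
-50 top z 162.4 low 88.1 y [ 36.5 142. ]
-40 top z 163.4 low 88.7 y [ 36.8 142.3]
-30 top z 164.1 low 89.4 y [ 37.5 142.5]
-20 top z 165.0 low 90.4 y [ 38.6 142.9]
-10 top z 165.7 low 91.7 y [ 40.1 139.9]
0 top z 166.3 low 163.5 y [ 46.3 135.2]
10 top z 154.9 low 150.1 y [ 36.9 135. ]
t 17.35 pos [469.5  82.3 228.4] a 2.66 tilt 0.08 F [ 0.5  0.8 -0.2] w 51.2
```

View pics/w12.png

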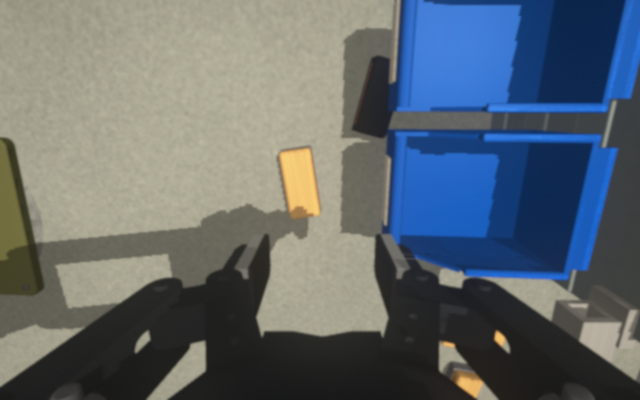

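View pics/t12.png

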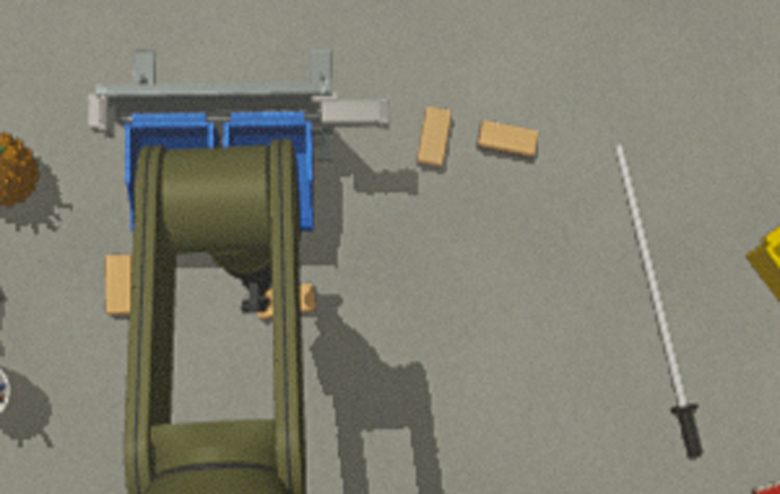

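```bash
cat > er.py <<'E'
from h import *
def erasers(c,ztop=30):
    P=cloud(c); hsv=cv2.cvtColor(c['pixels'],cv2.COLOR_RGB2HSV); H,S,V=[hsv[...,i].astype(int) for i in range(3)]
    m=((H>8)&(H<24)&(S>80)&(V>100)&(c['depth']>0)&(abs(P[...,2]-ztop)<6)).astype(np.uint8)
    n,l,s,ce=cv2.connectedComponentsWithStats(m); 
    for i in range(1,n):
        if s[i][4]<60: continue
        q=P[l==i]; r=cv2.minAreaRect(q[:,:2].astype(np.float32)); (cx,cy),(w,h),an=r
        if w<h: an+=90
        an=(an+90)%180-90
        print('ctr',round(cx,1),round(cy,1),'size',round(w),round(h),'long axis',round(an,1),'px',ce[i].round(0),'z',np.median(q[:,2]).round(1))
if __name__=='__main__':
    erasers(cap(sys.argv[1] if len(sys.argv)>1 else 'wrist')); where()
E
python3 er.py; python3 er.py top
```

```text
ctr 444.7 68.9 size 37 80 long axis -78.8 px [296. 183.] z 30.6
ctr 713.8 -124.3 size 10 17 long axis -43.5 px [498. 337.] z 30.5
ctr 683.3 -203.9 size 26 36 long axis -11.8 px [466. 382.] z 30.2
t 17.5 pos [472.7  82.4 228.5] a 2.64 tilt 0.2 F [-0.6 -0.7 -0.2] w 51.0
ctr 680.6 -130.0 size 36 78 long axis -8.4 px [346. 162.] z 29.0
ctr 681.5 -232.8 size 79 36 long axis 80.0 px [375. 162.] z 29.6
ctr 461.8 289.3 size 77 33 long axis 3.6 px [225. 218.] z 29.3
t 17.55 pos [472.8  82.4 228.4] a 2.64 tilt 0.18 F [-0.2 -0.3 -1.4] w 51.3
```

```bash
python3 -c "
from h import *
go([445,69,5],11.2)"
```

```text
shift [223.3, -29.0, 12.4] turn [-8.56, -0.06, -0.17] rows>= 4.5
```

```bash
python3 -m handwheel '[[0.9,[40,-29,12],[-8.5,0,0]],[0.9,[90,-29,12],[-8.5,0,0]],[0.9,[140,-29,12],[-8.5,0,0]],[0.9,[180,-29,12],[-8.5,0,0]],[0.9,[210,-29,12],[-8.5,0,0]],[0.9,[222,-29,12],[-8.5,0,0]],[0.9,[222,-29,12],[-8.5,0,0]],[0.9,[222,-29,12],[-8.5,0,0]]]' 40
python3 -c "
from h import *
where()"
python3 -m handwheel '[[0,[0,0,0],[0,0,0]],[0,[0,0,0],[0,0,0]],[0,[0,0,0],[0,0,0]],[0,[0,0,0],[0,0,0]],[0,[0,0,0],[0,0,0]],[0,[-40,0,0],[0,0,0]],[0,[-90,0,0],[0,0,0]],[0,[-140,0,0],[0,0,0]],[0,[-190,0,0],[0,0,0]],[0,[-190,0,0],[0,0,0]],[0,[-190,0,0],[0,0,0]]]' 40
python3 -c "
from h import *
where(); c=cap('wrist'); save(c,'w13'); go([600,88.5,200],2.6)"
```

```text
clock: 18.35
ee_pos: [445.9, 69.4, 6.0]
tool_rot: [0.45, 0.546, -0.448, 0.547]
force: [0.2, 0.3, -0.1]
gripper_width: 76.7
t 18.35 pos [445.9  69.4   6. ] a 11.14 tilt 0.17 F [ 0.2  0.3 -0.1] w 76.7
clock: 19.45
ee_pos: [446.1, 69.2, 197.7]
tool_rot: [0.451, 0.545, -0.447, 0.548]
force: [-1.3, 0.2, -1.0]
gripper_width: 35.7
t 19.45 pos [446.1  69.2 197.7] a 11.14 tilt 0.41 F [-1.3  0.2 -1. ] w 35.7
shift [-3.5, 156.1, 11.0] turn [8.54, -0.06, -0.18] rows>= 3.1
```

View pics/w13.png

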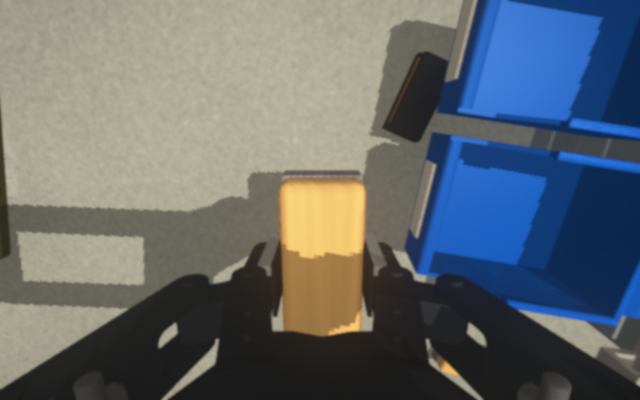

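```bash
python3 -m handwheel '[[0,[-5,50,3],[3,0,0]],[0,[-5,100,7],[6,0,0]],[0,[-5,150,11],[8.5,0,0]],[0,[-5,157,11],[8.5,0,0]],[0,[-5,157,11],[8.5,0,0]],[0,[-5,157,11],[8.5,0,0]],[0,[-5,157,11],[8.5,0,0]]]' 40
python3 -c "
from h import *
where(); c=cap('wrist'); save(c,'w14'); go([601,88.5,97],2.6)"
```

```text
clock: 20.2
ee_pos: [598.4, 88.4, 200.5]
tool_rot: [0.488, 0.512, -0.488, 0.511]
force: [0.4, 0.7, -1.0]
gripper_width: 35.2
t 20.2 pos [598.4  88.4 200.5] a 2.65 tilt 0.07 F [ 0.4  0.7 -1. ] w 35.2
shift [104.0, 2.1, 0.2] turn [0.04, -0.06, -0.04] rows>= 2.1
```

View pics/w14.png

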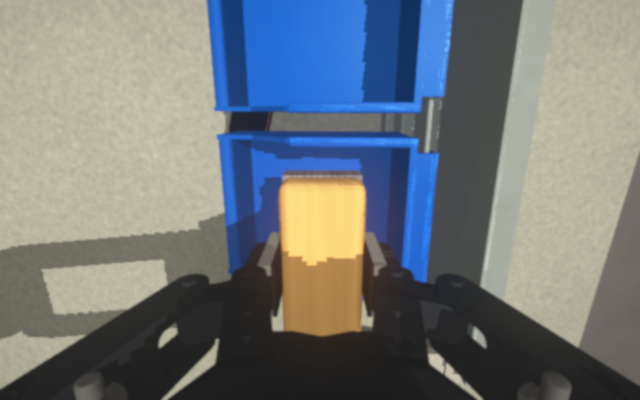

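```bash
python3 - <<'E'
from h import *
for n in ('side','top'):
    c=cap(n); P=cloud(c); o=c['o']; R0=Rot.from_quat(o['tool_rot']).as_matrix()
    q=(P-o['ee_pos'])@R0
    V=c['pixels'].max(-1)
    m=(V<75)&(c['depth']>0)&(abs(q[...,1])<110)&(abs(q[...,2])<80)&(q[...,0]>-180)&(q[...,0]<5)
    s=q[m]
    for x0 in range(-180,5,10):
        k=(s[:,0]>=x0)&(s[:,0]<x0+10)
        if k.sum()>3: print(n,x0,k.sum(),'y',s[k,1].min().round(0),s[k,1].max().round(0),'z',s[k,2].min().round(0),s[k,2].max().round(0))
E
```

```text
side -180 67 y -36.0 31.0 z -39.0 13.0
side -170 55 y -37.0 28.0 z -40.0 -1.0
side -160 56 y -37.0 29.0 z -38.0 -1.0
side -150 49 y -37.0 26.0 z -38.0 8.0
side -140 50 y -38.0 28.0 z -39.0 2.0
side -130 12 y -37.0 5.0 z -33.0 2.0
side -120 30 y -42.0 38.0 z -15.0 7.0
side -110 99 y -66.0 61.0 z -22.0 9.0
side -100 75 y -65.0 64.0 z -20.0 2.0
side -90 50 y -61.0 61.0 z -19.0 -2.0
side -80 58 y -57.0 56.0 z -21.0 11.0
side -70 38 y -54.0 54.0 z -18.0 15.0
side -60 62 y -49.0 50.0 z -16.0 13.0
side -50 23 y -37.0 40.0 z -15.0 8.0
side -40 15 y -31.0 30.0 z -14.0 13.0
side -30 15 y -31.0 30.0 z -10.0 11.0
side -20 7 y -30.0 30.0 z -9.0 -2.0
side -10 4 y -19.0 77.0 z -33.0 23.0
side 0 6 y -17.0 78.0 z -59.0 9.0
top -180 25 y -34.0 -20.0 z -30.0 23.0
top -170 21 y -35.0 -23.0 z -22.0 23.0
top -160 16 y -35.0 -24.0 z -27.0 22.0
top -150 15 y -35.0 -19.0 z -30.0 18.0
top -140 13 y -35.0 -29.0 z -10.0 21.0
top -120 19 y -42.0 -32.0 z -10.0 11.0
top -110 42 y -63.0 -36.0 z -10.0 12.0
top -100 18 y -63.0 -27.0 z -11.0 14.0
top -90 4 y -49.0 -21.0 z 5.0 14.0
top -80 7 y -49.0 -20.0 z 13.0 16.0
top -60 7 y -36.0 -27.0 z 2.0 11.0
top -50 7 y -34.0 -21.0 z -10.0 14.0
```

```bash
python3 -c "
from h import *
go([583.5,88,100],2.6)"; python3 -m handwheel '[[0,[0,-14,0],[0,0,0]],[0,[25,-14.5,0],[0,0,0]],[0,[60,-14.5,0],[0,0,0]],[0,[90,-14.5,0],[0,0,0]],[0,[100,-14.5,0],[0,0,0]],[0,[100,-14.5,0],[0,0,0]]]' 40; python3 -c "
from h import *
where(); go([583.5,88,100],2.6)"
```

```text
shift [101.7, -16.4, -0.1] turn [0.04, -0.07, -0.15] rows>= 2.1
clock: 20.95
ee_pos: [583.8, 87.8, 100.7]
tool_rot: [0.488, 0.512, -0.488, 0.511]
force: [0.5, 0.2, -0.9]
gripper_width: 35.0
t 20.95 pos [583.8  87.8 100.7] a 2.64 tilt 0.07 F [ 0.5  0.2 -0.9] w 35.0
shift [0.7, -0.3, -0.2] turn [0.04, -0.06, 0.04] rows>= 0.0
```

```bash
python3 -m handwheel '[[0,[5,0,0],[0,0,0]],[0.52,[5,0,0],[0,0,0]],[0.52,[5,0,0],[0,0,0]],[0.52,[5,0,0],[0,0,0]],[0.52,[-30,0,0],[0,0,0]],[0.52,[-70,0,0],[0,0,0]],[0.52,[-120,0,0],[0,0,0]],[0.52,[-150,0,0],[0,0,0]],[0.52,[-150,0,0],[0,0,0]],[0.52,[-150,0,0],[0,0,0]]]' 40; python3 -c "
from h import *
where(); c=cap('wrist'); save(c,'w15')"; python3 hung.py 10 150 | sed -n '4,14p'; python3 er.py top
```

```text
clock: 21.95
ee_pos: [584.3, 87.7, 252.0]
tool_rot: [0.489, 0.511, -0.488, 0.512]
force: [-0.2, 0.8, -0.8]
gripper_width: 44.7
t 21.95 pos [584.3  87.7 252. ] a 2.64 tilt 0.14 F [-0.2  0.8 -0.8] w 44.7
-120 top z 130.3 low 82.9 y [ 34.6 138.3]
-110 top z 137.7 low 83.6 y [ 35.2 138.7]
-100 top z 148.0 low 84.6 y [ 35.4 139.3]
-90 top z 159.3 low 85.6 y [ 35.4 139.9]
-80 top z 160.8 low 87.6 y [ 34.8 141. ]
-70 top z 161.5 low 90.4 y [ 35.2 141.5]
-60 top z 255.5 low 87.6 y [ 35.3 141.7]
-50 top z 162.7 low 88.1 y [ 36.6 141.9]
-40 top z 163.2 low 88.6 y [ 38.5 142. ]
-30 top z 163.9 low 89.3 y [ 39.2 142.7]
-20 top z 165.1 low 90.2 y [ 39.8 142.9]
ctr 680.9 -130.1 size 36 80 long axis -8.4 px [347. 162.] z 29.6
ctr 680.6 -232.4 size 78 36 long axis 79.8 px [375. 162.] z 29.9
ctr 461.9 293.1 size 78 25 long axis 4.9 px [224. 219.] z 29.4
t 22.1 pos [582.7  87.6 249. ] a 2.64 tilt 0.24 F [ 0.   1.1 -0.5] w 44.9
```

View pics/w15.png

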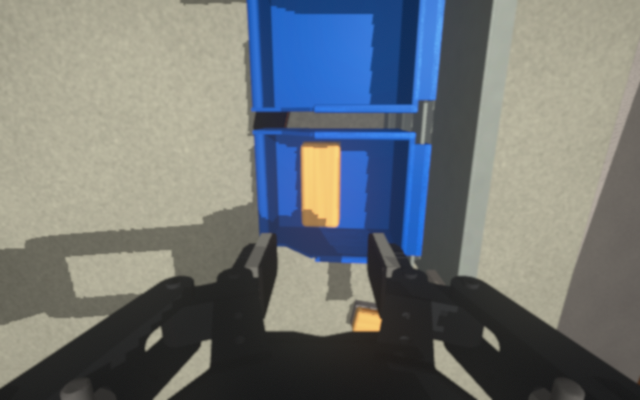

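```bash
python3 -c "
from h import *
go([681,-232,100],-10.2)"
```

```text
shift [148.4, 84.1, 323.9] turn [12.84, -0.03, 0.24] rows>= 7.3
```

```bash
python3 -m handwheel '[[0.9,[0,10,40],[0,0,0]],[0.9,[0,30,120],[4,0,0]],[0.9,[0,84,270],[8,0,0]],[0.9,[0,84,270],[12.8,0,0]],[0.9,[0,84,270],[12.8,0,0]],[0.9,[60,84,324],[12.8,0,0]],[0.9,[110,84,324],[12.8,0,0]],[0.9,[148,84,324],[12.8,0,0]],[0.9,[148,84,324],[12.8,0,0]],[0.9,[148,84,324],[12.8,0,0]],[0.9,[148,84,324],[12.8,0,0]],[0.9,[148,84,324],[12.8,0,0]]]' 40; python3 er.py; python3 -c "
from h import *
c=cap('wrist'); save(c,'w16'); go([681,-232,5],-10.2)"
```

```text
clock: 23.3
ee_pos: [682.2, -231.7, 102.2]
tool_rot: [-0.542, -0.454, 0.543, -0.454]
force: [0.1, -0.3, 0.2]
gripper_width: 77.0
ctr 679.5 -128.8 size 37 79 long axis -8.7 px [290.  58.] z 30.6
ctr 679.8 -230.8 size 79 37 long axis 80.1 px [318. 203.] z 30.6
t 23.35 pos [ 682.6 -231.8  103. ] a -10.11 tilt 0.03 F [-0.4 -0.4  0.6] w 76.8
shift [98.2, -1.6, 0.4] turn [0.1, 0.04, -0.02] rows>= 2.0
```

View pics/w16.png

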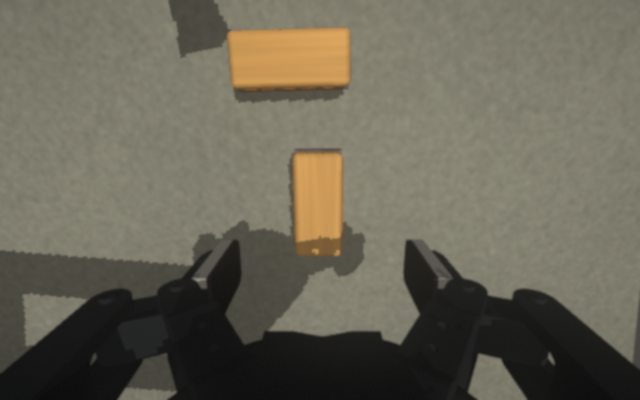

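```bash
python3 -m handwheel '[[0.9,[40,-2.5,0],[0,0,0]],[0.9,[80,-2.5,0],[0,0,0]],[0.9,[97,-2.5,0],[0,0,0]],[0.9,[97,-2.5,0],[0,0,0]],[0.9,[97,-2.5,0],[0,0,0]],[0,[97,-2.5,0],[0,0,0]],[0,[97,-2.5,0],[0,0,0]],[0,[97,-2.5,0],[0,0,0]],[0,[97,-2.5,0],[0,0,0]],[0,[97,-2.5,0],[0,0,0]]]' 40
python3 -c "
from h import *
where()"
python3 -m handwheel '[[0,[-40,0,0],[0,0,0]],[0,[-90,0,0],[0,0,0]],[0,[-140,0,0],[0,0,0]],[0,[-190,0,0],[0,0,0]],[0,[-240,0,0],[0,0,0]],[0,[-250,0,0],[0,0,0]],[0,[-250,0,0],[0,0,0]],[0,[-250,0,0],[0,0,0]]]' 40
python3 -c "
from h import *
where(); c=cap('wrist'); save(c,'w17'); go([578.5,209,240],2.6)"
```

```text
clock: 24.4
ee_pos: [681.3, -231.9, 8.2]
tool_rot: [0.543, 0.453, -0.542, 0.455]
force: [-0.6, -0.0, 6.3]
gripper_width: 35.3
t 24.4 pos [ 681.3 -231.9    8.2] a -10.11 tilt 0.21 F [-0.6 -0.   6.3] w 35.3
clock: 25.2
ee_pos: [679.6, -231.0, 256.8]
tool_rot: [0.542, 0.454, -0.542, 0.454]
force: [-0.1, 1.2, -0.8]
gripper_width: 35.2
t 25.2 pos [ 679.6 -231.   256.8] a -10.11 tilt 0.07 F [-0.1  1.2 -0.8] w 35.2
shift [15.6, -176.2, -415.4] turn [-12.71, 0.01, 0.07] rows>= 9.0
```

View pics/w17.png

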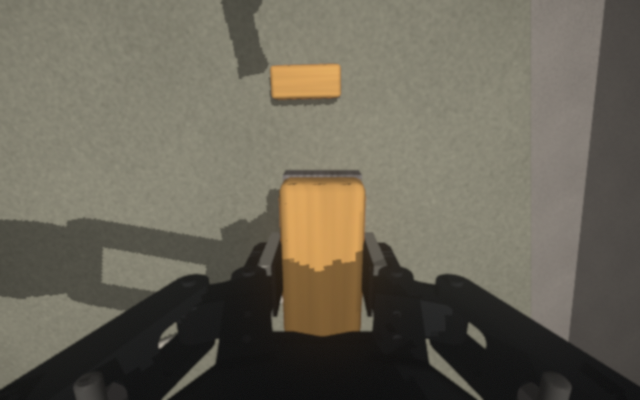

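```bash
python3 -m handwheel '[[0,[0,-20,-40],[0,0,0]],[0,[0,-176,-415],[-12.7,0,0]],[0,[0,-176,-415],[-12.7,0,0]],[0,[0,-176,-415],[-12.7,0,0]],[0,[0,-176,-415],[-12.7,0,0]],[0,[0,-176,-415],[-12.7,0,0]],[0,[0,-176,-415],[-12.7,0,0]],[0,[0,-176,-415],[-12.7,0,0]],[0,[0,-176,-415],[-12.7,0,0]],[0,[0,-176,-415],[-12.7,0,0]],[0,[0,-176,-415],[-12.7,0,0]],[0,[0,-176,-415],[-12.7,0,0]]]' 40
python3 -c "
from h import *
where(); go([578.3,208.5,98],2.6)"
```

```text
clock: 26.45
ee_pos: [578.2, 207.5, 253.8]
tool_rot: [0.487, 0.512, -0.49, 0.511]
force: [-0.1, -0.4, -0.3]
gripper_width: 35.1
t 26.45 pos [578.2 207.5 253.8] a 2.59 tilt 0.26 F [-0.1 -0.4 -0.3] w 35.1
shift [155.8, 0.8, -1.3] turn [-0.01, 0.11, 0.24] rows>= 3.1
```

```bash
python3 -m handwheel '[[0,[40,0,-1],[0,0,0]],[0,[80,0,-1],[0,0,0]],[0,[115,0,-1],[0,0,0]],[0,[145,0,-1],[0,0,0]],[0,[156,0,-1],[0,0,0]],[0,[156,0,-1],[0,0,0]],[0,[156,0,-1],[0,0,0]]]' 40
python3 -c "
from h import *
where()"
python3 -m handwheel '[[0.52,[0,0,0],[0,0,0]],[0.52,[0,0,0],[0,0,0]],[0.52,[0,0,0],[0,0,0]],[0.52,[-30,0,0],[0,0,0]],[0.52,[-70,0,0],[0,0,0]],[0.52,[-120,0,0],[0,0,0]],[0.52,[-150,0,0],[0,0,0]],[0.52,[-150,0,0],[0,0,0]],[0.52,[-150,0,0],[0,0,0]]]' 40; python3 -c "
from h import *
where(); c=cap('wrist'); save(c,'w18'); c=cap('top'); save(c,'t18',(180,110,480,300),2.6)"; python3 hung.py 155 300 | sed -n '4,14p'; python3 er.py; python3 er.py top
```

```text
clock: 27.15
ee_pos: [578.4, 206.8, 98.1]
tool_rot: [0.488, 0.511, -0.49, 0.51]
force: [0.5, -0.1, -0.4]
gripper_width: 35.0
t 27.15 pos [578.4 206.8  98.1] a 2.48 tilt 0.23 F [ 0.5 -0.1 -0.4] w 35.0
clock: 28.05
ee_pos: [579.2, 207.3, 249.2]
tool_rot: [0.488, 0.511, -0.49, 0.511]
force: [-0.1, 0.8, -0.3]
gripper_width: 44.6
t 28.05 pos [579.2 207.3 249.2] a 2.49 tilt 0.11 F [-0.1  0.8 -0.3] w 44.6
-120 top z 130.5 low 82.9 y [156.1 259.2]
-110 top z 138.2 low 83.8 y [156.4 259.9]
-100 top z 284.2 low 84.4 y [155.3 260.7]
-90 top z 320.8 low 86.0 y [155.8 261.2]
-80 top z 160.5 low 87.1 y [155.7 262.3]
-70 top z 326.2 low 87.7 y [155.7 262.7]
-60 top z 279.8 low 87.5 y [156.9 263. ]
-50 top z 256.4 low 88.1 y [157.7 263.2]
-40 top z 163.2 low 88.7 y [159.9 263.9]
-30 top z 164.0 low 89.5 y [160.6 264.4]
-20 top z 164.9 low 90.2 y [161.  264.5]
ctr 461.5 292.8 size 80 37 long axis 4.6 px [222.  89.] z 30.6
t 28.25 pos [577.8 206.8 246.1] a 2.48 tilt 0.45 F [-0.3 -0.6 -0.3] w 44.4
ctr 680.5 -130.0 size 36 78 long axis -8.4 px [347. 162.] z 29.2
t 28.3 pos [578.  206.9 246.2] a 2.48 tilt 0.43 F [-1.3 -0.1 -0.1] w 44.0
```

View pics/w18.png

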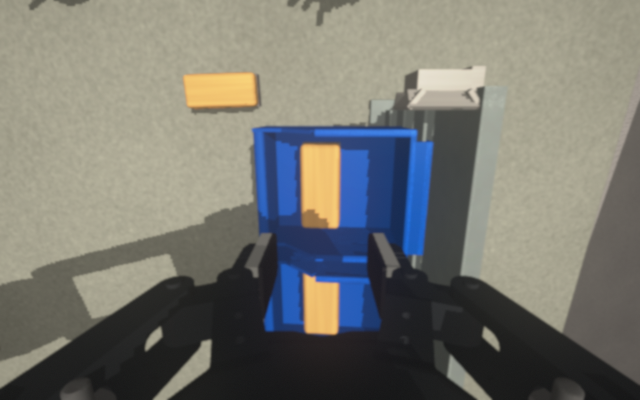

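```bash
python3 -c "
from h import *
go([461.5,293,150],94.6)
c=cap('top')
P=cloud(c)
for (u,v) in [(172,258),(172,262),(178,172),(150,205)]: print(u,v,P[v,u].round(0))"
```

```text
shift [96.8, -111.9, -91.4] turn [-92.12, -0.2, 0.44] rows>= 10.7
172 258 [323. 466.  18.]
172 262 [310. 447.  68.]
178 172 [478. 229. 677.]
150 205 [494. 525.  98.]
```

```bash
python3 -m handwheel '[[0.9,[0,-60,-50],[-8,0,0]],[0.9,[40,-112,-91],[-20,0,0]],[0.9,[60,-112,-91],[-92,0,0]],[0.9,[97,-112,-91],[-92,0,0]],[0.9,[97,-112,-91],[-92,0,0]],[0.9,[97,-112,-91],[-92,0,0]],[0.9,[97,-112,-91],[-92,0,0]],[0.9,[97,-112,-91],[-92,0,0]],[0.9,[97,-112,-91],[-92,0,0]],[0.9,[97,-112,-91],[-92,0,0]],[0.9,[97,-112,-91],[-92,0,0]],[0.9,[97,-112,-91],[-92,0,0]]]' 40; python3 -m handwheel '[[0.9,[0,0,0],[0,0,0]]]'; python3 er.py;  python3 -c "
from h import *
go([461.5,293,6],94.6);c=cap('wrist'); save(c,'w19')"
```

```text
clock: 29.55
ee_pos: [461.3, 292.5, 149.2]
tool_rot: [-0.029, 0.709, 0.027, 0.704]
force: [0.6, -0.7, -0.4]
gripper_width: 76.7
clock: 29.65
ee_pos: [461.2, 292.4, 148.7]
tool_rot: [-0.028, 0.71, 0.025, 0.704]
force: [-0.8, -0.0, -0.1]
gripper_width: 76.6
ctr 460.8 292.2 size 79 37 long axis 4.4 px [321. 188.] z 30.5
t 29.7 pos [461.1 292.3 148.6] a 94.35 tilt 0.56 F [-0.6  0.3  0.5] w 76.8
shift [142.6, 1.1, 1.8] turn [-0.25, -0.52, 0.2] rows>= 2.9
```

View pics/w19.png

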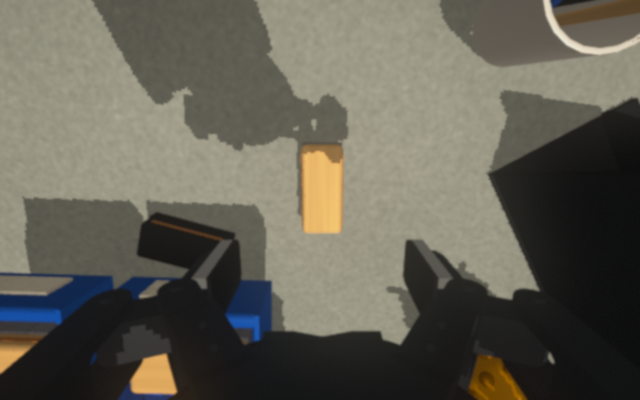

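```bash
python3 -m handwheel '[[0.8,[50,0,1],[0,0,0]],[0.8,[100,0,1],[0,-0.4,0]],[0.8,[130,0,1],[0,-0.4,0]],[0.8,[142,0,1],[0,-0.4,0]],[0.8,[142,0,1],[0,-0.4,0]],[0,[142,0,1],[0,-0.4,0]],[0,[142,0,1],[0,-0.4,0]],[0,[142,0,1],[0,-0.4,0]],[0,[142,0,1],[0,-0.4,0]],[0,[142,0,1],[0,-0.4,0]]]' 40
python3 -c "
from h import *
where()"
python3 -m handwheel '[[0,[-40,0,0],[0,0,0]],[0,[-90,0,0],[0,0,0]],[0,[-140,0,0],[0,0,0]],[0,[-190,0,0],[0,0,0]],[0,[-240,0,0],[0,0,0]],[0,[-250,0,0],[0,0,0]],[0,[-250,0,0],[0,0,0]]]' 40
python3 -c "
from h import *
where(); c=cap('wrist'); save(c,'w20'); go([589,209,250],92.6)"
```

```text
clock: 30.75
ee_pos: [462.6, 292.8, 8.8]
tool_rot: [-0.028, 0.706, 0.026, 0.707]
force: [0.9, 1.3, 6.4]
gripper_width: 35.5
t 30.75 pos [462.6 292.8   8.8] a 94.37 tilt 0.16 F [0.9 1.3 6.4] w 35.5
clock: 31.45
ee_pos: [463.2, 293.8, 262.0]
tool_rot: [-0.026, 0.704, 0.028, 0.71]
force: [0.2, 1.1, -1.4]
gripper_width: 35.3
t 31.45 pos [463.2 293.8 262. ] a 94.38 tilt 0.49 F [ 0.2  1.1 -1.4] w 35.3
shift [10.1, -93.5, 120.4] turn [1.78, 0.23, 0.05] rows>= 3.1
```

View pics/w20.png

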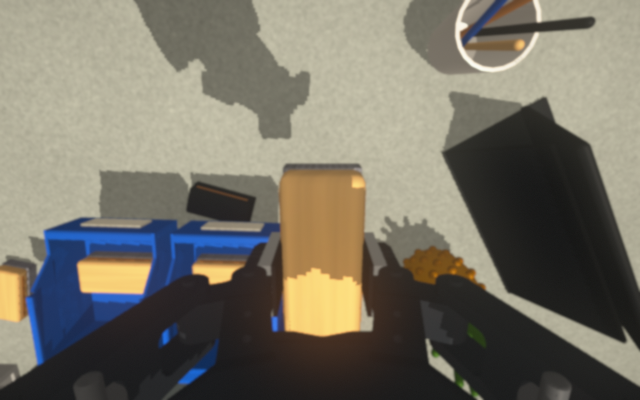

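```bash
python3 -m handwheel '[[0,[5,-20,30],[0,0,0]],[0,[8,-55,75],[1.8,0,0]],[0,[8,-93,120],[1.8,0,0]],[0,[8,-93,120],[1.8,0,0]],[0,[8,-93,120],[1.8,0.2,0]],[0,[8,-93,120],[1.8,0.2,0]],[0,[8,-93,120],[1.8,0.2,0]]]' 40
python3 -c "
from h import *
where(); c=cap('wrist'); save(c,'w21'); go([589,209,129],92.6)"
```

```text
clock: 32.2
ee_pos: [586.7, 210.1, 250.8]
tool_rot: [-0.017, 0.708, 0.016, 0.706]
force: [-1.1, 0.0, -0.7]
gripper_width: 35.1
t 32.2 pos [586.7 210.1 250.8] a 92.63 tilt 0.17 F [-1.1  0.  -0.7] w 35.1
shift [122.3, -1.3, 2.3] turn [0.05, -0.1, 0.05] rows>= 2.4
```

View pics/w21.png

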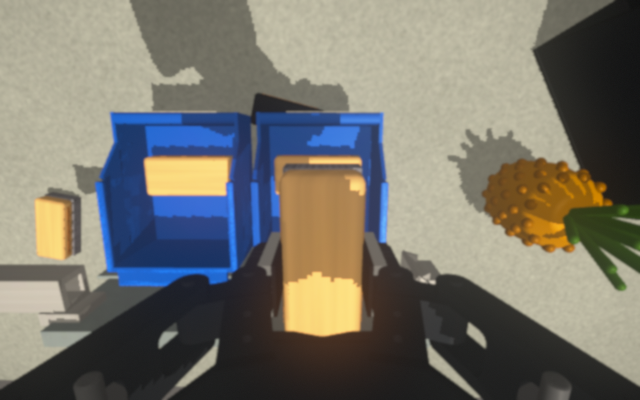

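```bash
python3 -m handwheel '[[0,[30,-1,2],[0,0,0]],[0,[60,-1,2],[0,0,0]],[0,[90,-1,2],[0,0,0]],[0,[110,-1,2],[0,0,0]],[0,[120,-1,2],[0,0,0]],[0,[120,-1,2],[0,0,0]],[0,[120,-1,2],[0,0,0]]]' 40
python3 -c "
from h import *
where()"
```

```text
clock: 32.95
ee_pos: [589.0, 210.0, 132.3]
tool_rot: [-0.017, 0.707, 0.017, 0.707]
force: [-0.0, 0.2, 0.3]
gripper_width: 35.2
t 32.95 pos [589.  210.  132.3] a 92.7 tilt 0.03 F [-0.   0.2  0.3] w 35.2
```

```bash
python3 -m handwheel '[[0,[4,0,0],[0,0,0]],[0.52,[4,0,0],[0,0,0]],[0.52,[4,0,0],[0,0,0]],[0.52,[4,0,0],[0,0,0]],[0.52,[-30,0,0],[0,0,0]],[0.52,[-70,0,0],[0,0,0]],[0.52,[-110,0,0],[0,0,0]],[0.52,[-120,0,0],[0,0,0]],[0.52,[-120,0,0],[0,0,0]]]' 40; python3 -c "
from h import *
where(); c=cap('wrist'); save(c,'w22'); c=cap('side'); save(c,'s22',(230,150,350,250),6)"; python3 er.py top
```

```text
clock: 33.85
ee_pos: [590.4, 210.4, 255.1]
tool_rot: [-0.016, 0.705, 0.017, 0.709]
force: [-0.5, -0.3, 0.1]
gripper_width: 44.0
t 33.85 pos [590.4 210.4 255.1] a 92.7 tilt 0.31 F [-0.5 -0.3  0.1] w 44.0
ctr 680.4 -130.4 size 36 78 long axis -8.4 px [347. 162.] z 29.1
t 34.0 pos [587.8 209.7 250.5] a 92.7 tilt 0.21 F [-0.5  0.5 -0. ] w 44.4
```

View pics/w22.png

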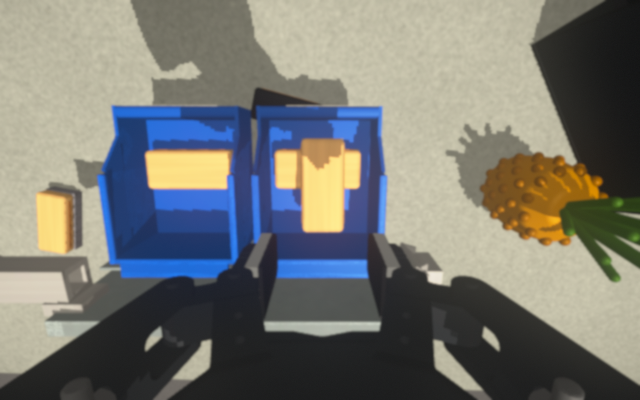

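View pics/s22.png

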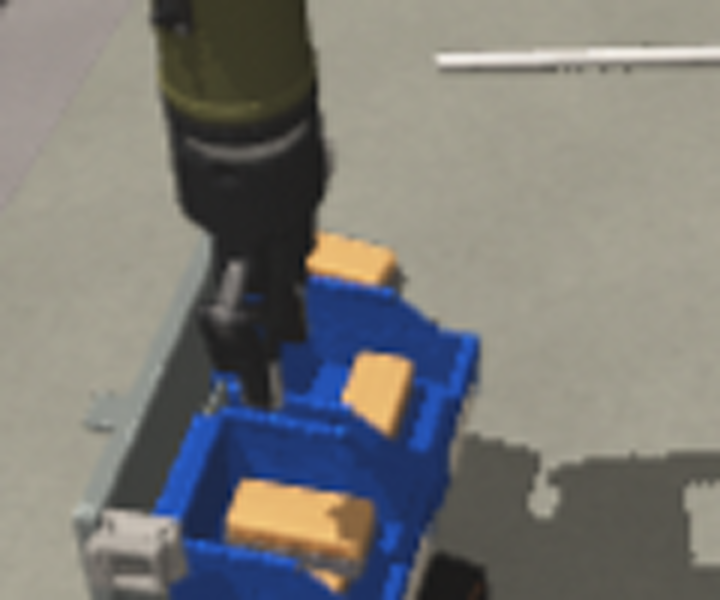

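```bash
python3 -c "
from h import *
go([680,-165,250],81.4)"
```

```text
shift [0.6, -378.6, 74.5] turn [11.3, -0.2, 0.09] rows>= 7.7
```

```bash
python3 -m handwheel '[[0.65,[-5,-40,5],[0,0,0]],[0.65,[-5,-378,74],[11.3,0,0]],[0.65,[-5,-378,74],[11.3,0,0]],[0.65,[-5,-378,74],[11.3,0,0]],[0.65,[-5,-378,74],[11.3,0,0]],[0.65,[-5,-378,74],[11.3,0,0]],[0.65,[-5,-378,74],[11.3,0,0]],[0.65,[-5,-378,74],[11.3,0,0]],[0.65,[-5,-378,74],[11.3,0,0]],[0.65,[-5,-378,74],[11.3,0,0]],[0.65,[-5,-378,74],[11.3,0,0]],[0.65,[-5,-378,74],[11.3,0,0]]]' 40; python3 er.py;  python3 -c "
from h import *
go([680,-160,40],81.4);c=cap('wrist'); save(c,'w23')"
```

```text
clock: 35.2
ee_pos: [679.0, -162.7, 254.9]
tool_rot: [0.052, 0.707, -0.053, 0.703]
force: [-0.2, -0.0, 0.2]
gripper_width: 55.5
ctr 678.8 -129.3 size 37 78 long axis -8.7 px [349. 164.] z 30.5
t 35.25 pos [ 679.2 -162.7  255.3] a 81.51 tilt 0.25 F [ 0.3 -0.4  0.7] w 55.5
shift [215.3, 3.1, 1.3] turn [0.11, -0.24, 0.08] rows>= 4.3
```

View pics/w23.png

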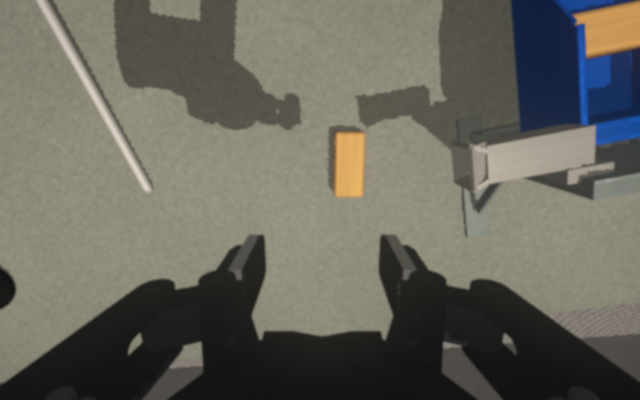

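```bash
python3 - <<'E'
from h import *
c=cap('wrist'); P=cloud(c); np.savez('w23.npz',P=P,px=c['pixels'])
m=(P[...,2]>150)&(P[...,2]<205)&(P[...,0]>640)&(P[...,0]<700)&(P[...,1]>-75)&(P[...,1]<25)
q=P[m]
for y0 in range(-72,25,6):
    k=(q[:,1]>=y0)&(q[:,1]<y0+6); s=q[k]
    if len(s)>5: print(y0,len(s),'z',np.percentile(s[:,2],[1,50,98]).round(1),'x top',np.percentile(s[s[:,2]>np.percentile(s[:,2],98)-5][:,0],[1,99]).round(1),'x',s[:,0].min().round(1),s[:,0].max().round(1))
E
python3 -m handwheel '[[0.65,[50,3,1],[0,0,0]],[0.65,[100,3,1],[0,0,0]],[0.65,[150,3,1],[0,0,0]],[0.65,[200,3,1],[0,-0.2,0]],[0.65,[215,3,1],[0,-0.2,0]],[0.65,[215,3,1],[0,-0.2,0]],[0.65,[215,3,1],[0,-0.2,0]]]' 40;python3 -c "
from h import *
where();go([679,-129.3,37],81.4)"
```

```text
-66 266 z [165.9 191.5 198.3] x top [648.  679.1] x 647.7 679.8
-60 830 z [166.1 183.5 197.8] x top [648.9 680.5] x 648.5 681.8
-54 564 z [169.2 192.7 196.8] x top [649.  679.4] x 648.6 679.8
-48 390 z [171.8 193.6 195.1] x top [650.9 677.1] x 650.7 679.0
-42 402 z [170.1 193.5 195.2] x top [650.8 676.3] x 650.4 676.9
-36 418 z [169.4 193.6 195.1] x top [650.4 676.1] x 650.0 676.4
-30 405 z [170.6 193.7 194.9] x top [650.1 675.7] x 649.9 676.4
-24 411 z [169.8 193.6 195. ] x top [649.9 675.5] x 649.6 676.4
-18 416 z [170.2 193.6 194.9] x top [649.7 675.5] x 649.3 676.2
-12 421 z [170.6 193.5 195.1] x top [649.3 675. ] x 649.1 675.5
-6 409 z [169.3 193.6 194.9] x top [649.  674.9] x 648.9 675.2
0 726 z [168.8 193.3 196.3] x top [648.8 684.4] x 648.4 685.2
6 577 z [171.5 193.8 196.6] x top [648.8 685.5] x 648.2 693.5
12 1157 z [152.1 193.8 204.7] x top [681.1 694.2] x 647.9 694.8
18 446 z [173.2 194.1 204.9] x top [680.6 694.4] x 648.0 694.6
24 18 z [191.9 196.1 204.9] x top [681.1 693.1] x 673.7 693.4
clock: 36.05
ee_pos: [682.0, -160.6, 42.9]
tool_rot: [0.051, 0.704, -0.053, 0.706]
force: [0.9, 0.5, 0.4]
gripper_width: 55.9
t 36.05 pos [ 682.  -160.6   42.9] a 81.53 tilt 0.24 F [0.9 0.5 0.4] w 55.9
shift [5.8, 30.5, -7.6] turn [0.13, 0.2, 0.13] rows>= 0.6
```

```bash
python3 -m handwheel '[[0.65,[6,10,-4],[0,0,0]],[0.65,[6,30,-7.5],[0,0,0]],[0.65,[6,30.5,-7.5],[0,0,0]],[0.65,[6,30.5,-7.5],[0,0,0]],[0.65,[20,30.5,-7.5],[0,0,0]],[0.65,[36,30.5,-7.5],[0,0,0]],[0.65,[36,30.5,-7.5],[0,0,0]],[0.65,[36,30.5,-7.5],[0,0,0]]]' 40;python3 -c "
from h import *
where();c=cap('side'); save(c,'s24',(230,120,350,220),6)"
```

```text
clock: 36.85
ee_pos: [678.0, -129.5, 5.0]
tool_rot: [0.052, 0.705, -0.053, 0.705]
force: [0.6, -0.8, 0.3]
gripper_width: 55.6
t 36.85 pos [ 678.  -129.5    5. ] a 81.5 tilt 0.12 F [ 0.6 -0.8  0.3] w 55.6
```

View pics/s24.png

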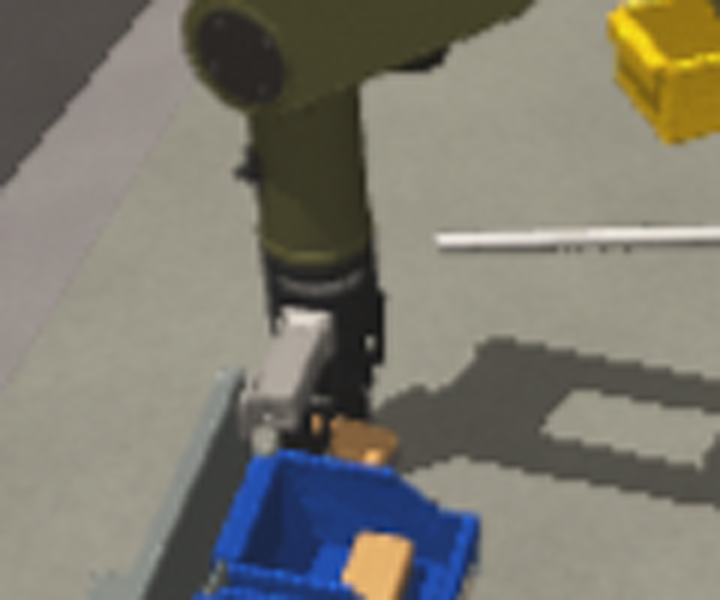

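```bash
python3 -m handwheel '[[0,[0,0,0],[0,0,0]],[0,[0,0,0],[0,0,0]],[0,[0,0,0],[0,0,0]],[0,[0,0,0],[0,0,0]],[0,[-12,-8,0],[0,0,0]],[0,[-24,-20,0],[0,0,0]],[0,[-30,-40,0],[0,0,0]],[0,[-60,-45,0],[0,0,0]],[0,[-110,-45,0],[0,0,0]],[0,[-160,-45,0],[0,0,0]],[0,[-210,-45,0],[0,0,0]],[0,[-255,-45,0],[0,0,0]]]' 40
python3 -m handwheel '[[0,[0,0,0],[0,0,0]]]'
python3 -c "
from h import *
where();c=cap('wrist'); save(c,'w25'); go([594,88.5,255],92.6)"
```

```text
clock: 38.1
ee_pos: [671.3, -175.8, 264.9]
tool_rot: [0.052, 0.703, -0.054, 0.707]
force: [1.5, 0.1, -0.2]
gripper_width: 35.4
clock: 38.2
ee_pos: [674.7, -178.8, 274.8]
tool_rot: [0.051, 0.698, -0.056, 0.712]
force: [1.0, -0.6, -0.2]
gripper_width: 35.6
t 38.2 pos [ 674.7 -178.8  274.8] a 81.34 tilt 1.26 F [ 1.  -0.6 -0.2] w 35.6
shift [13.4, 252.4, -119.0] turn [-11.28, 0.92, 0.44] rows>= 5.6
```

View pics/w25.png

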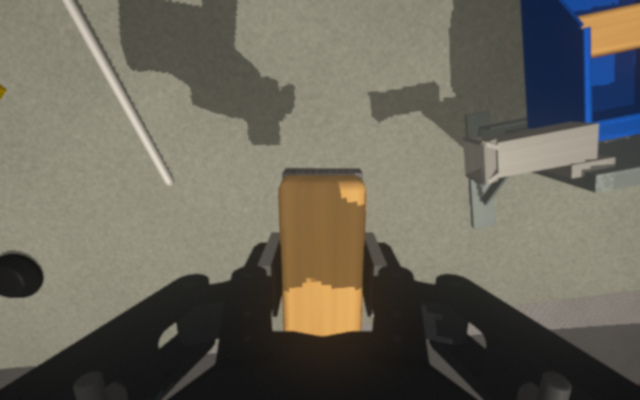

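```bash
python3 -m handwheel '[[0,[5,40,-20],[0,1,0.4]],[0,[13,252,-119],[-11.3,1,0.4]],[0,[13,252,-119],[-11.3,1,0.4]],[0,[13,252,-119],[-11.3,1,0.4]],[0,[13,252,-119],[-11.3,1,0.4]],[0,[13,252,-119],[-11.3,1,0.4]],[0,[13,252,-119],[-11.3,1,0.4]],[0,[13,252,-119],[-11.3,1,0.4]],[0,[13,252,-119],[-11.3,1,0.4]],[0,[13,252,-119],[-11.3,1,0.4]]]' 40
python3 -c "
from h import *
where();c=cap('wrist'); save(c,'w26'); go([594.5,88.5,131],92.6)"
```

```text
clock: 39.25
ee_pos: [594.3, 86.4, 255.0]
tool_rot: [-0.016, 0.708, 0.015, 0.706]
force: [0.9, 0.1, -0.5]
gripper_width: 35.2
t 39.25 pos [594.3  86.4 255. ] a 92.5 tilt 0.12 F [ 0.9  0.1 -0.5] w 35.2
shift [124.1, 2.1, 0.4] turn [-0.1, -0.1, 0.05] rows>= 2.5
```

View pics/w26.png

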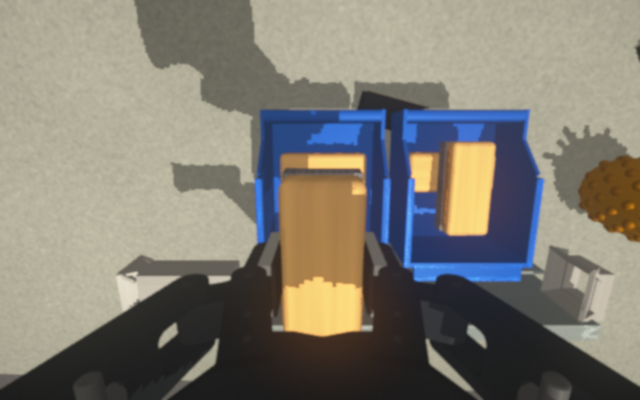

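```bash
python3 -m handwheel '[[0,[30,2,0],[0,0,0]],[0,[60,2,0],[0,0,0]],[0,[90,2,0],[0,0,0]],[0,[110,2,0],[0,0,0]],[0,[124,2,0],[0,0,0]],[0,[128,2,0],[0,0,0]],[0,[128,2,0],[0,0,0]],[0,[128,2,0],[0,0,0]]]' 40
python3 -c "
from h import *
where()"
python3 -m handwheel '[[0.52,[0,0,0],[0,0,0]],[0.52,[0,0,0],[0,0,0]],[0.52,[0,0,0],[0,0,0]],[0.52,[-30,0,0],[0,0,0]],[0.52,[-70,0,0],[0,0,0]],[0.52,[-110,0,0],[0,0,0]],[0.52,[-150,0,0],[0,0,0]],[0.52,[-170,0,0],[0,0,0]],[0.52,[-170,0,0],[0,0,0]]]' 40; python3 -c "
from h import *
where(); c=cap('wrist'); save(c,'w27')"
```

```text
clock: 40.1
ee_pos: [595.0, 87.9, 127.9]
tool_rot: [-0.016, 0.707, 0.015, 0.707]
force: [-0.2, 0.0, -0.5]
gripper_width: 35.4
t 40.1 pos [595.   87.9 127.9] a 92.46 tilt 0.06 F [-0.2  0.  -0.5] w 35.4
clock: 41.0
ee_pos: [597.2, 88.4, 302.6]
tool_rot: [-0.015, 0.704, 0.015, 0.71]
force: [0.2, -0.8, 0.4]
gripper_width: 44.5
t 41.0 pos [597.2  88.4 302.6] a 92.47 tilt 0.51 F [ 0.2 -0.8  0.4] w 44.5
```

View pics/w27.png

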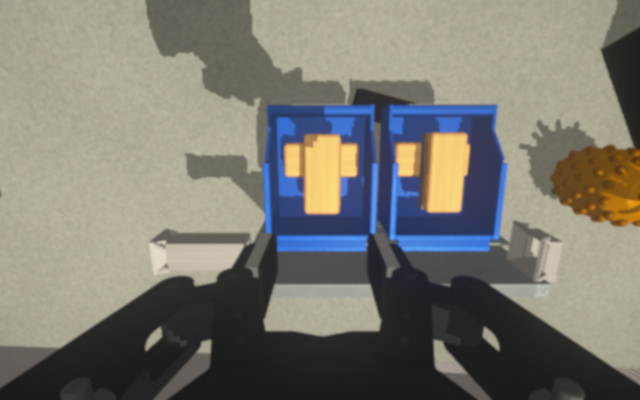

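```bash
cat > rod.py <<'E'
from h import *
def rodpts(c,zlo,zhi,box):
    P=cloud(c); hsv=cv2.cvtColor(c['pixels'],cv2.COLOR_RGB2HSV)
    m=(c['depth']>0)&(P[...,2]>zlo)&(P[...,2]<zhi)&(P[...,0]>box[0])&(P[...,0]<box[1])&(P[...,1]>box[2])&(P[...,1]<box[3])
    return P,m,hsv
if __name__=='__main__':
    c=cap('top'); P=cloud(c); px=c['pixels'].astype(int)
    m=(px.min(-1)>165); m[:, :405]=0; m[:,455:]=0; m[:150]=0; m[295:]=0
    v,u=np.nonzero(m); W=np.array([onz(c,a,b,10) for a,b in zip(u,v)])
    print(len(W),W.min(0).round(0),W.max(0).round(0))
    k=np.polyfit(W[:,0],W[:,1],1); print('y=',k,'dir deg',np.degrees(np.arctan(k[0])).round(2),'tip',W[W[:,0].argmax()].round(0))
    b=(px.max(-1)<60); b[:,425:]&=True; b[:, :430]=0; b[:,460:]=0; b[:255]=0;b[295:]=0
    v,u=np.nonzero(b); W=np.array([onz(c,a,d,20) for a,d in zip(u,v)]); print('handle x',W[:,0].min().round(0),W[:,0].max().round(0),'y',W[:,1].mean().round(0))
E
python3 rod.py; python3 -c "
from h import *
go([440,-370,260],-78)"
```

```text
263 [ 323. -476.   10.] [ 677. -389.   10.]
y= [ 2.3291746e-01 -5.4915475e+02] dir deg 13.11 tip [ 677. -393.   10.]
handle x 255.0 320.0 y -476.0
shift [38.3, -451.0, -174.3] turn [170.47, 0.08, -0.03] rows>= 19.8
```

```bash
python3 -m handwheel '[[0.6,[38,-40,-15],[8,0,0]],[0.6,[38,-80,-30],[17,0,0]],[0.6,[38,-120,-45],[25,0,0]],[0.6,[38,-165,-62],[34,0,0]],[0.6,[38,-210,-80],[42,0,0]],[0.6,[38,-255,-98],[51,0,0]],[0.6,[38,-300,-115],[59,0,0]],[0.6,[38,-345,-132],[68,0,0]],[0.6,[38,-390,-150],[76,0,0]],[0.6,[38,-430,-165],[85,0,0]],[0.6,[38,-451,-174],[93,0,0]],[0.6,[38,-451,-174],[93,0,0]]]' 40
python3 -c "
from h import *
where(); go([445,-445,220],-76.9)"
```

```text
clock: 42.3
ee_pos: [438.2, -372.3, 257.7]
tool_rot: [-0.503, -0.497, 0.504, -0.495]
force: [-0.1, 0.2, 0.5]
gripper_width: 51.3
t 42.3 pos [ 438.2 -372.3  257.7] a -0.87 tilt 0.18 F [-0.1  0.2  0.5] w 51.3
shift [37.6, 8.1, 72.6] turn [76.03, 0.07, 0.18] rows>= 8.9
```

```bash
python3 -m handwheel '[[0.6,[38,8,72],[76,0,0]],[0.6,[38,8,72],[76,0,0]],[0.6,[38,8,72],[76,0,0]],[0.6,[38,8,72],[76,0,0]],[0.6,[38,8,72],[76,0,0]],[0.6,[38,8,72],[76,0,0]],[0.6,[38,8,72],[76,0,0]],[0.6,[38,8,72],[76,0,0]],[0.6,[38,8,72],[76,0,0]],[0.6,[38,8,72],[76,0,0]],[0.6,[38,8,72],[76,0,0]]]' 40
python3 - <<'E'
from h import *
where(); c=cap('wrist'); save(c,'w28'); P=cloud(c)
m=(P[...,2]>7)&(P[...,2]<45)&(P[...,0]>230)&(P[...,0]<720)&(P[...,1]>-520)&(P[...,1]<-340)
q=P[m]; print(len(q),q.min(0).round(0),q.max(0).round(0))
s=q[q[:,0]>345]; s=s[abs(s[:,1]-(0.2329*s[:,0]-549.2))<20]; k=np.polyfit(s[:,0],s[:,1],1); r=s[abs(s[:,1]-np.polyval(k,s[:,0]))<7]; k=np.polyfit(r[:,0],r[:,1],1)
print(k,np.degrees(np.arctan(k[0])),'x range',r[:,0].min(),r[:,0].max())
for x0 in range(340,700,40):
    t=r[(r[:,0]>x0)&(r[:,0]<x0+40)]
    if len(t): print(x0,np.percentile(t[:,2],90).round(1))
E
```

```text
clock: 43.4
ee_pos: [444.9, -442.9, 218.5]
tool_rot: [-0.701, -0.084, 0.704, -0.081]
force: [1.0, -1.3, -0.4]
gripper_width: 51.2
t 43.4 pos [ 444.9 -442.9  218.5] a -76.57 tilt 0.3 F [ 1.  -1.3 -0.4] w 51.2
3854 [ 254. -491.    7.] [ 616. -398.   34.]
[ 2.21669898e-01 -5.40196887e+02] 12.49864756167314 x range 345.24469244982106 615.9621857946663
340 22.0
380 21.0
420 19.7
460 18.6
500 17.5
540 16.4
580 15.2
```

View pics/w28.png

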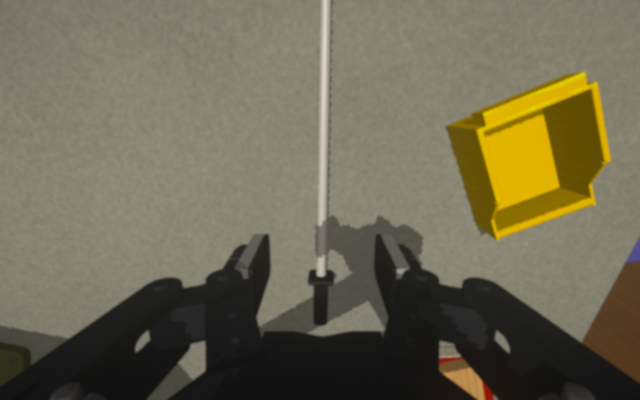

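```bash
python3 - <<'E'
from h import *
c=cap('wrist'); P=cloud(c)
m=(P[...,2]>24)&(P[...,2]<45)&(P[...,0]>230)&(P[...,0]<400)&(P[...,1]>-520)&(P[...,1]<-340)
q=P[m]; u=np.array([np.cos(np.radians(12.5)),np.sin(np.radians(12.5))])
t=q[:,:2]@u; 
for t0 in range(int(t.min()),int(t.max())+1,3):
    k=(t>=t0)&(t<t0+3); print(t0,k.sum(),np.percentile(q[k,2],90).round(1) if k.sum() else '')
print('t of tcp',np.array([445,-441.6])@u)
E
```

```text
144 18 27.4
147 25 28.0
150 30 28.2
153 27 27.8
156 26 27.7
159 29 27.7
162 30 27.5
165 31 27.8
168 28 27.7
171 30 27.1
174 28 27.3
177 27 27.4
180 32 27.2
183 31 27.2
186 28 26.9
189 28 26.3
192 29 26.7
195 30 27.1
198 28 26.9
201 0 
204 40 32.7
207 72 33.1
210 89 31.4
213 0 
216 0 
219 1 24.2
t of tcp 338.8719896533041
```

```bash
cat >> h.py <<'E'
def Rt(a,tip):
    "tool y at heading a; tool z tilted so that -z (rod dir) points down by tip degrees"
    a=np.radians(a);t=np.radians(tip); y=np.array([np.cos(a),np.sin(a),0]); h=np.array([-np.sin(a),np.cos(a),0])
    d=h*np.cos(t)+np.array([0,0,-np.sin(t)]); z=-d; x=np.cross(y,z); return np.stack([x,y,z],1)
E
python3 -c "
from h import *
print(Rt(-77.5,1.58).round(3).tolist())
go([445,-441.6,3],0,Rt(-77.5,1.58))"
```

```text
[[-0.027, 0.216, -0.976], [-0.006, -0.976, -0.216], [-1.0, 0.0, 0.028]]
shift [216.0, -1.3, -1.2] turn [0.83, -1.4, 0.15] rows>= 4.3
```

```bash
python3 -m handwheel '[[0.4,[50,-1.3,-1],[0.8,-1.4,0]],[0.4,[100,-1.3,-1],[0.8,-1.4,0]],[0.4,[150,-1.3,-1],[0.8,-1.4,0]],[0.4,[190,-1.3,-1],[0.8,-1.4,0]],[0.4,[208,-1.3,-1],[0.8,-1.4,0]],[0.4,[215,-1.3,-1],[0.8,-1.4,0]],[0.4,[215,-1.3,-1],[0.8,-1.4,0]],[0.4,[215,-1.3,-1],[0.8,-1.4,0]]]' 80
python3 -c "
from h import *
where();go([445,-441.6,3],0,Rt(-77.5,1.58));c=cap('wrist'); save(c,'w29')"
```

```text
clock: 44.3
ee_pos: [445.7, -442.5, 5.2]
tool_rot: [-0.693, -0.077, 0.712, -0.078]
force: [-1.5, -1.0, 0.5]
gripper_width: 34.3
t 44.3 pos [ 445.7 -442.5    5.2] a -77.44 tilt 1.52 F [-1.5 -1.   0.5] w 34.3
shift [2.2, -1.0, 0.4] turn [0.06, -0.06, 0.04] rows>= 0.0
```

View pics/w29.png

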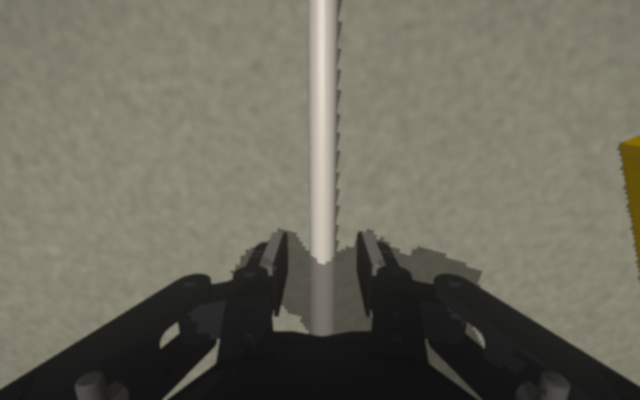

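Centred on the shaft. Close and lift.

```bash
python3 -m handwheel '[[0.4,[2,0,0],[0,0,0]],[0,[2,0,0],[0,0,0]],[0,[2,0,0],[0,0,0]],[0,[2,0,0],[0,0,0]],[0,[2,0,0],[0,0,0]],[0,[2,0,0],[0,0,0]],[0,[-30,0,0],[0,0,0]],[0,[-75,0,0],[0,0,0]],[0,[-120,0,0],[0,0,0]],[0,[-165,0,0],[0,0,0]],[0,[-210,0,0],[0,0,0]],[0,[-255,0,0],[0,0,0]]]' 80
python3 -m handwheel '[[0,[0,0,0],[0,0,0]],[0,[0,0,0],[0,0,0]]]' 80
python3 -c "
from h import *
where();go([520,-380,270],0,Rt(-40,0));c=cap('wrist'); save(c,'w30');c=cap('side'); save(c,'s30')"
```

```text
clock: 45.55
ee_pos: [451.7, -440.4, 261.8]
tool_rot: [-0.693, -0.077, 0.712, -0.078]
force: [0.1, -1.7, -2.3]
gripper_width: 8.7
clock: 45.75
ee_pos: [451.9, -440.5, 262.9]
tool_rot: [-0.694, -0.076, 0.712, -0.079]
force: [0.7, 0.8, -3.8]
gripper_width: 8.7
t 45.75 pos [ 451.9 -440.5  262.9] a -77.43 tilt 1.46 F [ 0.7  0.8 -3.8] w 8.7
shift [-9.1, -44.2, -79.4] turn [-37.43, 1.42, 0.43] rows>= 4.4
```

View pics/s30.png

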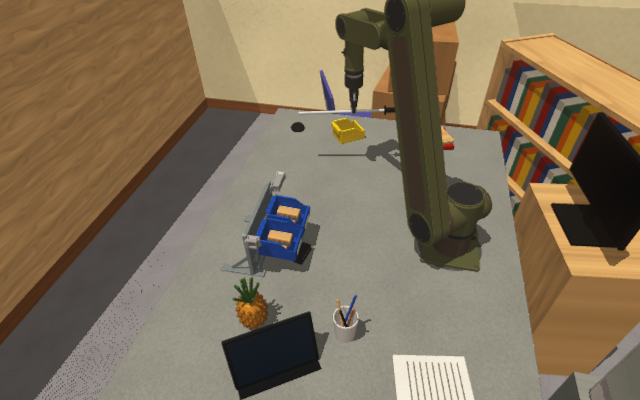

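View pics/w30.png

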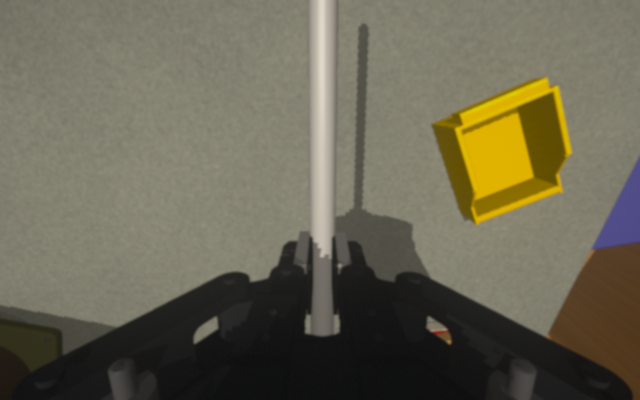

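```bash
cat > heldrod.py <<'E'
from h import *
c=cap('wrist'); P=cloud(c); o=c['o']; R0=Rot.from_quat(o['tool_rot']).as_matrix()
q=(P-o['ee_pos'])@R0
m=(c['depth']>0)&(abs(q[...,1])<14)&(q[...,0]>-40)&(q[...,0]<20)&(q[...,2]<-25)&(q[...,2]>-260)
s=q[m]; px=c['pixels'][m]
m2=px.min(1)>90; s=s[m2]
print(len(s),'z range',s[:,2].min().round(1),s[:,2].max().round(1))
rows=[]
for z0 in range(int(s[:,2].min()),-20,15):
    k=(s[:,2]>=z0)&(s[:,2]<z0+15)
    if k.sum()>8:
        t=s[k]; rows.append((z0+7.5,(t[:,1].min()+t[:,1].max())/2,np.percentile(t[:,0],5)))
rows=np.array(rows); print(rows.round(1)[::3].tolist())
ky=np.polyfit(rows[:,0],rows[:,1],1); kx=np.polyfit(rows[:,0],rows[:,2],1)
print('y=%.3f*z+%.2f (yaw %.2f deg)  xtop=%.3f*z+%.2f (pitch %.2f) axis x at tip(z=-243) %.1f y %.1f'%(ky[0],ky[1],np.degrees(ky[0]),kx[0],kx[1],np.degrees(kx[0]),np.polyval(kx,-243)+6,np.polyval(ky,-243)))
E
python3 heldrod.py; python3 -c "
from h import *
go([677.5,-365,235],0,Rt(2.6,0))"
```

```text
5978 z range -108.4 -25.0
[[-100.5, -0.7, -14.5], [-55.5, -0.8, -14.5]]
y=-0.002*z+-0.83 (yaw -0.11 deg)  xtop=-0.001*z+-14.54 (pitch -0.05) axis x at tip(z=-243) -8.3 y -0.3
shift [17.3, -22.9, -238.3] turn [-80.03, 1.17, 1.44] rows>= 9.3
```

```bash
python3 -m handwheel '[[0,[0,-5,-60],[-8,0,0]],[0,[0,-10,-110],[-17,0,0]],[0,[0,-23,-160],[-26,0,0]],[0,[0,-23,-200],[-35,0,0]],[0,[0,-23,-238],[-44,0,0]],[0,[0,-23,-238],[-53,1,1]],[0,[0,-23,-238],[-62,1,1]],[0,[0,-23,-238],[-71,1,1]],[0,[0,-23,-238],[-80,1.2,1.4]],[0,[0,-23,-238],[-80,1.2,1.4]],[0,[17,-23,-238],[-80,1.2,1.4]],[0,[17,-23,-238],[-80,1.2,1.4]]]' 80
python3 heldrod.py
python3 -c "
from h import *
where();go([677.5,-365,172],0,Rt(2.6,0));c=cap('wrist'); save(c,'w31'); np.savez('w31.npz',P=cloud(c))"
```

```text
clock: 47.1
ee_pos: [674.9, -363.7, 229.5]
tool_rot: [0.488, 0.515, -0.489, 0.507]
force: [-0.8, 0.4, -3.0]
gripper_width: 8.2
5952 z range -108.4 -25.0
[[-100.5, 0.1, -14.5], [-55.5, 0.4, -14.4]]
y=0.003*z+0.45 (yaw 0.16 deg)  xtop=0.001*z+-14.44 (pitch 0.05) axis x at tip(z=-243) -8.6 y -0.2
t 47.15 pos [ 675.4 -363.9  230.8] a 2.55 tilt 0.5 F [-0.7  0.2 -2.7] w 9.1
shift [58.8, 2.5, 1.5] turn [-0.05, -0.31, 0.4] rows>= 1.2
```

View pics/w31.png

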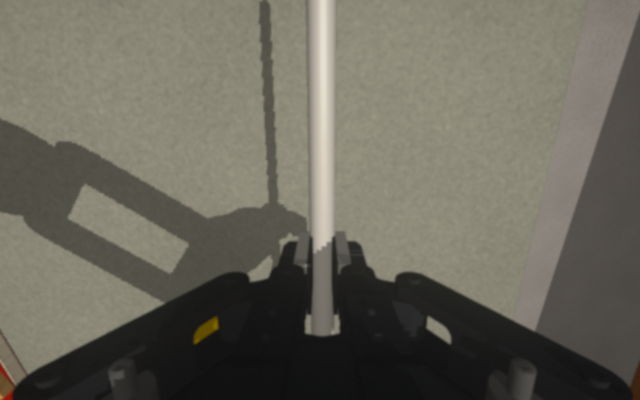

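```bash
python3 -m handwheel '[[0,[20,3,1],[0,-0.3,0.4]],[0,[45,3.2,1.5],[0,-0.3,0.4]],[0,[59,3.2,1.5],[0,-0.3,0.4]],[0,[59,3.2,1.5],[0,-0.3,0.4]],[0,[59,3.2,1.5],[0,-0.3,0.4]],[0,[59,3.2,1.5],[0,-0.3,0.4]]]' 80
python3 - <<'E'
from h import *
where();go([678.5,-365,171.5],0,Rt(2.65,0))
for n in('side','top'):
    c=cap(n); P=cloud(c)
    save(c,n+'32',(260,90,380,190) if n=='side' else (290,120,430,200),6 if n=='side' else 5.5)
    m=(P[...,2]>140)&(P[...,2]<215)&(P[...,1]>-330)&(P[...,1]<-40)&(P[...,0]>630)&(P[...,0]<720)&(c['pixels'].min(-1)>90)
    q=P[m]
    for y0 in range(-340,-30,20):
        k=(q[:,1]>=y0)&(q[:,1]<y0+20)
        if k.sum()>2: print(n,y0,k.sum(),'x',np.median(q[k,0]).round(1),'z',np.median(q[k,2]).round(1))
    print('tip y',n,q[q[:,1]<-80][:,1].max() if (q[:,1]<-80).any() else '')
E
```

```text
clock: 47.8
ee_pos: [680.1, -366.1, 175.1]
tool_rot: [0.489, 0.509, -0.488, 0.513]
force: [-0.1, 1.0, -2.3]
gripper_width: 8.8
t 47.8 pos [ 680.1 -366.1  175.1] a 2.56 tilt 0.32 F [-0.1  1.  -2.3] w 8.8
shift [3.6, -1.5, -1.2] turn [-0.09, 0.18, -0.27] rows>= 0.1
side -320 10 x 675.5 z 188.9
side -300 7 x 676.5 z 188.6
side -280 8 x 673.2 z 187.5
side -260 7 x 671.8 z 187.9
side -240 9 x 671.4 z 186.7
side -220 8 x 670.0 z 187.3
side -200 8 x 670.3 z 189.7
side -180 11 x 668.7 z 187.4
side -160 12 x 667.8 z 186.0
side -140 8 x 668.1 z 184.8
side -80 4 x 650.4 z 193.1
side -60 31 x 663.7 z 194.9
tip y side -128.49236045023235
top -340 3 x 680.7 z 187.5
top -320 24 x 677.2 z 185.0
top -300 24 x 676.8 z 186.7
top -280 26 x 675.6 z 187.5
top -260 25 x 674.8 z 185.8
top -240 23 x 675.5 z 186.8
top -220 26 x 675.7 z 185.7
top -200 25 x 673.6 z 185.2
top -180 18 x 671.0 z 186.5
top -160 20 x 670.1 z 185.7
top -140 11 x 669.4 z 184.4
top -80 10 x 657.3 z 192.8
top -60 67 x 664.7 z 192.9
tip y top -130.54273954800024
```

View pics/side32.png

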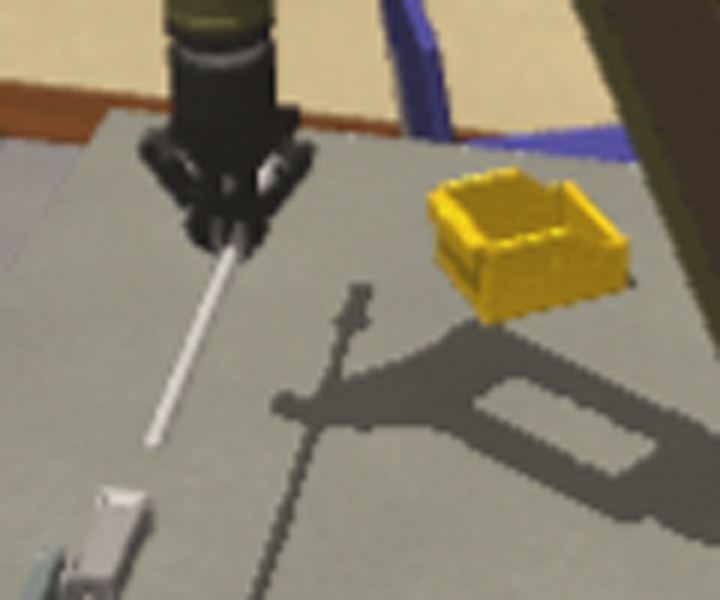

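View pics/top32.png

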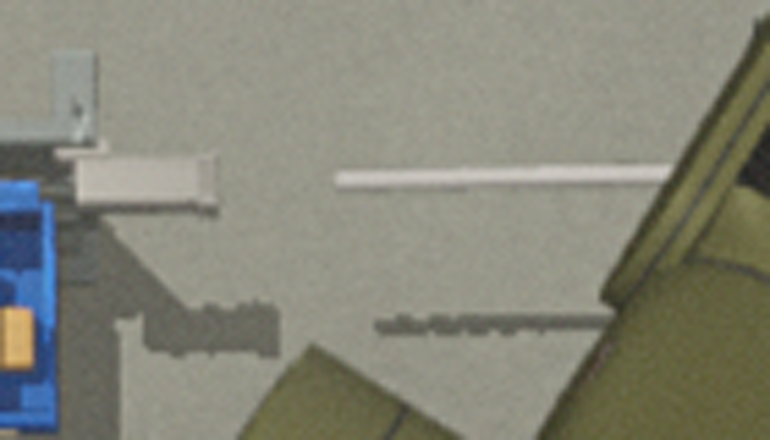

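```bash
python3 -m handwheel '[[0,[2.5,-1.5,-5],[-0.1,0.2,-0.3]],[0,[2.5,-1.5,-25],[-0.1,0.2,-0.3]],[0,[2.5,-1.5,-45],[-0.1,0.2,-0.3]],[0,[2.5,-1.5,-48],[-0.1,0.2,-0.3]],[0,[2.5,-1.5,-48],[-0.1,0.2,-0.3]],[0,[2.5,-1.5,-48],[-0.1,0.2,-0.3]],[0,[2.5,-1.5,-48],[-0.1,0.2,-0.3]]]' 80
python3 - <<'E'
from h import *
where();go([664.7+.046*252,-318,172],0,Rt(2.65,0))
c=cap('top');P=cloud(c); save(c,'top33',(300,130,380,190),9)
m=(P[...,2]>140)&(P[...,2]<215)&(P[...,1]>-330)&(P[...,1]<-72)&(P[...,0]>630)&(P[...,0]<720)&(c['pixels'].min(-1)>90)
q=P[m]
for y0 in range(-340,-60,20):
    k=(q[:,1]>=y0)&(q[:,1]<y0+20)
    if k.sum()>2: print(y0,k.sum(),'x',np.median(q[k,0]).round(1),'z',np.median(q[k,2]).round(1))
c=cap('side');save(c,'side33',(255,140,335,200),9)
E
```

```text
clock: 48.6
ee_pos: [676.5, -318.5, 172.6]
tool_rot: [0.488, 0.511, -0.488, 0.511]
force: [0.5, -0.5, -3.1]
gripper_width: 8.5
t 48.6 pos [ 676.5 -318.5  172.6] a 2.65 tilt 0.02 F [ 0.5 -0.5 -3.1] w 8.5
shift [0.6, -0.1, -0.5] turn [-0.0, 0.01, 0.01] rows>= 0.0
-320 9 x 674.0 z 184.1
-280 8 x 675.4 z 183.4
-260 20 x 673.8 z 184.4
-240 26 x 672.4 z 182.4
-220 25 x 672.7 z 183.2
-200 24 x 671.4 z 183.1
-180 24 x 670.6 z 183.2
-160 28 x 669.7 z 183.4
-140 23 x 670.0 z 183.2
-120 21 x 667.5 z 181.7
-100 18 x 666.4 z 183.4
```

View pics/side33.png

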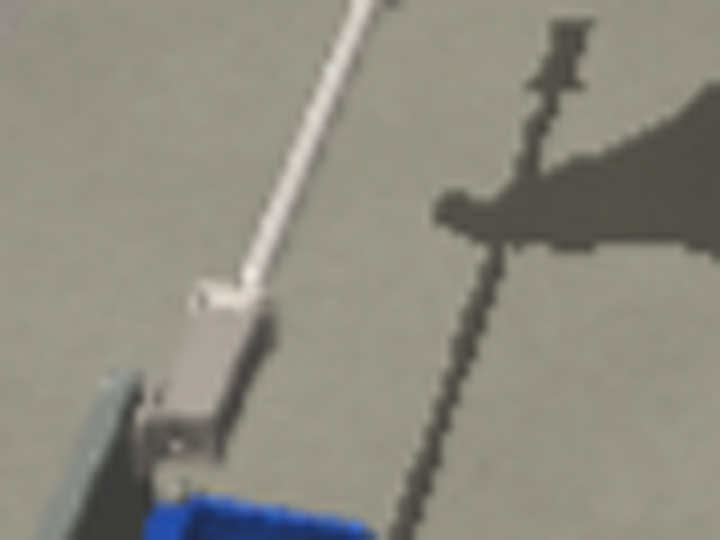

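View pics/top33.png

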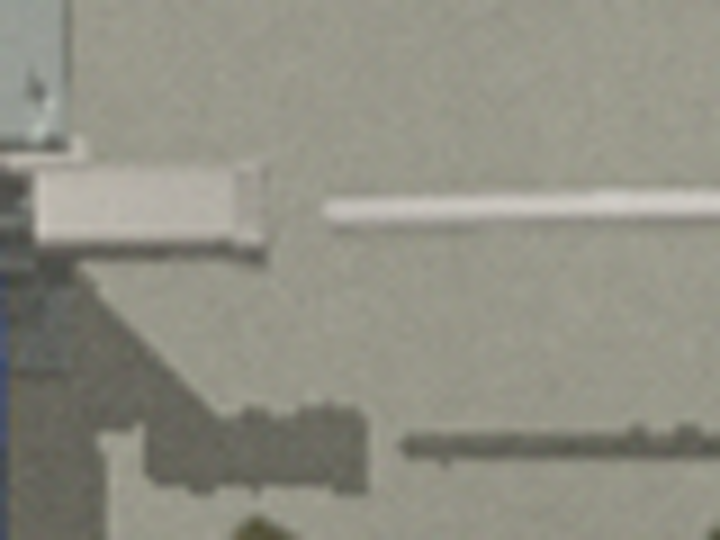

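```bash
python3 -m handwheel '[[0,[0.5,0,-6],[0,0,0]],[0,[0.5,0,-12],[0,0,0]],[0,[0.5,0,-18],[0,0,0]],[0,[0.5,0,-24],[0,0,0]],[0,[0.5,0,-24],[0,0,0]],[0,[0.5,0,-24],[0,0,0]]]' 80; python3 -c "
from h import *
where()"
python3 -m handwheel '[[0,[0,0,-5],[0,0,0]],[0,[0,0,-10],[0,0,0]],[0,[0,0,-15],[0,0,0]],[0,[0,0,-20],[0,0,0]],[0,[0,0,-20],[0,0,0]]]' 80
python3 - <<'E'
from h import *
where(); o=get_obs(); print('tau',o['wrist_torque'].round(2)); y=o['ee_pos'][1]; go([664.7+.046*(-66-y),y,172],0,Rt(2.65,0))
c=cap('top'); save(c,'top34',(300,130,380,190),9)
c=cap('side');save(c,'side34',(255,140,335,200),9)
E
python3 heldrod.py
```

```text
clock: 49.3
ee_pos: [675.4, -294.5, 172.1]
tool_rot: [0.488, 0.511, -0.488, 0.511]
force: [-0.2, -0.1, -2.4]
gripper_width: 8.6
t 49.3 pos [ 675.4 -294.5  172.1] a 2.66 tilt 0.02 F [-0.2 -0.1 -2.4] w 8.6
clock: 49.8
ee_pos: [674.4, -273.4, 172.2]
tool_rot: [0.488, 0.512, -0.488, 0.511]
force: [0.4, -0.4, -3.0]
gripper_width: 8.2
t 49.8 pos [ 674.4 -273.4  172.2] a 2.7 tilt 0.03 F [ 0.4 -0.4 -3. ] w 8.2
tau [ 0.01 -0.04  0.01]
shift [0.2, -0.1, -0.0] turn [0.05, -0.01, 0.02] rows>= 0.0
5976 z range -108.4 -25.0
[[-100.5, 0.3, -14.3], [-55.5, 0.6, -14.4]]
y=0.004*z+0.60 (yaw 0.20 deg)  xtop=-0.002*z+-14.52 (pitch -0.10) axis x at tip(z=-243) -8.1 y -0.3
```

View pics/top34.png

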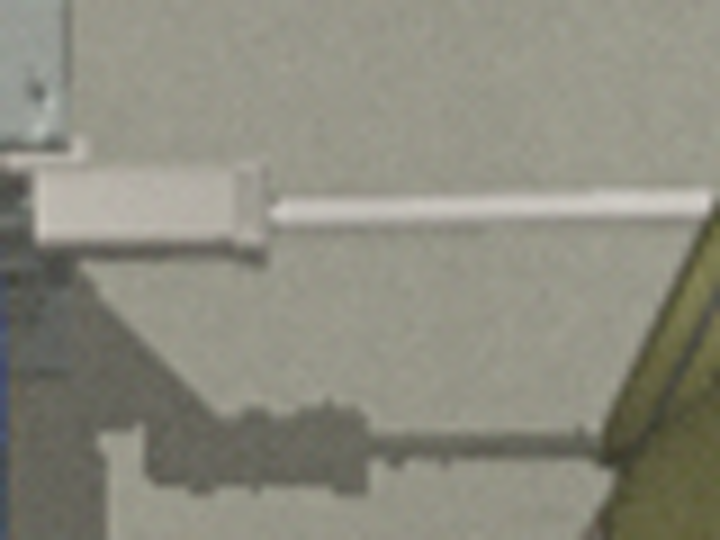

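View pics/side34.png

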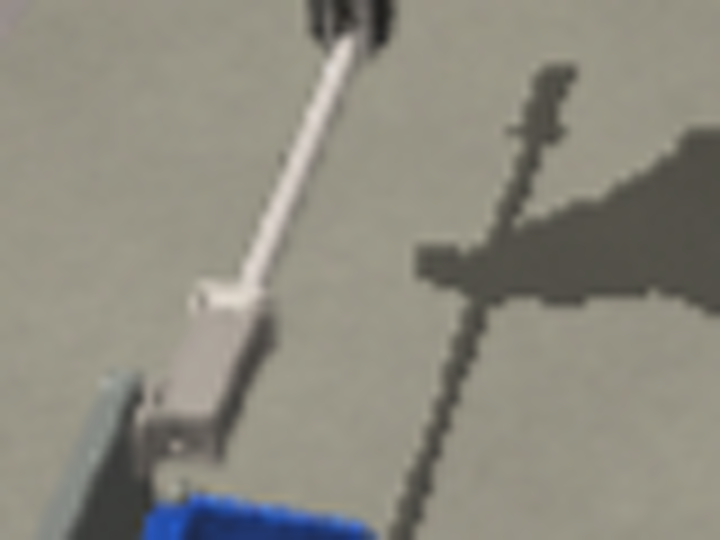

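```bash
python3 -m handwheel '[[0,[0,0,-8],[0,0,0]],[0,[0,0,-16],[0,0,0]],[0,[0,0,-24],[0,0,0]],[0,[0,0,-32],[0,0,0]],[0,[0,0,-40],[0,0,0]],[0,[0,0,-40],[0,0,0]],[0,[0,0,-40],[0,0,0]]]' 80; python3 -c "
from h import *
where(); o=get_obs(); print('tau',o['wrist_torque'].round(2)); y=o['ee_pos'][1]; go([664.7+.046*(-66-y),y,172],0,Rt(2.65,0))"; python3 heldrod.py
```

```text
clock: 50.65
ee_pos: [672.7, -234.3, 172.3]
tool_rot: [0.488, 0.511, -0.488, 0.512]
force: [-0.3, -0.1, -2.5]
gripper_width: 8.5
t 50.65 pos [ 672.7 -234.3  172.3] a 2.71 tilt 0.06 F [-0.3 -0.1 -2.5] w 8.5
tau [-0.02  0.02 -0.04]
shift [0.3, -0.3, -0.0] turn [0.06, 0.06, -0.01] rows>= 0.0
5966 z range -108.2 -25.0
[[-100.5, 0.3, -14.4], [-55.5, 0.6, -14.4]]
y=0.004*z+0.59 (yaw 0.20 deg)  xtop=0.000*z+-14.40 (pitch 0.01) axis x at tip(z=-243) -8.4 y -0.3
```

```bash
python3 -m handwheel '[[0,[0,-0.3,-10],[0,0,0]],[0,[0,-0.3,-20],[0,0,0]],[0,[0,-0.3,-30],[0,0,0]],[0,[0,-0.3,-40],[0,0,0]],[0,[0,-0.3,-50],[0,0,0]],[0,[0,-0.3,-60],[0,0,0]],[0,[0,-0.3,-70],[0,0,0]],[0,[0,-0.3,-80],[0,0,0]],[0,[0,-0.3,-90],[0,0,0]],[0,[0,-0.3,-95],[0,0,0]],[0,[0,-0.3,-95],[0,0,0]]]' 80; python3 - <<'E'
from h import *
where(); o=get_obs(); print('tau',o['wrist_torque'].round(2)); y=o['ee_pos'][1]; go([664.7+.046*(-66-y),y,172],0,Rt(2.65,0))
c=cap('wrist'); save(c,'w35')
c=cap('side');save(c,'side35',(235,140,355,230),6.5)
E
python3 heldrod.py
```

```text
clock: 51.8
ee_pos: [667.9, -138.7, 172.2]
tool_rot: [0.488, 0.512, -0.488, 0.512]
force: [0.4, 0.9, -2.0]
gripper_width: 8.8
t 51.8 pos [ 667.9 -138.7  172.2] a 2.75 tilt 0.05 F [ 0.4  0.9 -2. ] w 8.8
tau [-0.01 -0.04 -0.04]
shift [0.2, 0.1, 0.0] turn [0.1, 0.05, -0.0] rows>= 0.0
9161 z range -105.0 -25.0
[[-96.5, 0.0, -23.5], [-51.5, 0.5, -14.4]]
y=0.007*z+0.73 (yaw 0.42 deg)  xtop=0.151*z+-8.93 (pitch 8.63) axis x at tip(z=-243) -39.5 y -1.1
```

View pics/w35.png

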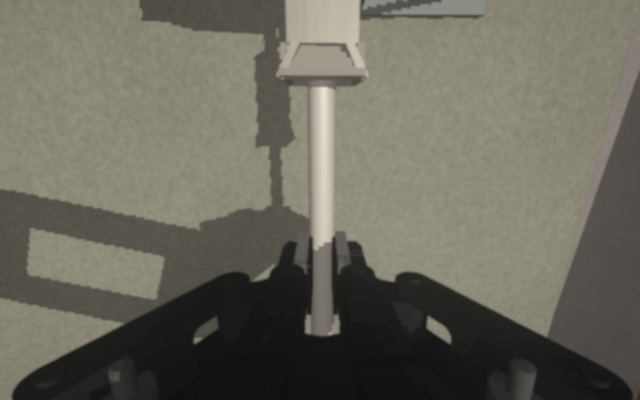

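View pics/side35.png

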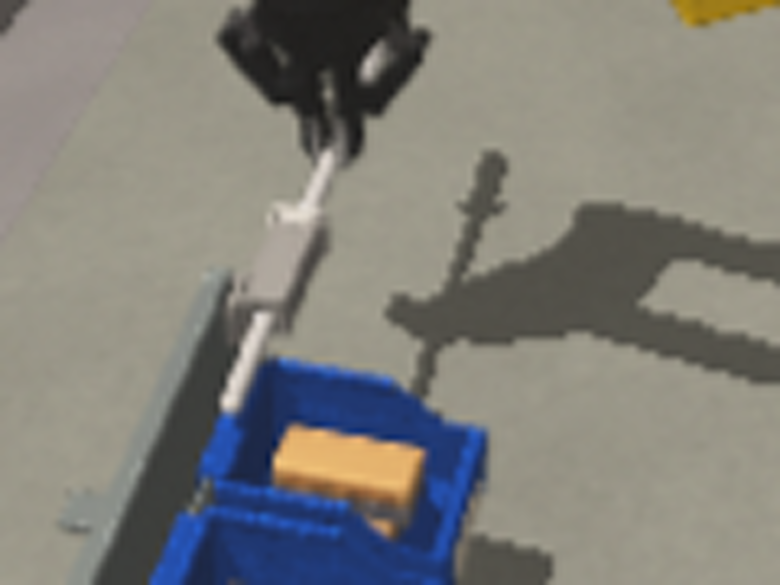

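```bash
python3 -m handwheel '[[0.2,[0,0,0],[0,0,0]],[0.4,[0,0,0],[0,0,0]],[0.4,[0,0,0],[0,0,0]],[0.4,[0,0,0],[0,0,0]],[0.4,[0,0,0],[0,0,0]],[0.4,[-20,0,0],[0,0,0]],[0.4,[-60,0,0],[0,0,0]],[0.4,[-100,0,20],[0,0,0]],[0.4,[-120,0,60],[0,0,0]],[0.4,[-120,0,110],[0,0,0]],[0.4,[-120,0,130],[0,0,0]],[0.4,[-120,0,130],[0,0,0]]]' 80; python3 - <<'E'
from h import *
where()
c=cap('wrist'); save(c,'w36'); P=cloud(c)
m=(P[...,2]>130)&(P[...,2]<215)&(P[...,1]>-380)&(P[...,1]<-20)&(P[...,0]>640)&(P[...,0]<705)&(c['depth']>0)
q=P[m]; px=c['pixels'][m]
for y0 in range(-350,-30,10):
    k=(q[:,1]>=y0)&(q[:,1]<y0+10)
    if k.sum()>5: print(y0,k.sum(),'x',q[k,0].min().round(1),q[k,0].max().round(1),'ztop',np.percentile(q[k,2],95).round(1),px[k].mean().round(0))
E
```

```text
clock: 53.15
ee_pos: [673.6, -273.3, 291.6]
tool_rot: [0.489, 0.51, -0.49, 0.511]
force: [-0.5, 0.3, -1.2]
gripper_width: 34.5
t 53.15 pos [ 673.6 -273.3  291.6] a 2.44 tilt 0.13 F [-0.5  0.3 -1.2] w 34.5
-340 113 x 667.4 684.6 ztop 168.7 54.0
-330 177 x 667.1 684.4 ztop 169.3 41.0
-320 185 x 666.8 683.9 ztop 170.0 40.0
-310 200 x 665.5 683.4 ztop 170.7 43.0
-300 201 x 665.2 682.8 ztop 171.6 47.0
-290 212 x 664.9 682.3 ztop 172.2 48.0
-280 429 x 657.5 689.2 ztop 179.3 52.0
-270 221 x 660.2 687.3 ztop 170.2 126.0
-260 147 x 667.3 678.2 ztop 171.0 173.0
-250 156 x 666.0 677.8 ztop 171.5 172.0
-240 167 x 665.7 677.2 ztop 172.2 172.0
-230 168 x 665.3 676.8 ztop 173.1 172.0
-220 182 x 665.0 677.1 ztop 173.5 171.0
-210 188 x 664.7 676.7 ztop 174.5 173.0
-200 194 x 664.3 676.1 ztop 175.0 173.0
-190 205 x 664.0 675.6 ztop 175.8 174.0
-180 208 x 663.7 675.1 ztop 176.3 175.0
-170 210 x 663.3 674.6 ztop 177.2 175.0
-160 213 x 662.9 674.1 ztop 177.9 175.0
-150 222 x 662.6 673.7 ztop 178.7 175.0
-140 243 x 662.3 673.9 ztop 179.3 173.0
-130 75 x 662.1 673.5 ztop 179.7 169.0
```

View pics/w36.png

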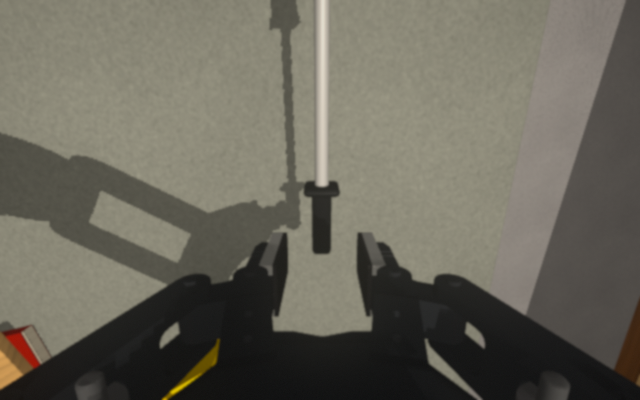

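```bash
python3 -c "
from h import *
go([674.5,-309,200],0,Rt(2.4,-4))"
```

```text
shift [91.4, -0.7, 38.1] turn [0.14, 4.01, 0.06] rows>= 2.0
```

```bash
python3 -m handwheel '[[0.45,[40,-0.7,38],[0,4,0]],[0.45,[85,-0.7,38],[0,4,0]],[0.45,[91,-0.7,38],[0,4,0]],[0.45,[91,-0.7,38],[0,4,0]],[0.45,[91,-0.7,38],[0,4,0]]]' 80; python3 -c "
from h import *
where();print(Rot.from_quat(get_obs()['tool_rot']).as_matrix().round(3).tolist());go([674.5,-309,148],0,Rt(2.4,-4)); c=cap('wrist'); save(c,'w37')"
```

```text
clock: 53.7
ee_pos: [675.9, -307.5, 202.7]
tool_rot: [0.505, 0.528, -0.471, 0.494]
force: [0.4, -0.3, 1.5]
gripper_width: 38.4
t 53.7 pos [ 675.9 -307.5  202.7] a 2.64 tilt 3.95 F [ 0.4 -0.3  1.5] w 38.4
[[-0.001, 0.999, 0.046], [0.069, 0.046, -0.997], [-0.998, 0.002, -0.069]]
shift [54.5, -1.6, 5.2] turn [0.25, 0.05, -0.08] rows>= 1.1
```

View pics/w37.png

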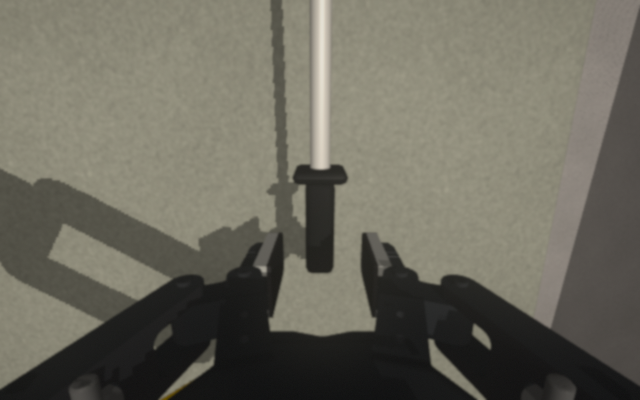

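```bash
python3 -m handwheel '[[0.45,[20,-1.5,5],[0,0,0]],[0.45,[40,-1.5,5],[0,0,0]],[0.45,[54,-1.5,5],[0,0,0]],[0.45,[54,-1.5,5],[0,0,0]],[0.45,[54,-1.5,5],[0,0,0]],[0,[54,-1.5,5],[0,0,0]],[0,[54,-1.5,5],[0,0,0]],[0,[54,-1.5,5],[0,0,0]],[0,[54,-1.5,5],[0,0,0]],[0,[54,-1.5,5],[0,0,0]]]' 90; python3 -c "
from h import *
where();print(get_obs()['wrist_torque'].round(2));go([675.8,-309,166],0,Rt(2.65,0)); c=cap('wrist'); save(c,'w38'); P=cloud(c); o=get_obs()
R0=Rot.from_quat(o['tool_rot']).as_matrix(); q=(P-o['ee_pos'])@R0
for v in (30,80,110): print([ (q[v,u]).round(1).tolist() for u in (318,322)])"
```

```text
clock: 54.75
ee_pos: [675.8, -309.6, 150.2]
tool_rot: [0.506, 0.527, -0.47, 0.495]
force: [1.2, -0.3, 2.3]
gripper_width: 16.1
t 54.75 pos [ 675.8 -309.6  150.2] a 2.63 tilt 3.85 F [ 1.2 -0.3  2.3] w 16.1
[ 0.03 -0.27 -0.08]
shift [-15.8, 0.1, -1.6] turn [-0.01, -3.84, -0.29] rows>= 0.4
[[-14.3, -0.7, -96.8], [-16.3, 0.8, -96.4]]
[[-16.4, -0.7, -78.8], [-14.6, 0.8, -79.0]]
[[-15.0, -0.8, -67.7], [-14.9, 0.8, -67.7]]
```

View pics/w38.png

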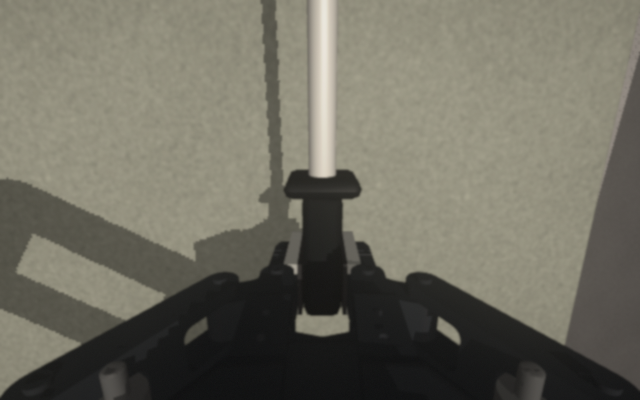

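```bash
python3 -c "
from h import *
go([675.8,-308,171],0,Rt(2.65,0))"; python3 -m handwheel '[[0,[-5,0,-1],[0,-1,0]],[0,[-10,0,-2],[0,-2,0]],[0,[-15.5,0,-2.5],[0,-3,0]],[0,[-20.8,0,-3],[0,-3.8,-0.2]],[0,[-20.8,0,-3],[0,-3.8,-0.2]],[0,[-20.8,0,-3],[0,-3.8,-0.2]]]' 90; python3 -c "
from h import *
where();print(get_obs()['wrist_torque'].round(2))
o=get_obs();y=o['ee_pos'][1]; go([664.7+.046*(-66-y),y,171],0,Rt(2.65,0))"; python3 heldrod.py
```

```text
shift [-20.8, 0.2, -3.0] turn [-0.01, -3.84, -0.28] rows>= 0.4
clock: 55.4
ee_pos: [675.5, -307.3, 171.0]
tool_rot: [0.489, 0.512, -0.488, 0.512]
force: [0.0, -0.7, -1.4]
gripper_width: 16.0
t 55.4 pos [ 675.5 -307.3  171. ] a 2.68 tilt 0.08 F [ 0.  -0.7 -1.4] w 16.0
[-0.21 -0.05 -0.06]
shift [-0.0, 0.3, 0.0] turn [0.03, -0.06, -0.06] rows>= 0.0
5154 z range -108.4 -27.3
[[-100.5, 0.7, -15.2], [-55.5, 0.6, -15.3]]
y=-0.007*z+-0.03 (yaw -0.42 deg)  xtop=-0.002*z+-15.36 (pitch -0.09) axis x at tip(z=-243) -9.0 y 1.8
```

```bash
python3 -m handwheel '[[0,[0,0.2,-10],[0,0,0]],[0,[0,0.2,-20],[0,0,0]],[0,[0,0.2,-30],[0,0,0]],[0,[0,0.2,-40],[0,0,0]],[0,[0,0.2,-50],[0,0,0]],[0,[0,0.2,-60],[0,0,0]],[0,[0,0.2,-70],[0,0,0]],[0,[0,0.2,-80],[0,0,0]],[0,[0,0.2,-90],[0,0,0]],[0,[0,0.2,-100],[0,0,0]],[0,[0,0.2,-100],[0,0,0]],[0,[0,0.2,-100],[0,0,0]]]' 90; python3 -c "
from h import *
where();print(get_obs()['wrist_torque'].round(2))
o=get_obs();y=o['ee_pos'][1]; go([664.7+.046*(-66-y),y,171],0,Rt(2.65,0)); c=cap('wrist'); save(c,'w39');c=cap('side');save(c,'side39',(235,140,355,230),6.5)"
```

```text
clock: 56.65
ee_pos: [670.8, -207.1, 170.7]
tool_rot: [0.489, 0.512, -0.488, 0.511]
force: [-0.7, 0.1, -2.3]
gripper_width: 15.9
t 56.65 pos [ 670.8 -207.1  170.7] a 2.7 tilt 0.08 F [-0.7  0.1 -2.3] w 15.9
[-0.21  0.    0.02]
shift [-0.3, 0.3, 0.0] turn [0.05, -0.08, -0.02] rows>= 0.0
```

View pics/w39.png

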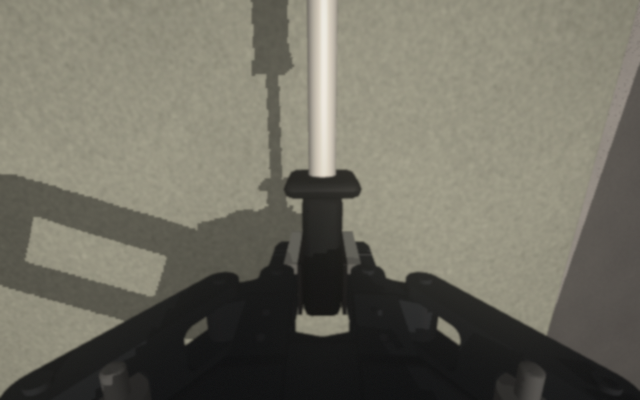

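View pics/side39.png

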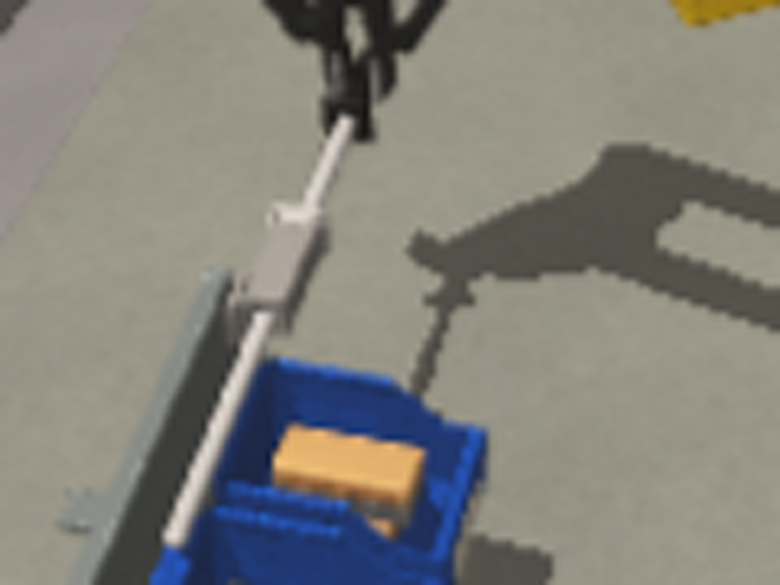

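```bash
python3 -m handwheel '[[0,[-0.2,0.3,-10],[0,0,0]],[0,[-0.2,0.3,-20],[0,0,0]],[0,[-0.2,0.3,-30],[0,0,0]],[0,[-0.2,0.3,-40],[0,0,0]],[0,[-0.2,0.3,-50],[0,0,0]],[0,[-0.2,0.3,-60],[0,0,0]],[0,[-0.2,0.3,-70],[0,0,0]],[0,[-0.2,0.3,-75],[0,0,0]],[0,[-0.2,0.3,-75],[0,0,0]],[0,[-0.2,0.3,-75],[0,0,0]]]' 90; python3 - <<'E'
from h import *
where();print(get_obs()['wrist_torque'].round(2))
o=get_obs();y=o['ee_pos'][1]; go([664.7+.046*(-66-y),y,171],0,Rt(2.65,0)); c=cap('wrist'); save(c,'w40');s=cap('side');save(s,'side40',(225,180,335,270),6.5)
P=cloud(c);R0=Rot.from_quat(o['tool_rot']).as_matrix(); q=(P-o['ee_pos'])@R0
for v in range(30,240,6): print(v,q[v,322].round(1).tolist(),q[v,290].round(1).tolist())
E
```

```text
clock: 57.75
ee_pos: [667.8, -132.8, 171.1]
tool_rot: [0.489, 0.512, -0.488, 0.511]
force: [0.7, 0.7, -2.1]
gripper_width: 15.9
t 57.75 pos [ 667.8 -132.8  171.1] a 2.67 tilt 0.06 F [ 0.7  0.7 -2.1] w 15.9
[-0.38  0.01 -0.01]
shift [0.1, -0.0, -0.0] turn [0.02, -0.05, -0.04] rows>= 0.0
30 [-22.3, 0.7, -94.9] [-22.1, -10.6, -94.9]
36 [-22.4, 0.7, -92.9] [-22.6, -10.6, -92.9]
42 [-21.1, 0.7, -91.3] [-23.4, -10.6, -90.8]
48 [-22.9, 0.7, -88.9] [-23.3, -10.7, -88.9]
54 [-23.3, 0.7, -86.9] [-22.5, -10.8, -87.0]
60 [-22.7, 0.8, -85.0] [-24.8, -10.6, -84.7]
66 [-22.6, 0.8, -83.0] [-26.2, -10.5, -82.5]
72 [-24.4, 0.8, -80.7] [-25.1, -10.7, -80.7]
78 [-24.3, 0.8, -78.7] [-26.2, -10.6, -78.5]
84 [-24.7, 0.8, -76.6] [-25.8, -10.7, -76.5]
90 [-25.6, 0.8, -74.5] [-26.4, -10.7, -74.5]
96 [-23.5, 0.8, -72.6] [-23.9, -11.0, -72.5]
102 [-13.7, 0.8, -70.7] [171.1, -30.4, -76.2]
108 [-13.6, 0.8, -68.4] [170.4, -30.5, -70.6]
114 [-14.9, 0.8, -66.1] [170.3, -30.6, -64.9]
120 [-13.6, 0.8, -63.7] [169.8, -30.7, -59.2]
126 [-14.2, 0.8, -61.3] [170.2, -30.9, -53.4]
132 [-14.5, 0.8, -59.0] [171.1, -31.2, -47.5]
138 [-14.9, 0.8, -56.6] [170.1, -31.2, -41.7]
144 [-14.3, 0.8, -54.1] [171.3, -31.5, -35.7]
150 [-14.7, 0.8, -51.6] [170.7, -31.6, -29.7]
156 [-13.7, 0.8, -49.0] [169.3, -31.6, -23.8]
162 [-14.7, 0.8, -46.6] [170.6, -31.9, -17.5]
168 [-15.0, 0.8, -44.1] [171.2, -32.1, -11.2]
174 [-14.8, 0.8, -41.6] [-6.0, -13.7, -39.8]
180 [-22.3, 0.8, -40.6] [-20.2, -12.3, -40.1]
186 [-24.4, 0.8, -38.6] [-24.9, -11.8, -38.7]
192 [-25.2, 0.8, -36.4] [-22.9, -12.1, -35.8]
198 [-20.6, 0.8, -32.6] [169.8, -32.8, 20.5]
204 [-16.4, 0.8, -28.8] [170.1, -33.0, 27.1]
210 [-17.1, 0.8, -26.3] [169.6, -33.2, 33.6]
216 [-17.0, 0.8, -23.6] [169.8, -33.4, 40.4]
222 [-17.6, 0.8, -21.0] [171.0, -33.7, 47.7]
228 [-18.0, 0.8, -18.4] [170.3, -33.8, 54.3]
234 [-17.6, 0.8, -15.5] [169.2, -33.8, 60.8]
```

View pics/w40.png

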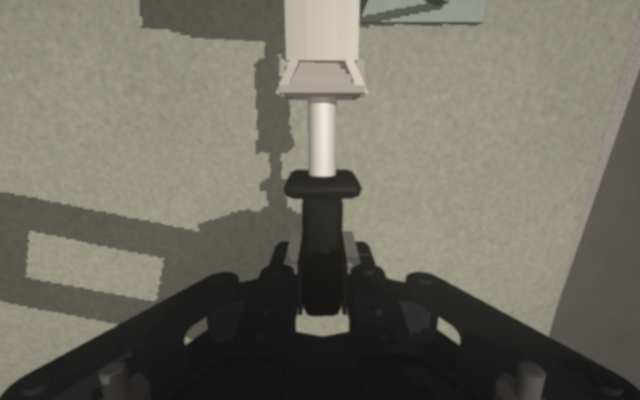

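View pics/side40.png

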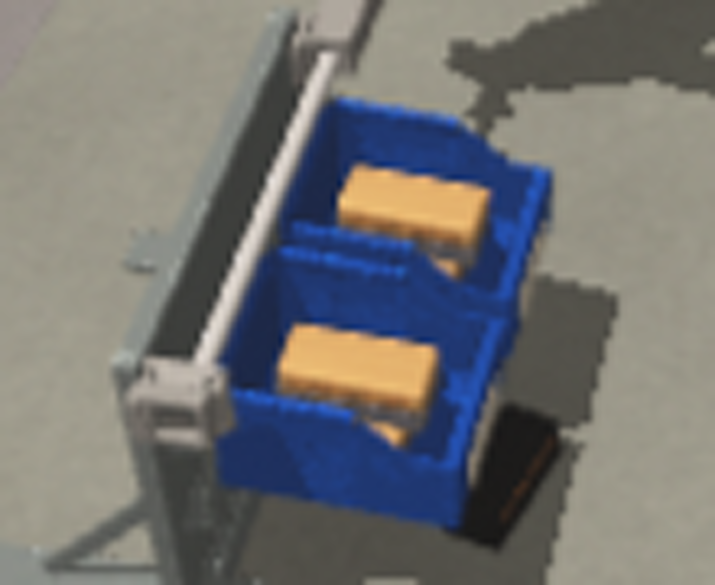

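```bash
python3 -m handwheel '[[0,[0,0,-5],[0,0,0]],[0,[0,0,-10],[0,0,0]],[0,[0,0,-15],[0,0,0]],[0,[0,0,-20],[0,0,0]],[0,[0,0,-25],[0,0,0]],[0,[0,0,-28],[0,0,0]],[0,[0,0,-28],[0,0,0]],[0,[0,0,-28],[0,0,0]]]' 90; python3 - <<'E'
from h import *
where();print(get_obs()['wrist_torque'].round(2))
o=get_obs(); c=cap('wrist'); save(c,'w41')
P=cloud(c);R0=Rot.from_quat(o['tool_rot']).as_matrix(); q=(P-o['ee_pos'])@R0
for v in range(140,190,4): print(v,q[v,322].round(1).tolist(),q[v,295].round(1).tolist())
s=cap('side');save(s,'side41',(225,200,305,260),9)
E
```

```text
clock: 58.65
ee_pos: [666.5, -105.2, 171.1]
tool_rot: [0.489, 0.511, -0.488, 0.511]
force: [-0.6, -0.4, -2.2]
gripper_width: 16.0
t 58.65 pos [ 666.5 -105.2  171.1] a 2.65 tilt 0.06 F [-0.6 -0.4 -2.2] w 16.0
[-0.46 -0.02 -0.08]
140 [-21.7, 0.8, -56.3] [-25.7, -9.4, -56.7]
144 [-22.3, 0.8, -54.9] [-25.8, -9.4, -55.2]
148 [-21.7, 0.8, -53.3] [-24.7, -9.5, -53.6]
152 [-23.8, 0.8, -51.9] [-23.2, -9.7, -51.9]
156 [-24.6, 0.8, -50.5] [-24.5, -9.6, -50.5]
160 [-25.6, 0.8, -49.1] [-24.5, -9.7, -48.9]
164 [-25.8, 0.8, -47.6] [-24.5, -9.7, -47.4]
168 [-26.4, 0.8, -46.2] [-26.8, -9.5, -46.2]
172 [-15.4, 0.8, -42.5] [-5.6, -11.4, -40.6]
176 [-14.8, 0.8, -40.7] [-14.6, -10.7, -40.6]
180 [-21.3, 0.8, -40.4] [-21.4, -10.1, -40.4]
184 [-23.6, 0.8, -39.2] [-23.6, -10.0, -39.2]
188 [-24.5, 0.8, -37.8] [-24.0, -10.0, -37.7]
```

View pics/w41.png

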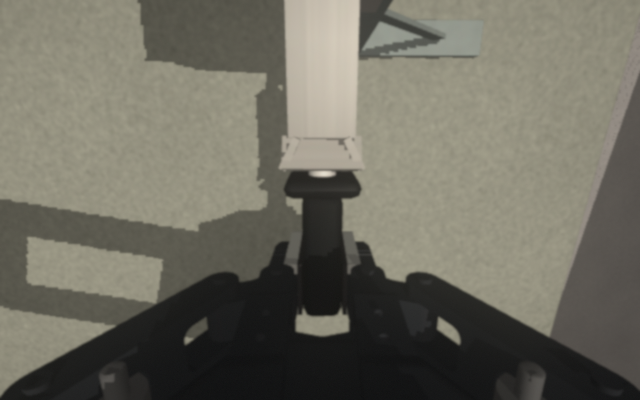

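View pics/side41.png

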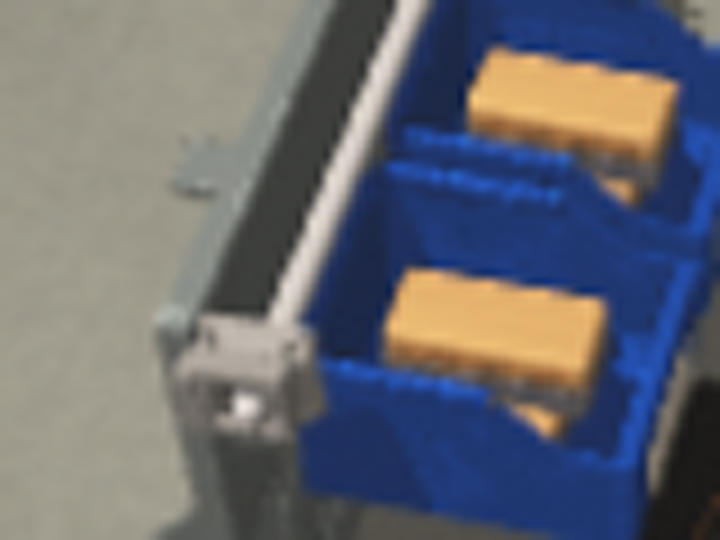

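```bash
python3 -m handwheel '[[0,[0,0,-1.5],[0,0,0]],[0,[0,0,-3],[0,0,0]],[0,[0,0,-4.5],[0,0,0]],[0,[0,0,-4.5],[0,0,0]],[0,[0,0,-4.5],[0,0,0]]]' 90
python3 -m handwheel '[[0,[0,0,-1],[0,0,0]],[0,[0,0,-2],[0,0,0]],[0,[0,0,-2],[0,0,0]]]' 90
```

```text
clock: 59.25
ee_pos: [666.4, -101.0, 171.1]
tool_rot: [0.489, 0.511, -0.488, 0.511]
force: [0.1, -0.8, -2.6]
gripper_width: 15.7
clock: 59.55
ee_pos: [666.3, -100.8, 171.2]
tool_rot: [0.488, 0.51, -0.489, 0.512]
force: [-0.3, -6.0, -3.2]
gripper_width: 15.7
```

```bash
python3 -m handwheel '[[0,[0,0,-2],[0,0,0]],[0,[0,0,-3],[0,0,0]],[0,[0,0,-3],[0,0,0]]]' 90
python3 - <<'E'
from h import *
where()
o=get_obs(); c=cap('wrist'); save(c,'w42',(200,100,440,260),3)
E
python3 -m handwheel '[[0,[0,0,0],[0,0,0]],[0.15,[0,0,0],[0,0,0]],[0.4,[0,0,0],[0,0,0]],[0.45,[0,0,0],[0,0,0]],[0.45,[0,0,0],[0,0,0]],[0.45,[0,0,0],[0,0,0]],[0.45,[-20,0,0],[0,0,0]],[0.45,[-60,0,0],[0,0,0]],[0.45,[-90,0,20],[0,0,0]],[0.45,[-110,0,40],[0,0,0]],[0.45,[-110,0,40],[0,0,0]]]' 60
python3 - <<'E'
from h import *
where()
c=cap('wrist'); save(c,'w43')
P=cloud(c); 
m=(P[...,2]>150)&(P[...,2]<215)&(P[...,1]>-200)&(P[...,1]<-40)&(P[...,0]>640)&(P[...,0]<695)&(c['depth']>0)
q=P[m]; px=c['pixels'][m]
for y0 in range(-150,-40,3):
    k=(q[:,1]>=y0)&(q[:,1]<y0+3)
    if k.sum()>3: print(y0,k.sum(),'x',q[k,0].min().round(1),q[k,0].max().round(1),'ztop',np.percentile(q[k,2],95).round(1),px[k].mean().round(0))
s=cap('side');save(s,'side43',(225,170,335,270),6)
E
```

```text
clock: 59.85
ee_pos: [666.3, -100.8, 171.3]
tool_rot: [0.487, 0.509, -0.49, 0.513]
force: [0.5, -8.7, -3.1]
gripper_width: 15.7
t 59.85 pos [ 666.3 -100.8  171.3] a 2.6 tilt 0.43 F [ 0.5 -8.7 -3.1] w 15.7
clock: 61.0
ee_pos: [670.2, -142.6, 285.9]
tool_rot: [0.489, 0.506, -0.489, 0.516]
force: [0.2, -0.8, 0.3]
gripper_width: 38.6
t 61.0 pos [ 670.2 -142.6  285.9] a 2.48 tilt 0.8 F [ 0.2 -0.8  0.3] w 38.6
-129 37 x 659.9 676.0 ztop 188.8 83.0
-126 83 x 659.1 676.6 ztop 190.2 52.0
-123 83 x 659.0 676.6 ztop 190.5 52.0
-120 86 x 658.9 676.5 ztop 190.7 51.0
-117 88 x 658.8 676.2 ztop 190.3 51.0
-114 88 x 658.7 676.1 ztop 190.3 52.0
-111 92 x 658.6 676.0 ztop 190.3 52.0
-108 91 x 658.5 675.8 ztop 190.1 52.0
-105 87 x 658.4 675.7 ztop 190.3 52.0
-102 91 x 658.3 675.5 ztop 190.5 52.0
-99 88 x 658.2 675.3 ztop 190.0 52.0
-96 93 x 658.2 675.2 ztop 190.1 53.0
-93 91 x 658.1 675.1 ztop 190.0 53.0
-90 92 x 658.0 674.9 ztop 190.0 53.0
-87 98 x 657.0 674.8 ztop 189.9 55.0
-84 99 x 657.0 674.7 ztop 189.9 56.0
-81 98 x 656.9 674.4 ztop 189.9 56.0
-78 99 x 656.8 674.3 ztop 190.1 56.0
-75 99 x 656.7 674.2 ztop 189.8 56.0
-72 93 x 653.5 674.0 ztop 189.4 53.0
-69 181 x 650.3 680.1 ztop 195.8 47.0
-66 185 x 649.5 680.8 ztop 196.5 44.0
-63 187 x 648.7 680.6 ztop 196.3 56.0
-60 213 x 648.3 680.9 ztop 198.3 125.0
-57 186 x 649.4 680.0 ztop 197.0 155.0
-54 186 x 649.3 679.3 ztop 197.0 155.0
-51 196 x 649.1 679.2 ztop 196.5 151.0
-48 176 x 651.2 679.0 ztop 194.9 166.0
-45 164 x 651.2 676.7 ztop 194.9 175.0
-42 113 x 651.2 676.5 ztop 194.8 176.0
```

View pics/w43.png

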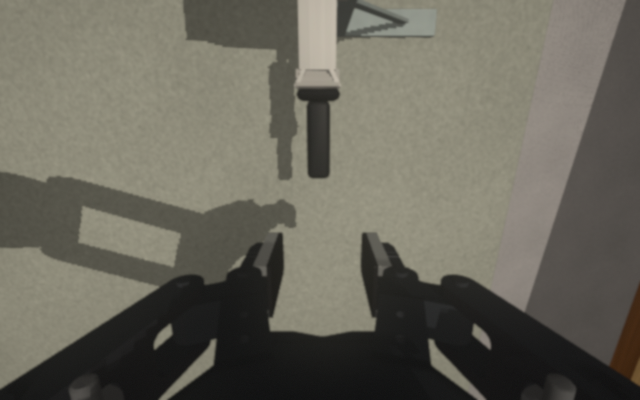

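View pics/side43.png

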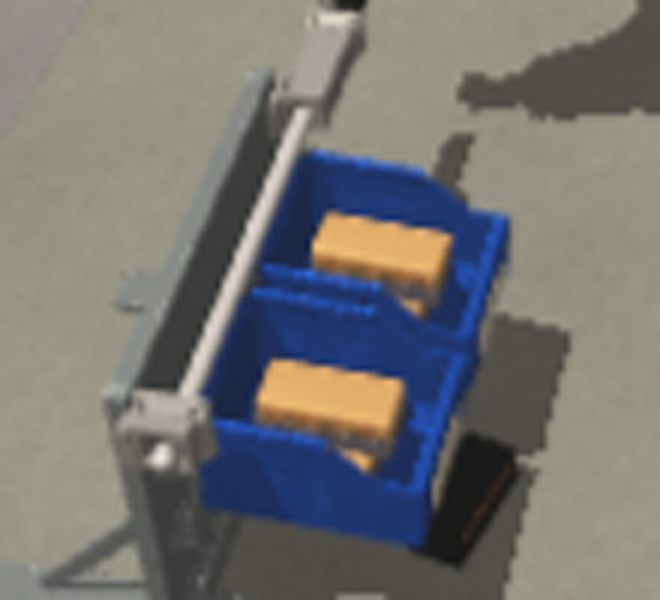

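```bash
python3 -c "
from h import *
go([480,140,330],2.6)"
```

```text
shift [-50.6, -175.2, -287.6] turn [-0.05, 0.37, -0.09] rows>= 6.8
```

```bash
python3 -m handwheel '[[0.45,[-50,-40,0],[0,0,0]],[0.45,[-50,-90,0],[0,0,0]],[0.45,[-50,-130,-30],[0,0,0]],[0.45,[-50,-175,-287],[0,0,0]],[0.45,[-50,-175,-287],[0,0,0]],[0.45,[-50,-175,-287],[0,0,0]],[0.45,[-50,-175,-287],[0,0,0]],[0.45,[-50,-175,-287],[0,0,0]],[0.45,[-50,-175,-287],[0,0,0]],[0.45,[-50,-175,-287],[0,0,0]],[0.45,[-50,-175,-287],[0,0,0]]]' 60
python3 -m handwheel '[[0.45,[0,0,0],[0,0,0]],[0.45,[0,0,0],[0,0,0]]]'
python3 hung.py 150 300; python3 hung.py 10 149; python3 -c "
from h import *
where()
c=cap('wrist'); save(c,'w44'); c=cap('top'); save(c,'t44')"
```

```text
clock: 62.2
ee_pos: [479.1, 139.9, 328.0]
tool_rot: [0.486, 0.51, -0.49, 0.513]
force: [1.1, -0.9, -0.8]
gripper_width: 38.5
clock: 62.4
ee_pos: [479.0, 138.9, 327.3]
tool_rot: [0.486, 0.51, -0.491, 0.512]
force: [-0.2, -0.4, 0.0]
gripper_width: 38.1
y range [154.4 263.8]
-140 top z 376.1 low 125.1 y [153.8 256.7]
-130 top z 130.3 low 119.9 y [154.2 257.7]
-120 top z 130.0 low 82.8 y [154.9 258. ]
-110 top z 138.1 low 83.4 y [155.7 258. ]
-100 top z 148.8 low 84.2 y [155.6 258.7]
-90 top z 159.8 low 85.4 y [155.7 259.5]
-80 top z 161.1 low 85.6 y [155.2 260.9]
-70 top z 161.7 low 86.7 y [155.8 261.9]
-60 top z 161.9 low 87.5 y [156.3 262.4]
-50 top z 162.9 low 88.0 y [157.  262.8]
-40 top z 163.6 low 88.7 y [157.1 263.8]
-30 top z 164.3 low 89.4 y [157.2 264.2]
-20 top z 165.2 low 89.8 y [158.  264.4]
-10 top z 165.9 low 90.8 y [161.3 261.5]
y range [ 36.2 143.6]
-140 top z 129.8 low 109.9 y [ 43.8 137.7]
-130 top z 130.0 low 91.4 y [ 70.8 138.3]
-120 top z 130.5 low 83.0 y [ 53.6 138.6]
-110 top z 137.7 low 83.6 y [ 50.  139.2]
-100 top z 148.2 low 84.1 y [ 39.9 139.6]
-90 top z 159.7 low 102.7 y [ 36.3 140. ]
-80 top z 160.7 low 100.1 y [ 36.2 141.1]
-70 top z 161.4 low 100.5 y [ 35.  141.3]
-60 top z 161.9 low 100.8 y [ 35.5 141.9]
-50 top z 162.8 low 88.4 y [ 36.4 142.3]
-40 top z 163.1 low 88.9 y [ 38.2 142.9]
-30 top z 163.9 low 89.4 y [ 38.2 143.4]
-20 top z 165.2 low 90.8 y [ 38.2 143.6]
-10 top z 165.7 low 90.6 y [ 39.8 143.4]
t 62.5 pos [479.3 139.  327.7] a 2.57 tilt 0.44 F [0.  0.6 1.1] w 38.3
```

View pics/w44.png

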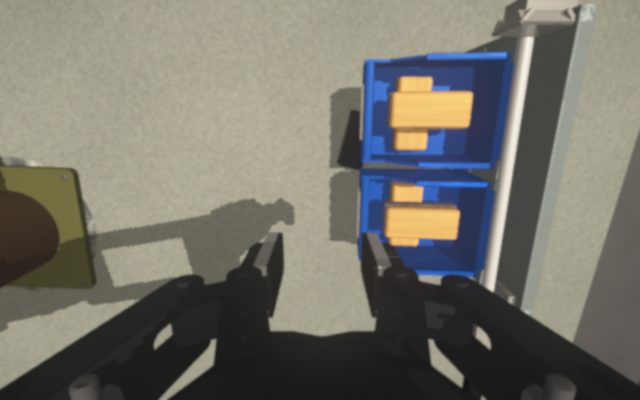

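View pics/t44.png

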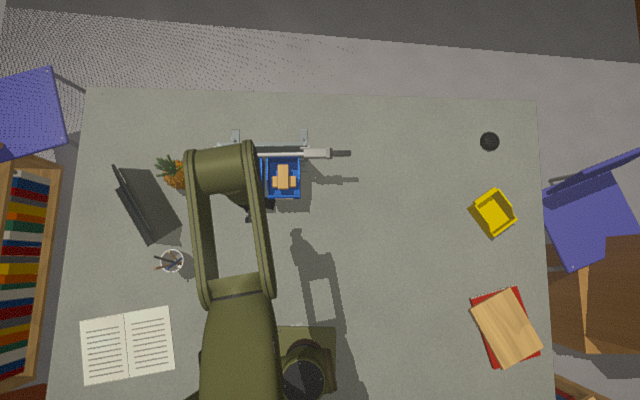

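```bash
python3 -c "
from station import job,get_obs
print(job.hand_in()); print(get_obs()['clock'])"
```

```text
the job is handed in; nothing more can be done
None
the job is handed in; nothing more can be done
```

The job is done and handed in at about 62.5 s of the 210 s allowed; no verdict was reported.

**What I did:** I hung both blue bins on the top louvre about 60 mm either side of its middle. I then put all four erasers in, two stacked crosswise in each bin. The rod went about 165 mm into the tube and I let it go. It drooped about 4°. I took a fresh hold on the handle and pushed until the force showed the collar against the mouth (about 9 N).

**Last checks:**
- **Bins:** both lips sit fully on the edge. The bin fronts tip down about 4°, where the task said they tip up. That is within the 9° limit.
- **Bin height:** the bin centres measure 36 to 38.5 mm below the louvre's edge, against a limit of 40 mm. The rim reading (36) and the floor reading (38.5) disagree by about 2.5 mm, but both are inside the limit.
- **Rod:** the collar sits within about 1 mm of the mouth, and the tip is visibly through the far ring.
- **Erasers:** all four lie in the bins; none were left on the counter.
- **Bystanders:** I didn't touch the pineapple, cup or tablet. They look unmoved in the last top view, though the arm partly hid the pineapple. I did not measure their positions. The yellow bin and black look-alike were also left alone.
- **Robot:** the arm was clear of everything, with wrist forces about zero.

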